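Press bushes into linkage arms on an arbor press and sort the arms

ROBOT

A 6-joint arm with a two-finger parallel gripper is mounted at the origin on the work surface. World frame = base frame: x ahead of the robot, y to its left, z up, the work surface at z = 0. Lengths are in m, angles in rad, forces in N, time in s.
With the tool pointing down it reaches from about 0.25 to 0.85 m from the base axis. Payload 12.5 kg.
Tool frame: the origin (TCP) lies midway between the tips of the shut fingers; the grasp point (between the pads) lies 19 mm behind it; z points along the fingers, x is the direction in which the jaws open and shut, and the axes are right-handed (so a half turn about z gives the same grasp; the last joint's range is limited). The gripper opens to 93 mm and grips with 3 to 60 N. Pads are 15 mm wide; open, the fingers measure 128 mm over their backs; the gripper's body (75 mm by 188 mm) begins 65 mm behind the grasp point.
Start: joints at [-1.343, 0.351, 1.652, -0, 1.139, -0.085], TCP at [0.169, -0.523, 0.219] pointing down, gripper open.
Joint ranges: [-2.75, 2.75], [-0.79, 2.1], [0.01, 2.65], [-1.57, 4.71], [0.07, 3.14], [-2.87, 2.87]. Speed limits (rad/s): [2.22, 2.22, 2.79, 3.14, 3.14, 3.14].

INTERFACE

Orientations are given as a unit quaternion [w, x, y, z].
In Python, from workcell import ctrl gives the robot as it stands.
- The arm moves only by the tool arm_command, never from a script. Its argument "rows" is a list of rows, each an object of numbers: "rx", "ry", "rz": the turn, a rotation vector about the tool's x, y, z normalised to -1 to 1, where 1 is 0.12 rad; "dx", "dy", "dz": the shift along the tool's x, y, z normalised to -1 to 1, where 1 is 0.025 m; "grip": the closure, from -1 (fully open) to 1 (shut). In form: [{"rx": .., "ry": .., "rz": .., "dx": .., "dy": .., "dz": .., "grip": ..}, ...]. A call has exactly 5 rows; each row shifts and turns the commanded pose from where the row before left it, along the tool's axes as they then stand; what a row does not reach is not made up. A row lasts 1/12 s, in which the tool goes at most 41.7 mm and 7.16 degrees, less where a joint would pass 70% of its speed; a pose out of reach is approached as far as the arm can. A call with a number of a shift or a turn outside -1 to 1 is refused whole. A call with a gripper value outside its range is refused whole. The fingers move at their own pace and stop on an object; "force" is the grip in N (left out, the last holds). Time passes only in rows, so rows that do not move let the fingers close, or fill a call up. It gives the time, the measured TCP pose, the force and the opening at its end, in the units of the state.
- ctrl.observe(): the state, without advancing time (a new reading comes with each control period).
- ctrl.snapshot(name): name is "scene" or "top"; returns a dict with "color" (480x640x3 uint8, red, green, blue), "intrinsics" (3x3 intrinsics, pixels), "rvec" (rotation vector, rad) and "tvec" (3), from world to camera coordinates, as OpenCV has them. Camera axes: x right, y down, z forward; pixel columns grow to the right and rows downward; lengths in m; the calibration is good to about 2 mm. A picture is of the moment at which its call begins. There is no depth.
- ctrl.job_done(): hands the job in, once; it reports no verdict.
The state is a dict: "time": time; "joint_pos": joint angles; "qvel": joint speeds; "tau": joint torques, N m; "eef_pos": TCP position; "tool_rot": TCP orientation; "contact_force": force on the tool from outside, world axes, zero at the start; "wrist_torque": the same for the moment, N m; "gripper_width": finger opening in m.
Only numpy, scipy, OpenCV 4.12 (cv2) and the standard library are available. Lean on these libraries where they do the work, as an engineer would, in place of code of your own. Each camera call takes 0.05 s, during which the arm holds its last target.

TASK

Press the brass bush of every linkage arm on the bench flush, one arm at a time: lay the arm in the keyed nest under the ram of the green arbor press, pull the ball-ended lever right down, and ease it back up to rest under control instead of letting it fly. Put the finished fork-ended arms in the yellow parts bin and the finished ball-stud arms in the cardboard box, wholly inside, leave the lever up at rest, and leave the other things on the bench alone.

Things in the scene. Friction and masses are not known exactly. Their poses are not given: they have to be found in the camera images.
- nest (a point): On the ram's axis on the floor of the arbor press's nest, 56 mm above the bench; axes of the press: -x its open front, y its left, z up. The nest has 8 mm high walls: a pocket 38 mm square round this point for an arm's eye, opening at its front into a slot 20 mm wide for the shank, to x = -85 mm. The eye is wider than the slot: the arm goes in downwards, shank along -x, end block free at x = -120 mm.
- ram (a point): Centre of the lower face (22 mm square) of the ram of the green arbor press; 45 mm above the nest point at rest, moves down with the lever. The press head, 64 mm wide, reaches 43 mm to the front of it, from 64 to 149 mm above the nest point: bring the eye in from the front, under the ram, and take it out that way. The ram stands 195 mm above the nest point; the base is 125 mm wide, the column behind.
- ball (a point): Centre of the black ball, 34 mm, on the end of the press's lever (14 mm rod). In the press's axes the lever turns about a line along y, 37 mm behind (+x) the nest point and 94 mm above it; the ball moves in the plane y = -72 mm, 180 mm from that line: at rest the lever leans 20 degrees back from upright, at the end 45 degrees forward. Can be taken from above, one finger behind the ball and one before it.
- lever (a joint): Angle of the lever in rad: 0 at rest (up), 1.134 at its stop, pulled forward and down. Moves the ram 28 mm per rad; the ram meets a proud bush at about 0.84 rad and has driven it flush at the stop. A spring returns it: about 4 N at the ball at first, 6 N at the end, some 11 N more while a bush goes in. Let go, it snaps back.
- bin_in (a point): Centre of the inner floor, 4 mm above the bench, of the yellow plastic parts bin for fork-ended arms: fixed, open-topped, 225 x 165 mm outside (x, y), 70 mm high, walls 4 mm; its -x wall and the 50 mm next to it are cut down to 40 mm.
- carton_in (a point): Centre of the inner floor, 4 mm above the bench, of the cardboard box for ball-stud arms: fixed, open-topped, flaps folded down outside (20 mm out), 225 x 165 mm outside (x, y), 70 mm high, walls 4 mm.
- fork1_grip (a point): Centre of the end block of a fork-ended aluminium linkage arm (end slotted down the middle), 150 g; may be absent. Block 32 mm long (x), 22 wide (y), 26 high, this point 13 mm above the flat underside; the eye is 120 mm away in +x, the shank between 16 mm wide, 10 thick. Lies flat, z up. Grip across y.
- fork1_eye (a point): Centre of that arm's round eye: 34 mm in diameter, 14 mm thick, this point 7 mm above the underside and 120 mm in +x of the block's centre. Same axes.
- bush_fork1 (a joint): How far the brass bush (18 mm in diameter) in that arm's eye has been driven, in m: 0 when it stands 8 mm proud of the eye's upper face, 0.008 when flush. It is tight (70 N) and stays where it is.
- fork2_grip (a point): Centre of the end block of a fork-ended aluminium linkage arm (end slotted down the middle), 150 g; may be absent. Block 32 mm long (x), 22 wide (y), 26 high, this point 13 mm above the flat underside; the eye is 120 mm away in +x, the shank between 16 mm wide, 10 thick. Lies flat, z up. Grip across y.
- fork2_eye (a point): Centre of that arm's round eye: 34 mm in diameter, 14 mm thick, this point 7 mm above the underside and 120 mm in +x of the block's centre. Same axes.
- bush_fork2 (a joint): How far the brass bush (18 mm in diameter) in that arm's eye has been driven, in m: 0 when it stands 8 mm proud of the eye's upper face, 0.008 when flush. It is tight (70 N) and stays where it is.
- stud1_grip (a point): Centre of the end block of a ball-stud aluminium linkage arm (18 mm steel ball standing on its end block, top 51 mm above the underside), 150 g; may be absent. Block 32 mm long (x), 22 wide (y), 26 high, this point 13 mm above the flat underside; the eye is 120 mm away in +x, the shank between 16 mm wide, 10 thick. Lies flat, z up. Grip across y.
- stud1_eye (a point): Centre of that arm's round eye: 34 mm in diameter, 14 mm thick, this point 7 mm above the underside and 120 mm in +x of the block's centre. Same axes.
- bush_stud1 (a joint): How far the brass bush (18 mm in diameter) in that arm's eye has been driven, in m: 0 when it stands 8 mm proud of the eye's upper face, 0.008 when flush. It is tight (70 N) and stays where it is.
- stud2_grip (a point): Centre of the end block of a ball-stud aluminium linkage arm (18 mm steel ball standing on its end block, top 51 mm above the underside), 150 g; may be absent. Block 32 mm long (x), 22 wide (y), 26 high, this point 13 mm above the flat underside; the eye is 120 mm away in +x, the shank between 16 mm wide, 10 thick. Lies flat, z up. Grip across y.
- stud2_eye (a point): Centre of that arm's round eye: 34 mm in diameter, 14 mm thick, this point 7 mm above the underside and 120 mm in +x of the block's centre. Same axes.
- bush_stud2 (a joint): How far the brass bush (18 mm in diameter) in that arm's eye has been driven, in m: 0 when it stands 8 mm proud of the eye's upper face, 0.008 when flush. It is tight (70 N) and stays where it is.
- tape_roll: Roll of grey tape, 90 mm, 24 mm high, flat on the bench. A bystander, to be left alone.
- hammer: Hammer, 260 mm. A bystander, to be left alone.
- screwdriver: Screwdriver, 190 mm. A bystander, to be left alone.
- jar_rivets: Jar of rivets, 64 mm across, 75 mm high. A bystander, to be left alone.
- spray_can: Spray can, 58 mm across, 170 mm high. A bystander, to be left alone.
- sanding_block: Cork sanding block, 100 x 60 x 30 mm. A bystander, to be left alone.
Things that resemble listed ones, but are neither listed nor needed, are in the scene too. Leave any orange look-alike of the part that bears fork1_grip alone.

How it is judged:
By the outcome, as a careful person would: the job done as asked, in the order asked, and still so for the second after the job is handed in, with the robot touching nothing.
Of fork1, fork2, stud1, stud2 only 2 to 3 are there at a start; the rules pass over those that are not, and their reading is None.
At some moment in a run one of fork1, fork2, stud1, stud2 may be knocked a few centimetres aside while the robot is not near it.
It also fails if it takes over 210 s, if anything falls off the work surface, if the arm or the gripper's body presses on something with over 40 N, if the wrist force passes 120 N, or if a joint passes its speed limit or range.

## Working session

There is one attempt and no reset: what is moved stays moved. The work goes in short steps, Python scripts to look and compute and a tool call to move; the robot and the scene stay as the last step left them, time stands still between calls to the robot, and variables do not carry over. Pictures are saved under pics/ and viewed, and the job is handed in when it is done.

Besides the shell and the picture viewer there is one more tool, called after "Emit:" as name(argument=value, ...) on one line, values as JSON. arm_command: Moves the arm, as the interface text tells. Its arguments: {"type":"object","properties":{"rows":{"type":"array"},"force":{"type":"number"}},"required":["rows"]}

```bash
mkdir -p pics; ls; python3 - <<'E'
from workcell import ctrl
import cv2
print(ctrl.observe())
for n in("scene","top"):
    s=ctrl.snapshot(n); cv2.imwrite(f"pics/{n}0.png",s["color"][:,:,::-1]); print(n,s["intrinsics"],s["rvec"],s["tvec"])
E
```

```text
pics
{'time': 0.0, 'joint_pos': array([-1.34255995e+00,  3.51252575e-01,  1.65244098e+00, -1.48984393e-05,
        1.13906966e+00, -8.45918915e-02]), 'qvel': array([ 2.42307761e-04, -3.28821021e-04,  1.16774977e-03, -1.81067697e-04,
        6.26415556e-05, -1.04164250e-03]), 'tau': array([-2.99087784e-03, -4.97328007e+01, -2.85265446e+01,  6.97805313e-02,
        2.57233746e-02, -8.94774303e-05]), 'eef_pos': array([ 0.16920931, -0.52296012,  0.21808605]), 'tool_rot': array([-3.77976960e-04,  8.08627342e-01, -5.88320898e-01, -4.46914934e-04]), 'contact_force': array([ 0.60089037, -0.3830219 , -0.43221947]), 'wrist_torque': array([ 0.03658421,  0.01497524, -0.03414924]), 'gripper_width': 0.09335299742202902}
scene [[468.31802292   0.         310.74371293]
 [  0.         468.31802292 246.9440275 ]
 [  0.           0.           1.        ]] [ 1.61647701  2.15514455 -0.65854151] [ 0.0855614  -0.26017774  1.50674836]
top [[536.22414696   0.         329.44095161]
 [  0.         536.22414696 231.64760308]
 [  0.           0.           1.        ]] [ 2.17785136 -2.17947587  0.11920974] [0.04801287 0.48772547 1.44926003]
```

```bash
cat > h.py <<'E'
import numpy as np,cv2
from workcell import ctrl
from scipy.spatial.transform import Rotation as R
def snap(n,fn=None):
    s=ctrl.snapshot(n)
    if fn: cv2.imwrite(f"pics/{fn}.png",s["color"][:,:,::-1])
    return s
def crop(s,fn,u0,v0,w,h,k):
    c=s["color"][v0:v0+h,u0:u0+w,::-1]
    cv2.imwrite(f"pics/{fn}.png",cv2.resize(c,None,fx=k,fy=k,interpolation=cv2.INTER_CUBIC))
def ray(s,u,v):
    M=R.from_rotvec(np.ravel(s["rvec"])).as_matrix();t=np.ravel(s["tvec"]);K=s["intrinsics"]
    d=M.T@np.linalg.solve(K,[u,v,1.]);o=-M.T@t
    return o,d
def pt(s,u,v,z):
    o,d=ray(s,u,v); return o+d*(z-o[2])/d[2]
def proj(s,P):
    return cv2.projectPoints(np.array(P,float).reshape(-1,3),np.array(s["rvec"],float),np.array(s["tvec"],float),s["intrinsics"],None)[0].reshape(-1,2)
def tri(s1,p1,s2,p2):
    o1,d1=ray(s1,*p1);o2,d2=ray(s2,*p2)
    A=np.c_[d1,-d2];k=np.linalg.lstsq(A,o2-o1,rcond=None)[0]
    a=o1+k[0]*d1;b=o2+k[1]*d2
    return (a+b)/2,np.linalg.norm(a-b)
E
python3 - <<'E'
from h import *
s=snap("top")
crop(s,"t_arms",140,180,160,120,5)
crop(s,"t_press",290,100,120,130,4.5) if False else crop(s,"t_press",290,105,130,120,5)
crop(s,"t_bins",385,165,160,120,5)
s=snap("scene")
crop(s,"s_arms",340,270,170,120,4.7) if False else crop(s,"s_arms",345,275,160,120,5)
crop(s,"s_press",230,270,140,125,4) if False else crop(s,"s_press",225,275,125,120,5)
E
cat > fit.py <<'E'
from h import *
from scipy.optimize import least_squares
t=snap("top");s=snap("scene")
C=lambda u,v,a,b,k=5:(a+(u+.5)/k-.5,b+(v+.5)/k-.5)
tp=lambda u,v:C(u,v,290,105); sp=lambda u,v:C(u,v,225,275)
obs=[(t,tp(355,98),(.0986,-.072,.3191)),(t,tp(187,340),(0,0,.251)),(t,tp(113,572),(-.085,.035,.064)),(t,tp(246,573),(-.085,-.035,.064)),
(s,sp(95,151),(.0986,-.072,.3191)),(s,sp(370,70),(0,0,.251))]
def f(p,full=False):
    c,si=np.cos(p[2]),np.sin(p[2]);r=[]
    for cam,px,P in obs:
        W=[p[0]+c*P[0]-si*P[1],p[1]+si*P[0]+c*P[1],P[2]]
        r.append(proj(cam,W)[0]-px)
    return np.ravel(r)
q=least_squares(f,[.5,.05,0]);print("press",q.x,np.round(q.fun.reshape(-1,2),1))
print("ball tri",tri(t,tp(355,98),s,sp(95,151)),"ram",tri(t,tp(187,340),s,sp(370,70)))
tp=lambda u,v:C(u,v,140,180)
for n,e,b,ball in(("fork",(89,154),(302,123),None),("studA",(459,150),(677,157),(673,150)),("studB",(439,348),(659,343),(654,340))):
    E=pt(t,*tp(*e),.014)[:2];B=pt(t,*tp(*b),.026)[:2];d=E-B
    print(n,"eye",E,"blk",B,"len",np.linalg.norm(d),"yaw",np.degrees(np.arctan2(d[1],d[0])), pt(t,*tp(*ball),.042) if ball else "")
tp=lambda u,v:C(u,v,385,165)
for n,P in(("bin",[(53,83),(380,83)]),("carton",[(436,75),(740,75),(440,497),(743,497)])):
    for p in P: print(n,pt(t,*tp(*p),.07))
for p in [(75,500),(365,500)]: print(pt(t,*tp(*p),.04))
E
python3 fit.py
```

```text
press [ 0.60324357  0.05549717 -0.03116627] [[ 0.5  0.5]
 [ 0.3  0.7]
 [ 0.4 -0.6]
 [-0.   0. ]
 [ 0.7  0.2]
 [ 0.1  0.8]]
ball tri (array([ 0.70029465, -0.01920761,  0.32136741]), np.float64(0.0021539925701315773)) ram (array([0.60395536, 0.05592387, 0.25575741]), np.float64(0.0008084420302328304))
fork eye [0.54761919 0.5225358 ] blk [0.5631984  0.40290276] len 0.12064317541223733 yaw 97.41958883391464 
studA eye [0.54994165 0.3187261 ] blk [0.54446624 0.19715243] len 0.12169691180662064 yaw 87.42126924510703 [0.54613964 0.19793764 0.042     ]
studB eye [0.44022113 0.32792544] blk [0.44212902 0.20611052] len 0.12182986226255868 yaw 90.89730518689574 [0.44271028 0.20730422 0.042     ]
bin [ 0.61938662 -0.12858278  0.07      ]
bin [ 0.61959685 -0.3048875   0.07      ]
carton [ 0.62400055 -0.33525688  0.07      ]
carton [ 0.62420359 -0.49983217  0.07      ]
carton [ 0.39701912 -0.33128256  0.07      ]
carton [ 0.39687178 -0.49283242  0.07      ]
[ 0.39664013 -0.1416402   0.04      ]
[ 0.39649432 -0.29892282  0.04      ]
```

```bash
cat > plan.py <<'E'
import sys
from h import *
# plan.py x y z psi_deg nrows : tool-down move, rows in normalised units
a=sys.argv[1:]
o=ctrl.observe();p=o["eef_pos"];q=o["tool_rot"];Rm=R.from_quat([q[1],q[2],q[3],q[0]]).as_matrix()
psi=np.degrees(np.arctan2(Rm[1,0],Rm[0,0]))
print("t",round(o["time"],2),"pos",np.round(p,4),"psi",round(psi,2),"zaxis",np.round(Rm[:,2],3),"w",round(o["gripper_width"],4),"F",np.round(o["contact_force"],1),"q",np.round(o["joint_pos"],2))
if len(a)>=4:
    T=np.array([float(v) if v!='.' else p[i] for i,v in enumerate(a[:3])]);tp=float(a[3]) if a[3]!='.' else psi
    dr=(tp-psi+180)%360-180; n=int(a[4]) if len(a)>4 else None
    d=T-p; m=np.linalg.norm(d)/.025; mr=abs(np.radians(dr))/.12
    if n is None: n=int(np.ceil(max(m,mr,1)/.98))
    rz=-np.radians(dr)/.12/n
    print("n",n,"rz each",round(rz,3),"dz each",round(-d[2]/.025/n,3))
    if abs(rz)<.02:
        c,s=np.cos(np.radians(psi)),np.sin(np.radians(psi))
        print("dx",round((d[0]*c+d[1]*s)/.025/n,3),"dy",round((d[0]*s-d[1]*c)/.025/n,3))
    else:
      for i in range(n):
        b=np.radians(psi+dr*i/n);c,s=np.cos(b),np.sin(b)
        print(i,"dx",round((d[0]*c+d[1]*s)/.025/n,2),"dy",round((d[0]*s-d[1]*c)/.025/n,2))
E
python3 plan.py 0.36 0.10 0.25 -2.6 30
```

```text
t 0.3 pos [ 0.1692 -0.5232  0.2185] psi -72.08 zaxis [-0.  0. -1.] w 0.0928 F [0.  0.1 0.9] q [-1.34  0.35  1.65  0.    1.14 -0.08]
n 30 rz each -0.337 dz each -0.042
0 dx -0.71 dy -0.5
1 dx -0.69 dy -0.53
2 dx -0.67 dy -0.55
3 dx -0.65 dy -0.58
4 dx -0.62 dy -0.61
5 dx -0.6 dy -0.63
6 dx -0.57 dy -0.65
7 dx -0.55 dy -0.68
8 dx -0.52 dy -0.7
9 dx -0.49 dy -0.72
10 dx -0.46 dy -0.74
11 dx -0.43 dy -0.76
12 dx -0.4 dy -0.77
13 dx -0.37 dy -0.79
14 dx -0.33 dy -0.8
15 dx -0.3 dy -0.81
16 dx -0.27 dy -0.83
17 dx -0.23 dy -0.84
18 dx -0.2 dy -0.85
19 dx -0.17 dy -0.85
20 dx -0.13 dy -0.86
21 dx -0.1 dy -0.86
22 dx -0.06 dy -0.87
23 dx -0.03 dy -0.87
24 dx 0.01 dy -0.87
25 dx 0.04 dy -0.87
26 dx 0.08 dy -0.87
27 dx 0.11 dy -0.86
28 dx 0.15 dy -0.86
29 dx 0.18 dy -0.85
```

Possible confusions: the silver stud arms are at scene px (395,302) and (384,338), the silver fork arm is at (466,364), and the orange look-alike at (416,242) must be left alone. In the arms crop, the upper stud arm (top px 275,211) shows a grey ball on its block and a proud brass bush, so I'll take that one first (stud A).

Emit:
arm_command(rows=[{"rz": -0.34, "dx": -0.7, "dy": -0.5, "dz": -0.05, "grip": -1}, {"rz": -0.34, "dx": -0.7, "dy": -0.53, "dz": -0.05, "grip": -1}, {"rz": -0.34, "dx": -0.67, "dy": -0.55, "dz": -0.05, "grip": -1}, {"rz": -0.34, "dx": -0.65, "dy": -0.58, "dz": -0.05, "grip": -1}, {"rz": -0.34, "dx": -0.62, "dy": -0.6, "dz": -0.05, "grip": -1}])

```text
validation failed for argument at $.ro...
```

Emit:
arm_command(rows=[{"rz": -0.34, "dx": -0.6, "dy": -0.63, "dz": -0.05, "grip": -1}, {"rz": -0.34, "dx": -0.57, "dy": -0.65, "dz": -0.05, "grip": -1}, {"rz": -0.34, "dx": -0.55, "dy": -0.68, "dz": -0.05, "grip": -1}, {"rz": -0.34, "dx": -0.52, "dy": -0.7, "dz": -0.05, "grip": -1}, {"rz": -0.34, "dx": -0.5, "dy": -0.72, "dz": -0.05, "grip": -1}])

```text
validation failed for argument at $.ro...
```

Emit:
arm_command(rows=[{"rz": -0.34, "dx": -0.46, "dy": -0.74, "dz": -0.05, "grip": -1}, {"rz": -0.34, "dx": -0.43, "dy": -0.76, "dz": -0.05, "grip": -1}, {"rz": -0.34, "dx": -0.4, "dy": -0.77, "dz": -0.05, "grip": -1}, {"rz": -0.34, "dx": -0.37, "dy": -0.79, "dz": -0.05, "grip": -1}, {"rz": -0.34, "dx": -0.33, "dy": -0.8, "dz": -0.05, "grip": -1}])

```text
validation failed for argument at $.ro...
```

Emit:
arm_command(rows=[{"rz": -0.34, "dx": -0.3, "dy": -0.81, "dz": -0.05, "grip": -1}, {"rz": -0.34, "dx": -0.27, "dy": -0.83, "dz": -0.05, "grip": -1}, {"rz": -0.34, "dx": -0.23, "dy": -0.84, "dz": -0.05, "grip": -1}, {"rz": -0.34, "dx": -0.2, "dy": -0.85, "dz": -0.05, "grip": -1}, {"rz": -0.34, "dx": -0.17, "dy": -0.85, "dz": -0.05, "grip": -1}])

```text
validation failed for argument at $.ro...
```

Emit:
arm_command(rows=[{"rz": -0.34, "dx": -0.13, "dy": -0.86, "dz": -0.05, "grip": -1}, {"rz": -0.34, "dx": -0.1, "dy": -0.86, "dz": -0.05, "grip": -1}, {"rz": -0.34, "dx": -0.06, "dy": -0.87, "dz": 0, "grip": -1}, {"rz": -0.34, "dx": -0.03, "dy": -0.87, "dz": 0, "grip": -1}, {"rz": -0.34, "dx": 0, "dy": -0.87, "dz": 0, "grip": -1}])

```text
validation failed for argument at $.ro...
```

```bash
python3 plan.py 0.5445 0.1972 0.2 -2.6
```

```text
t 0.3 pos [ 0.1692 -0.5232  0.2185] psi -72.08 zaxis [-0.  0. -1.] w 0.0928 F [0.  0.1 0.9] q [-1.34  0.35  1.65  0.    1.14 -0.08]
n 34 rz each -0.297 dz each 0.022
0 dx -0.67 dy -0.68
1 dx -0.65 dy -0.7
2 dx -0.62 dy -0.73
3 dx -0.59 dy -0.75
4 dx -0.57 dy -0.77
5 dx -0.54 dy -0.79
6 dx -0.51 dy -0.81
7 dx -0.48 dy -0.83
8 dx -0.45 dy -0.84
9 dx -0.42 dy -0.86
10 dx -0.39 dy -0.87
11 dx -0.36 dy -0.89
12 dx -0.33 dy -0.9
13 dx -0.3 dy -0.91
14 dx -0.26 dy -0.92
15 dx -0.23 dy -0.93
16 dx -0.2 dy -0.94
17 dx -0.16 dy -0.94
18 dx -0.13 dy -0.95
19 dx -0.1 dy -0.95
20 dx -0.06 dy -0.95
21 dx -0.03 dy -0.96
22 dx 0.01 dy -0.96
23 dx 0.04 dy -0.95
24 dx 0.07 dy -0.95
25 dx 0.11 dy -0.95
26 dx 0.14 dy -0.94
27 dx 0.18 dy -0.94
28 dx 0.21 dy -0.93
29 dx 0.24 dy -0.92
30 dx 0.28 dy -0.92
31 dx 0.31 dy -0.9
32 dx 0.34 dy -0.89
33 dx 0.37 dy -0.88
```

Emit:
arm_command(rows=[{"rx": 0, "ry": 0, "rz": -0.34, "dx": -0.7, "dy": -0.5, "dz": -0.05, "grip": -1}, {"rx": 0, "ry": 0, "rz": -0.34, "dx": -0.7, "dy": -0.53, "dz": -0.05, "grip": -1}, {"rx": 0, "ry": 0, "rz": -0.34, "dx": -0.67, "dy": -0.55, "dz": -0.05, "grip": -1}, {"rx": 0, "ry": 0, "rz": -0.34, "dx": -0.65, "dy": -0.58, "dz": -0.05, "grip": -1}, {"rx": 0, "ry": 0, "rz": -0.34, "dx": -0.62, "dy": -0.6, "dz": -0.05, "grip": -1}])

```text
time: 0.72
eef_pos: [0.2011, -0.4185, 0.2249]
tool_rot: [-0.0, 0.865, -0.502, -0.0]
contact_force: [0.6, 0.5, -0.9]
gripper_width: 0.0926
```

Emit:
arm_command(rows=[{"rx": 0, "ry": 0, "rz": -0.34, "dx": -0.6, "dy": -0.63, "dz": -0.05, "grip": -1}, {"rx": 0, "ry": 0, "rz": -0.34, "dx": -0.57, "dy": -0.65, "dz": -0.05, "grip": -1}, {"rx": 0, "ry": 0, "rz": -0.34, "dx": -0.55, "dy": -0.68, "dz": -0.05, "grip": -1}, {"rx": 0, "ry": 0, "rz": -0.34, "dx": -0.52, "dy": -0.7, "dz": -0.05, "grip": -1}, {"rx": 0, "ry": 0, "rz": -0.34, "dx": -0.5, "dy": -0.72, "dz": -0.05, "grip": -1}])

```text
time: 1.13
eef_pos: [0.2323, -0.3141, 0.2312]
tool_rot: [0.0, 0.911, -0.411, 0.0]
contact_force: [0.2, -0.4, -0.1]
gripper_width: 0.093
```

Emit:
arm_command(rows=[{"rx": 0, "ry": 0, "rz": -0.34, "dx": -0.46, "dy": -0.74, "dz": -0.05, "grip": -1}, {"rx": 0, "ry": 0, "rz": -0.34, "dx": -0.43, "dy": -0.76, "dz": -0.05, "grip": -1}, {"rx": 0, "ry": 0, "rz": -0.34, "dx": -0.4, "dy": -0.77, "dz": -0.05, "grip": -1}, {"rx": 0, "ry": 0, "rz": -0.34, "dx": -0.37, "dy": -0.79, "dz": -0.05, "grip": -1}, {"rx": 0, "ry": 0, "rz": -0.34, "dx": -0.33, "dy": -0.8, "dz": -0.05, "grip": -1}])

```text
time: 1.55
eef_pos: [0.2636, -0.21, 0.2375]
tool_rot: [0.0, 0.949, -0.317, 0.0]
contact_force: [0.0, -0.6, 0.3]
gripper_width: 0.0928
```

Emit:
arm_command(rows=[{"rx": 0, "ry": 0, "rz": -0.34, "dx": -0.3, "dy": -0.81, "dz": -0.05, "grip": -1}, {"rx": 0, "ry": 0, "rz": -0.34, "dx": -0.27, "dy": -0.83, "dz": -0.05, "grip": -1}, {"rx": 0, "ry": 0, "rz": -0.34, "dx": -0.23, "dy": -0.84, "dz": -0.05, "grip": -1}, {"rx": 0, "ry": 0, "rz": -0.34, "dx": -0.2, "dy": -0.85, "dz": -0.05, "grip": -1}, {"rx": 0, "ry": 0, "rz": -0.34, "dx": -0.17, "dy": -0.85, "dz": -0.05, "grip": -1}])

```text
time: 1.97
eef_pos: [0.2949, -0.1059, 0.2438]
tool_rot: [0.0, 0.976, -0.218, 0.0]
contact_force: [0.2, 0.1, -0.0]
gripper_width: 0.0929
```

Emit:
arm_command(rows=[{"rx": 0, "ry": 0, "rz": -0.34, "dx": -0.13, "dy": -0.86, "dz": -0.05, "grip": -1}, {"rx": 0, "ry": 0, "rz": -0.34, "dx": -0.1, "dy": -0.86, "dz": -0.05, "grip": -1}, {"rx": 0, "ry": 0, "rz": -0.34, "dx": -0.06, "dy": -0.87, "dz": 0, "grip": -1}, {"rx": 0, "ry": 0, "rz": -0.34, "dx": -0.03, "dy": -0.87, "dz": 0, "grip": -1}, {"rx": 0, "ry": 0, "rz": -0.34, "dx": 0, "dy": -0.87, "dz": 0, "grip": -1}])

```text
time: 2.38
eef_pos: [0.3256, -0.0016, 0.2463]
tool_rot: [-0.0, 0.993, -0.118, 0.0]
contact_force: [0.5, -0.9, 0.3]
gripper_width: 0.093
```

```bash
python3 plan.py 0.5445 0.1972 0.15 -2.6; python3 - <<'E'
from h import *
s=snap("scene","s1"); s=snap("top","t1")
E
```

```text
t 2.38 pos [ 0.3256 -0.0016  0.2463] psi -13.52 zaxis [ 0.001 -0.    -1.   ] w 0.093 F [ 0.5 -0.9  0.3] q [-0.15 -0.12  2.12  0.    1.14  0.09]
n 13 rz each -0.122 dz each 0.296
0 dx 0.51 dy -0.75
1 dx 0.52 dy -0.74
2 dx 0.53 dy -0.74
3 dx 0.54 dy -0.73
4 dx 0.56 dy -0.72
5 dx 0.57 dy -0.71
6 dx 0.58 dy -0.7
7 dx 0.59 dy -0.7
8 dx 0.6 dy -0.69
9 dx 0.61 dy -0.68
10 dx 0.62 dy -0.67
11 dx 0.63 dy -0.66
12 dx 0.64 dy -0.65
```

Emit:
arm_command(rows=[{"rx": 0, "ry": 0, "rz": -0.12, "dx": 0.51, "dy": -0.75, "dz": 0.1, "grip": -1}, {"rx": 0, "ry": 0, "rz": -0.12, "dx": 0.52, "dy": -0.74, "dz": 0.1, "grip": -1}, {"rx": 0, "ry": 0, "rz": -0.12, "dx": 0.53, "dy": -0.74, "dz": 0.1, "grip": -1}, {"rx": 0, "ry": 0, "rz": -0.12, "dx": 0.54, "dy": -0.73, "dz": 0.1, "grip": -1}, {"rx": 0, "ry": 0, "rz": -0.12, "dx": 0.56, "dy": -0.72, "dz": 0.1, "grip": -1}])

```text
time: 2.9
eef_pos: [0.4104, 0.0738, 0.2335]
tool_rot: [0.0, 0.997, -0.083, 0.0]
contact_force: [0.9, -0.7, -0.2]
gripper_width: 0.0927
```

Emit:
arm_command(rows=[{"rx": 0, "ry": 0, "rz": -0.12, "dx": 0.57, "dy": -0.71, "dz": 0.3, "grip": -1}, {"rx": 0, "ry": 0, "rz": -0.12, "dx": 0.58, "dy": -0.7, "dz": 0.3, "grip": -1}, {"rx": 0, "ry": 0, "rz": -0.12, "dx": 0.59, "dy": -0.7, "dz": 0.3, "grip": -1}, {"rx": 0, "ry": 0, "rz": -0.12, "dx": 0.6, "dy": -0.69, "dz": 0.3, "grip": -1}, {"rx": 0, "ry": 0, "rz": -0.12, "dx": 0.61, "dy": -0.68, "dz": 0.3, "grip": -1}])

```text
time: 3.32
eef_pos: [0.4955, 0.1497, 0.1956]
tool_rot: [0.0, 0.999, -0.047, -0.0]
contact_force: [-1.0, -0.7, -0.1]
gripper_width: 0.093
```

Emit:
arm_command(rows=[{"rx": 0, "ry": 0, "rz": -0.12, "dx": 0.62, "dy": -0.67, "dz": 0.4, "grip": -1}, {"rx": 0, "ry": 0, "rz": -0.12, "dx": 0.63, "dy": -0.66, "dz": 0.4, "grip": -1}, {"rx": 0, "ry": 0, "rz": -0.12, "dx": 0.5, "dy": -0.5, "dz": 0.4, "grip": -1}, {"rx": 0, "ry": 0, "rz": 0, "dx": 0, "dy": 0, "dz": 0, "grip": -1}, {"rx": 0, "ry": 0, "rz": 0, "dx": 0, "dy": 0, "dz": 0, "grip": -1}])

```text
time: 3.73
eef_pos: [0.5418, 0.1911, 0.1654]
tool_rot: [0.0, 1.0, -0.026, -0.001]
contact_force: [-0.9, -0.1, -0.0]
gripper_width: 0.093
```

```bash
python3 plan.py 0.5445 0.1972 0.07 -2.6; python3 - <<'E'
from h import *
s=snap("scene"); crop(s,"s2",330,260,160,120,5); s=snap("top");crop(s,"t2",140,180,160,120,5)
E
```

```text
t 3.73 pos [0.5418 0.1911 0.1654] psi -2.94 zaxis [-0.002 -0.001 -1.   ] w 0.093 F [-0.9 -0.1 -0. ] q [ 0.26  0.45  1.64 -0.    1.05  0.31]
n 4 rz each -0.012 dz each 0.954
dx 0.024 dy -0.062
```

Emit:
arm_command(rows=[{"rx": 0, "ry": 0, "rz": -0.05, "dx": 0.1, "dy": -0.2, "dz": 0.9, "grip": -1}, {"rx": 0, "ry": 0, "rz": 0, "dx": 0, "dy": -0.05, "dz": 0.9, "grip": -1}, {"rx": 0, "ry": 0, "rz": 0, "dx": 0, "dy": 0, "dz": 0.9, "grip": -1}, {"rx": 0, "ry": 0, "rz": 0, "dx": 0, "dy": 0, "dz": 0.9, "grip": -1}, {"rx": 0, "ry": 0, "rz": 0, "dx": 0, "dy": 0, "dz": 0.9, "grip": -1}])

```text
time: 4.25
eef_pos: [0.5447, 0.1971, 0.0537]
tool_rot: [-0.0, 1.0, -0.023, 0.001]
contact_force: [-0.4, 0.4, -0.3]
gripper_width: 0.0931
```

Emit:
arm_command(rows=[{"rx": 0, "ry": 0, "rz": 0, "dx": 0, "dy": 0, "dz": 0.9, "grip": -1}, {"rx": 0, "ry": 0, "rz": 0, "dx": 0, "dy": 0, "dz": 0.5, "grip": -1}, {"rx": 0, "ry": 0, "rz": 0, "dx": 0, "dy": 0, "dz": 0.3, "grip": -1}, {"rx": 0, "ry": 0, "rz": 0, "dx": 0, "dy": 0, "dz": 0, "grip": -1}, {"rx": 0, "ry": 0, "rz": 0, "dx": 0, "dy": 0, "dz": 0, "grip": -1}])

```text
time: 4.67
eef_pos: [0.5452, 0.1977, 0.012]
tool_rot: [-0.0, 1.0, -0.023, 0.0]
contact_force: [-0.1, -0.5, 0.2]
gripper_width: 0.0928
```

```bash
python3 plan.py 0.5445 0.1972 0.005 -2.6 1
```

```text
t 4.67 pos [0.5452 0.1977 0.012 ] psi -2.59 zaxis [ 0.001  0.    -1.   ] w 0.0928 F [-0.1 -0.5  0.2] q [0.27 0.68 1.7  0.   0.75 0.31]
n 1 rz each 0.002 dz each 0.281
dx -0.026 dy 0.023
```

Emit:
arm_command(rows=[{"rx": 0, "ry": 0, "rz": 0, "dx": 0, "dy": 0, "dz": 0.28, "grip": -1}, {"rx": 0, "ry": 0, "rz": 0, "dx": 0, "dy": 0, "dz": 0, "grip": 0.3}, {"rx": 0, "ry": 0, "rz": 0, "dx": 0, "dy": 0, "dz": 0, "grip": 1}, {"rx": 0, "ry": 0, "rz": 0, "dx": 0, "dy": 0, "dz": 0, "grip": 1}, {"rx": 0, "ry": 0, "rz": 0, "dx": 0, "dy": 0, "dz": 0, "grip": 1}], force=40)

```text
time: 5.08
eef_pos: [0.5449, 0.1979, 0.0045]
tool_rot: [-0.0, 1.0, -0.022, 0.0]
contact_force: [0.3, -0.3, 0.4]
gripper_width: 0.0712
```

Emit:
arm_command(rows=[{"rx": 0, "ry": 0, "rz": 0, "dx": 0, "dy": 0, "dz": 0, "grip": 1}, {"rx": 0, "ry": 0, "rz": 0, "dx": 0, "dy": 0, "dz": 0, "grip": 1}, {"rx": 0, "ry": 0, "rz": 0, "dx": 0, "dy": 0, "dz": 0, "grip": 1}, {"rx": 0, "ry": 0, "rz": 0, "dx": 0, "dy": 0, "dz": 0, "grip": 1}, {"rx": 0, "ry": 0, "rz": 0, "dx": 0, "dy": 0, "dz": 0, "grip": 1}])

```text
time: 5.5
eef_pos: [0.5448, 0.1978, 0.0041]
tool_rot: [0.0, 1.0, -0.022, 0.0]
contact_force: [-0.0, -0.6, 0.3]
gripper_width: 0.0377
```

```bash
python3 plan.py 0.44 0.12 0.12 -91.8 20
```

```text
t 5.5 pos [0.5448 0.1978 0.0041] psi -2.57 zaxis [ 0. -0. -1.] w 0.0377 F [-0.  -0.6  0.3] q [ 0.27  0.7   1.71 -0.    0.74  0.31]
n 20 rz each 0.649 dz each -0.232
0 dx -0.2 dy 0.16
1 dx -0.19 dy 0.18
2 dx -0.17 dy 0.19
3 dx -0.16 dy 0.21
4 dx -0.14 dy 0.22
5 dx -0.12 dy 0.23
6 dx -0.11 dy 0.24
7 dx -0.09 dy 0.25
8 dx -0.07 dy 0.25
9 dx -0.05 dy 0.26
10 dx -0.03 dy 0.26
11 dx -0.01 dy 0.26
12 dx 0.01 dy 0.26
13 dx 0.03 dy 0.26
14 dx 0.05 dy 0.26
15 dx 0.07 dy 0.25
16 dx 0.09 dy 0.24
17 dx 0.11 dy 0.24
18 dx 0.13 dy 0.23
19 dx 0.15 dy 0.22
```

Emit:
arm_command(rows=[{"rx": 0, "ry": 0, "rz": 0, "dx": 0, "dy": 0, "dz": 0, "grip": 1}, {"rx": 0, "ry": 0, "rz": 0, "dx": 0, "dy": 0, "dz": 0, "grip": 1}, {"rx": 0, "ry": 0, "rz": 0, "dx": 0, "dy": 0, "dz": 0, "grip": 1}, {"rx": 0, "ry": 0, "rz": 0, "dx": 0, "dy": 0, "dz": 0, "grip": 1}, {"rx": 0, "ry": 0, "rz": 0, "dx": 0, "dy": 0, "dz": 0, "grip": 1}])

```text
time: 5.92
eef_pos: [0.5447, 0.1978, 0.0041]
tool_rot: [0.0, 1.0, -0.022, -0.0]
contact_force: [-0.6, -0.2, 0.8]
gripper_width: 0.0216
```

Emit:
arm_command(rows=[{"rx": 0, "ry": 0, "rz": 0, "dx": 0, "dy": 0, "dz": -0.4, "grip": 1}, {"rx": 0, "ry": 0, "rz": 0, "dx": 0, "dy": 0, "dz": -0.8, "grip": 1}, {"rx": 0, "ry": 0, "rz": 0, "dx": 0, "dy": 0, "dz": -0.9, "grip": 1}, {"rx": 0, "ry": 0, "rz": 0, "dx": 0, "dy": 0, "dz": -0.9, "grip": 1}, {"rx": 0, "ry": 0, "rz": 0, "dx": 0, "dy": 0, "dz": -0.8, "grip": 1}])

```text
time: 6.33
eef_pos: [0.5447, 0.1978, 0.101]
tool_rot: [-0.0, 1.0, -0.022, 0.0]
contact_force: [-0.1, -0.3, -1.8]
gripper_width: 0.0218
```

```bash
python3 plan.py 0.373 0.0627 0.1 -91.8 20
```

```text
t 6.33 pos [0.5447 0.1978 0.101 ] psi -2.57 zaxis [ 0.  0. -1.] w 0.0218 F [-0.1 -0.3 -1.8] q [ 0.27  0.55  1.67 -0.    0.92  0.31]
n 20 rz each 0.649 dz each 0.002
0 dx -0.33 dy 0.29
1 dx -0.31 dy 0.31
2 dx -0.28 dy 0.33
3 dx -0.26 dy 0.35
4 dx -0.23 dy 0.37
5 dx -0.2 dy 0.39
6 dx -0.17 dy 0.4
7 dx -0.14 dy 0.42
8 dx -0.1 dy 0.42
9 dx -0.07 dy 0.43
10 dx -0.04 dy 0.44
11 dx -0.0 dy 0.44
12 dx 0.03 dy 0.44
13 dx 0.07 dy 0.43
14 dx 0.1 dy 0.43
15 dx 0.13 dy 0.42
16 dx 0.16 dy 0.4
17 dx 0.2 dy 0.39
18 dx 0.23 dy 0.37
19 dx 0.25 dy 0.36
```

Emit:
arm_command(rows=[{"rx": 0, "ry": 0, "rz": 0.65, "dx": -0.33, "dy": 0.29, "dz": 0, "grip": 1}, {"rx": 0, "ry": 0, "rz": 0.65, "dx": -0.31, "dy": 0.31, "dz": 0, "grip": 1}, {"rx": 0, "ry": 0, "rz": 0.65, "dx": -0.28, "dy": 0.33, "dz": 0, "grip": 1}, {"rx": 0, "ry": 0, "rz": 0.65, "dx": -0.26, "dy": 0.35, "dz": 0, "grip": 1}, {"rx": 0, "ry": 0, "rz": 0.65, "dx": -0.23, "dy": 0.37, "dz": 0, "grip": 1}])

```text
time: 6.75
eef_pos: [0.5012, 0.1639, 0.0997]
tool_rot: [0.0, 0.976, -0.218, 0.0]
contact_force: [-1.2, 0.2, -2.3]
gripper_width: 0.0218
```

Emit:
arm_command(rows=[{"rx": 0, "ry": 0, "rz": 0.65, "dx": -0.2, "dy": 0.39, "dz": 0, "grip": 1}, {"rx": 0, "ry": 0, "rz": 0.65, "dx": -0.17, "dy": 0.4, "dz": 0, "grip": 1}, {"rx": 0, "ry": 0, "rz": 0.65, "dx": -0.14, "dy": 0.42, "dz": 0, "grip": 1}, {"rx": 0, "ry": 0, "rz": 0.65, "dx": -0.1, "dy": 0.42, "dz": 0, "grip": 1}, {"rx": 0, "ry": 0, "rz": 0.65, "dx": -0.07, "dy": 0.43, "dz": 0, "grip": 1}])

```text
time: 7.17
eef_pos: [0.4581, 0.1304, 0.0997]
tool_rot: [-0.0, 0.915, -0.403, 0.0]
contact_force: [0.1, -0.1, -1.0]
gripper_width: 0.0215
```

Emit:
arm_command(rows=[{"rx": 0, "ry": 0, "rz": 0.65, "dx": -0.04, "dy": 0.44, "dz": 0, "grip": 1}, {"rx": 0, "ry": 0, "rz": 0.65, "dx": 0, "dy": 0.44, "dz": 0, "grip": 1}, {"rx": 0, "ry": 0, "rz": 0.65, "dx": 0.03, "dy": 0.44, "dz": 0, "grip": 1}, {"rx": 0, "ry": 0, "rz": 0.65, "dx": 0.07, "dy": 0.43, "dz": 0, "grip": 1}, {"rx": 0, "ry": 0, "rz": 0.65, "dx": 0.1, "dy": 0.43, "dz": 0, "grip": 1}])

```text
time: 7.58
eef_pos: [0.4149, 0.0965, 0.0997]
tool_rot: [-0.0, 0.82, -0.572, 0.0]
contact_force: [0.0, 0.2, -1.8]
gripper_width: 0.0219
```

Emit:
arm_command(rows=[{"rx": 0, "ry": 0, "rz": 0.65, "dx": 0.13, "dy": 0.42, "dz": 0, "grip": 1}, {"rx": 0, "ry": 0, "rz": 0.65, "dx": 0.16, "dy": 0.4, "dz": 0, "grip": 1}, {"rx": 0, "ry": 0, "rz": 0.65, "dx": 0.2, "dy": 0.39, "dz": 0, "grip": 1}, {"rx": 0, "ry": 0, "rz": 0.65, "dx": 0.23, "dy": 0.37, "dz": 0, "grip": 1}, {"rx": 0, "ry": 0, "rz": 0.65, "dx": 0.25, "dy": 0.36, "dz": 0, "grip": 1}])

```text
time: 8.0
eef_pos: [0.3719, 0.063, 0.0996]
tool_rot: [0.0, -0.694, 0.72, -0.0]
contact_force: [0.8, 0.3, -1.2]
gripper_width: 0.022
```

```bash
python3 plan.py 0.373 0.0627 0.076 -91.8; python3 - <<'E'
from h import *
s=snap("scene"); crop(s,"s3",250,230,160,120,5); s=snap("top");crop(s,"t3",260,160,160,120,5)
E
```

```text
t 8.0 pos [0.3719 0.063  0.0996] psi -92.17 zaxis [ 0.  0. -1.] w 0.022 F [ 0.8  0.3 -1.2] q [0.04 0.24 2.18 0.   0.72 1.65]
n 2 rz each -0.027 dz each 0.473
0 dx 0.0 dy -0.02
1 dx 0.0 dy -0.02
```

```bash
python3 - <<'E'
from h import *
s=snap("top");o=ctrl.observe();p=o["eef_pos"]
e=pt(s,260+(330.5)/5-.5,160+338.5/5-.5,.1095);d=e-p
print(p,e,np.hypot(*d[:2]),np.degrees(np.arctan2(d[1],d[0])))
yw=np.radians(-1.786);c,si=np.cos(yw),np.sin(yw);v=e[:2]-[.6032,.0555]
print("eye in press",c*v[0]+si*v[1],-si*v[0]+c*v[1])
E
```

```text
[0.37232898 0.06312627 0.09960732] [0.49100607 0.05874019 0.1095    ] 0.11875810854470781 -2.116582228238043
eye in press -0.11224041427428336 -0.0002580836711725686
```

Emit:
arm_command(rows=[{"rx": 0, "ry": 0, "rz": -0.05, "dx": 0, "dy": 0, "dz": 0.5, "grip": 1}, {"rx": 0, "ry": 0, "rz": 0, "dx": 0, "dy": 0, "dz": 0.44, "grip": 1}, {"rx": 0, "ry": 0, "rz": 0, "dx": 0, "dy": -0.6, "dz": 0, "grip": 1}, {"rx": 0, "ry": 0, "rz": 0, "dx": 0, "dy": -0.6, "dz": 0, "grip": 1}, {"rx": 0, "ry": 0, "rz": 0, "dx": 0, "dy": -0.6, "dz": 0, "grip": 1}])

```text
time: 8.57
eef_pos: [0.4186, 0.0624, 0.0757]
tool_rot: [0.0, -0.698, 0.716, -0.0]
contact_force: [-0.1, 0.6, -1.5]
gripper_width: 0.0218
```

```bash
python3 plan.py 0.4845 0.0592 0.076 -91.8; python3 - <<'E'
from h import *
s=snap("scene"); crop(s,"s3",250,230,160,120,5); s=snap("top");crop(s,"t3",260,160,160,120,5)
E
```

```text
t 8.57 pos [0.4186 0.0624 0.0757] psi -91.42 zaxis [ 0.  0. -1.] w 0.0218 F [-0.1  0.6 -1.5] q [0.04 0.36 2.09 0.   0.7  1.63]
n 3 rz each 0.019 dz each -0.004
dx 0.021 dy -0.879
```

Emit:
arm_command(rows=[{"rx": 0, "ry": 0, "rz": 0.06, "dx": 0.06, "dy": -0.6, "dz": 0, "grip": 1}, {"rx": 0, "ry": 0, "rz": 0, "dx": 0, "dy": -0.7, "dz": 0, "grip": 1}, {"rx": 0, "ry": 0, "rz": 0, "dx": 0, "dy": -0.7, "dz": 0, "grip": 1}, {"rx": 0, "ry": 0, "rz": 0, "dx": 0, "dy": -0.5, "dz": 0, "grip": 1}, {"rx": 0, "ry": 0, "rz": 0, "dx": 0, "dy": 0, "dz": 0, "grip": 1}])

```text
time: 9.08
eef_pos: [0.4814, 0.0586, 0.0759]
tool_rot: [0.001, -0.695, 0.719, -0.001]
contact_force: [0.1, -0.8, -1.6]
gripper_width: 0.0216
```

```bash
python3 plan.py 0.4845 0.0592 0.06 -91.8 1
```

```text
t 9.08 pos [0.4814 0.0586 0.0759] psi -91.92 zaxis [ 0.002  0.    -1.   ] w 0.0216 F [ 0.1 -0.8 -1.6] q [0.03 0.45 1.94 0.   0.76 1.63]
n 1 rz each -0.018 dz each 0.634
dx -0.028 dy -0.122
```

Emit:
arm_command(rows=[{"rx": 0, "ry": 0, "rz": 0, "dx": -0.02, "dy": -0.1, "dz": 0, "grip": 1}, {"rx": 0, "ry": 0, "rz": 0, "dx": 0, "dy": 0, "dz": 0, "grip": 1}, {"rx": 0, "ry": 0, "rz": 0, "dx": 0, "dy": 0, "dz": 0.2, "grip": 1}, {"rx": 0, "ry": 0, "rz": 0, "dx": 0, "dy": 0, "dz": 0.15, "grip": 1}, {"rx": 0, "ry": 0, "rz": 0, "dx": 0, "dy": 0, "dz": 0, "grip": 1}])

```text
time: 9.5
eef_pos: [0.4813, 0.0588, 0.066]
tool_rot: [-0.001, -0.695, 0.719, 0.001]
contact_force: [0.0, -0.0, -1.5]
gripper_width: 0.0216
```

```bash
python3 plan.py 0.4845 0.0592 0.06 -91.8 1
```

```text
t 9.5 pos [0.4813 0.0588 0.066 ] psi -92.01 zaxis [-0.002  0.    -1.   ] w 0.0216 F [ 0.  -0.  -1.5] q [0.03 0.46 1.94 0.   0.74 1.63]
n 1 rz each -0.03 dz each 0.241
0 dx -0.02 dy -0.13
```

Emit:
arm_command(rows=[{"rx": 0, "ry": 0, "rz": -0.03, "dx": -0.02, "dy": -0.12, "dz": -0.1, "grip": 1}, {"rx": 0, "ry": 0, "rz": 0, "dx": 0, "dy": 0, "dz": 0, "grip": 1}, {"rx": 0, "ry": 0, "rz": 0, "dx": 0, "dy": 0, "dz": 0, "grip": 1}, {"rx": 0, "ry": 0, "rz": 0, "dx": 0, "dy": 0, "dz": 0, "grip": 1}, {"rx": 0, "ry": 0, "rz": 0, "dx": 0, "dy": 0, "dz": 0, "grip": 1}])

```text
time: 9.92
eef_pos: [0.4853, 0.0592, 0.0694]
tool_rot: [0.0, -0.696, 0.718, -0.0]
contact_force: [0.1, -0.7, -1.5]
gripper_width: 0.0217
```

```bash
python3 plan.py 0.4845 0.0592 0.06 -91.8 1;python3 - <<'E'
from h import *
s=snap("scene"); crop(s,"s3",250,230,160,120,5); s=snap("top");crop(s,"t3",260,160,160,120,5)
E
```

```text
t 9.92 pos [0.4853 0.0592 0.0694] psi -91.81 zaxis [ 0.  0. -1.] w 0.0217 F [ 0.1 -0.7 -1.5] q [0.03 0.46 1.93 0.   0.75 1.63]
n 1 rz each -0.002 dz each 0.378
dx 0.001 dy 0.032
```

Emit:
arm_command(rows=[{"rx": 0, "ry": 0, "rz": 0, "dx": 0, "dy": 0.03, "dz": 0.1, "grip": 1}, {"rx": 0, "ry": 0, "rz": 0, "dx": 0, "dy": 0, "dz": 0.1, "grip": 1}, {"rx": 0, "ry": 0, "rz": 0, "dx": 0, "dy": 0, "dz": 0.1, "grip": 1}, {"rx": 0, "ry": 0, "rz": 0, "dx": 0, "dy": 0, "dz": 0, "grip": 1}, {"rx": 0, "ry": 0, "rz": 0, "dx": 0, "dy": 0, "dz": 0, "grip": 1}])

```text
time: 10.43
eef_pos: [0.4844, 0.0592, 0.0616]
tool_rot: [-0.0, -0.696, 0.718, 0.0]
contact_force: [-0.1, -0.3, -1.6]
gripper_width: 0.021
```

```bash
python3 plan.py 0.4845 0.0592 0.06 -91.8 1
```

```text
t 10.43 pos [0.4844 0.0592 0.0616] psi -91.81 zaxis [-0. -0. -1.] w 0.021 F [-0.1 -0.3 -1.6] q [0.03 0.48 1.93 0.   0.73 1.63]
n 1 rz each -0.002 dz each 0.066
dx 0.0 dy -0.002
```

Emit:
arm_command(rows=[{"rx": 0, "ry": 0, "rz": 0, "dx": 0, "dy": 0, "dz": 0.05, "grip": 1}, {"rx": 0, "ry": 0, "rz": 0, "dx": 0, "dy": 0, "dz": 0, "grip": 1}, {"rx": 0, "ry": 0, "rz": 0, "dx": 0, "dy": 0, "dz": 0, "grip": -0.2}, {"rx": 0, "ry": 0, "rz": 0, "dx": 0, "dy": 0, "dz": 0, "grip": -0.2}, {"rx": 0, "ry": 0, "rz": 0, "dx": 0, "dy": 0, "dz": 0, "grip": -0.2}])

```text
time: 10.85
eef_pos: [0.4848, 0.0592, 0.0608]
tool_rot: [0.0, -0.696, 0.718, -0.0]
contact_force: [0.2, 0.1, -0.5]
gripper_width: 0.037
```

Emit:
arm_command(rows=[{"rx": 0, "ry": 0, "rz": 0, "dx": 0, "dy": 0, "dz": 0, "grip": -0.2}, {"rx": 0, "ry": 0, "rz": 0, "dx": 0, "dy": 0, "dz": 0, "grip": -0.2}, {"rx": 0, "ry": 0, "rz": 0, "dx": 0, "dy": 0, "dz": 0, "grip": -0.2}, {"rx": 0, "ry": 0, "rz": 0, "dx": 0, "dy": 0, "dz": -0.5, "grip": -0.2}, {"rx": 0, "ry": 0, "rz": 0, "dx": 0, "dy": 0, "dz": -1, "grip": -0.2}])

```text
time: 11.27
eef_pos: [0.4831, 0.0592, 0.0966]
tool_rot: [-0.002, -0.696, 0.718, 0.002]
contact_force: [0.2, 0.2, -0.7]
gripper_width: 0.0559
```

```bash
python3 plan.py . . . .
```

```text
t 11.27 pos [0.4831 0.0592 0.0966] psi -91.81 zaxis [-0.005 -0.    -1.   ] w 0.0559 F [ 0.2  0.2 -0.7] q [0.03 0.41 1.92 0.   0.82 1.63]
n 2 rz each -0.0 dz each -0.0
dx -0.0 dy 0.0
```

Emit:
arm_command(rows=[{"rx": 0, "ry": 0, "rz": 0, "dx": 0, "dy": 0, "dz": -1, "grip": -1}, {"rx": 0, "ry": 0, "rz": 0, "dx": 0, "dy": 0, "dz": -1, "grip": -1}, {"rx": 0, "ry": 0, "rz": 0, "dx": 0, "dy": 0, "dz": -1, "grip": -1}, {"rx": 0, "ry": 0, "rz": -0.4, "dx": 0, "dy": 0, "dz": -1, "grip": -1}, {"rx": 0, "ry": 0, "rz": -0.7, "dx": 0, "dy": 0, "dz": -1, "grip": -1}])

```text
time: 11.68
eef_pos: [0.4843, 0.0592, 0.2245]
tool_rot: [-0.0, 0.742, -0.67, 0.0]
contact_force: [-0.2, 0.1, 0.4]
gripper_width: 0.0845
```

Emit:
arm_command(rows=[{"rx": 0, "ry": 0, "rz": -0.9, "dx": 0, "dy": 0, "dz": -1, "grip": -1}, {"rx": 0, "ry": 0, "rz": -0.9, "dx": 0, "dy": 0, "dz": -1, "grip": -1}, {"rx": 0, "ry": 0, "rz": -0.9, "dx": 0, "dy": 0, "dz": -1, "grip": -1}, {"rx": 0, "ry": 0, "rz": -0.9, "dx": 0, "dy": 0, "dz": -1, "grip": -1}, {"rx": 0, "ry": 0, "rz": -0.9, "dx": 0, "dy": 0, "dz": -1, "grip": -1}])

```text
time: 12.1
eef_pos: [0.4843, 0.0592, 0.3495]
tool_rot: [-0.0, 0.895, -0.446, 0.0]
contact_force: [-0.2, 0.0, -0.1]
gripper_width: 0.0926
```

```bash
python3 plan.py 0.6995 -0.0195 0.37 -1.8 12;python3 - <<'E'
from h import *
s=snap("scene"); crop(s,"s4",250,230,160,120,5); s=snap("top","t4")
E
```

```text
t 12.1 pos [0.4843 0.0592 0.3495] psi -53.0 zaxis [ 0. -0. -1.] w 0.0926 F [-0.2  0.  -0.1] q [ 0.03  0.13  1.62 -0.    1.4   0.95]
n 12 rz each -0.621 dz each -0.068
0 dx 0.64 dy -0.42
1 dx 0.67 dy -0.37
2 dx 0.7 dy -0.32
3 dx 0.72 dy -0.26
4 dx 0.73 dy -0.21
5 dx 0.75 dy -0.15
6 dx 0.76 dy -0.1
7 dx 0.76 dy -0.04
8 dx 0.76 dy 0.02
9 dx 0.76 dy 0.07
10 dx 0.75 dy 0.13
11 dx 0.74 dy 0.19
```

Emit:
arm_command(rows=[{"rx": 0, "ry": 0, "rz": -0.62, "dx": 0.64, "dy": -0.42, "dz": -0.4, "grip": -1}, {"rx": 0, "ry": 0, "rz": -0.62, "dx": 0.67, "dy": -0.37, "dz": -0.4, "grip": -1}, {"rx": 0, "ry": 0, "rz": -0.62, "dx": 0.7, "dy": -0.32, "dz": -0.3, "grip": -1}, {"rx": 0, "ry": 0, "rz": -0.62, "dx": 0.72, "dy": -0.26, "dz": -0.1, "grip": -1}, {"rx": 0, "ry": 0, "rz": -0.62, "dx": 0.73, "dy": -0.21, "dz": 0, "grip": -1}])

```text
time: 12.62
eef_pos: [0.5752, 0.0257, 0.378]
tool_rot: [-0.0, 0.962, -0.275, 0.0]
contact_force: [-0.0, 0.2, -0.8]
gripper_width: 0.0932
```

Emit:
arm_command(rows=[{"rx": 0, "ry": 0, "rz": -0.62, "dx": 0.75, "dy": -0.15, "dz": 0, "grip": -1}, {"rx": 0, "ry": 0, "rz": -0.62, "dx": 0.76, "dy": -0.1, "dz": 0, "grip": -1}, {"rx": 0, "ry": 0, "rz": -0.62, "dx": 0.76, "dy": -0.04, "dz": 0, "grip": -1}, {"rx": 0, "ry": 0, "rz": -0.62, "dx": 0.76, "dy": 0.02, "dz": 0, "grip": -1}, {"rx": 0, "ry": 0, "rz": -0.62, "dx": 0.76, "dy": 0.07, "dz": 0, "grip": -1}])

```text
time: 13.03
eef_pos: [0.6644, -0.0076, 0.377]
tool_rot: [0.0, 0.996, -0.092, -0.001]
contact_force: [1.0, 0.4, 0.4]
gripper_width: 0.0931
```

Emit:
arm_command(rows=[{"rx": 0, "ry": 0, "rz": -0.62, "dx": 0.75, "dy": 0.13, "dz": 0, "grip": -1}, {"rx": 0, "ry": 0, "rz": -0.62, "dx": 0.74, "dy": 0.19, "dz": 0, "grip": -1}, {"rx": 0, "ry": 0, "rz": 0, "dx": 0, "dy": 0, "dz": 0, "grip": -1}, {"rx": 0, "ry": 0, "rz": 0, "dx": 0, "dy": 0, "dz": 0, "grip": -1}, {"rx": 0, "ry": 0, "rz": 0, "dx": 0, "dy": 0, "dz": 0, "grip": -1}])

```text
time: 13.45
eef_pos: [0.6989, -0.0204, 0.3775]
tool_rot: [-0.0, 1.0, -0.02, -0.001]
contact_force: [-1.0, -0.3, -0.5]
gripper_width: 0.0931
```

```bash
python3 plan.py 0.6995 -0.0195 0.307 -1.8 4;python3 - <<'E'
from h import *
s=snap("scene"); crop(s,"s4",180,230,160,120,5); s=snap("top","t4");crop(s,"t4c",280,80,160,120,5)
E
```

```text
t 13.45 pos [ 0.6989 -0.0204  0.3775] psi -2.28 zaxis [-0.001  0.    -1.   ] w 0.0931 F [-1.  -0.3 -0.5] q [-0.1   0.56  0.96  0.    1.63 -0.06]
n 4 rz each -0.017 dz each 0.705
dx 0.005 dy -0.01
```

Emit:
arm_command(rows=[{"rx": 0, "ry": 0, "rz": -0.07, "dx": 0.03, "dy": -0.04, "dz": 0.7, "grip": -1}, {"rx": 0, "ry": 0, "rz": 0, "dx": 0, "dy": 0, "dz": 0.7, "grip": -1}, {"rx": 0, "ry": 0, "rz": 0, "dx": 0, "dy": 0, "dz": 0.7, "grip": -1}, {"rx": 0, "ry": 0, "rz": 0, "dx": 0, "dy": 0, "dz": 0.7, "grip": -1}, {"rx": 0, "ry": 0, "rz": 0, "dx": 0, "dy": 0, "dz": 0, "grip": 0}], force=30)

```text
time: 13.97
eef_pos: [0.6986, -0.0193, 0.3049]
tool_rot: [-0.0, 1.0, -0.015, -0.002]
contact_force: [0.3, 0.2, -1.5]
gripper_width: 0.09
```

Emit:
arm_command(rows=[{"rx": 0, "ry": 0, "rz": 0, "dx": 0, "dy": 0, "dz": 0, "grip": 1}, {"rx": 0, "ry": 0, "rz": 0, "dx": 0, "dy": 0, "dz": 0, "grip": 1}, {"rx": 0, "ry": 0, "rz": 0, "dx": 0, "dy": 0, "dz": 0, "grip": 1}, {"rx": 0, "ry": 0, "rz": 0, "dx": 0, "dy": 0, "dz": 0, "grip": 1}, {"rx": 0, "ry": 0, "rz": 0, "dx": 0, "dy": 0, "dz": 0, "grip": 1}])

```text
time: 14.38
eef_pos: [0.7003, -0.0197, 0.3089]
tool_rot: [0.0, 1.0, -0.015, 0.001]
contact_force: [0.6, -0.7, -0.0]
gripper_width: 0.0577
```

Emit:
arm_command(rows=[{"rx": 0, "ry": 0, "rz": 0, "dx": 0, "dy": 0, "dz": 0, "grip": 1}, {"rx": 0, "ry": 0, "rz": 0, "dx": 0, "dy": 0, "dz": 0, "grip": 1}, {"rx": 0, "ry": 0, "rz": 0, "dx": 0, "dy": 0, "dz": 0, "grip": 1}, {"rx": 0, "ry": 0, "rz": 0, "dx": 0, "dy": 0, "dz": 0, "grip": 1}, {"rx": 0, "ry": 0, "rz": 0, "dx": 0, "dy": 0, "dz": 0, "grip": 1}])

```text
time: 14.8
eef_pos: [0.6999, -0.0197, 0.3081]
tool_rot: [0.0, 1.0, -0.015, -0.0]
contact_force: [-1.5, -0.2, 1.3]
gripper_width: 0.0327
```

```bash
python3 plan.py 0.6995 -0.0195 0.307 -1.8 1;python3 - <<'E'
from h import *
s=snap("scene"); crop(s,"s4",180,230,160,120,5)
E
```

```text
t 14.8 pos [ 0.6999 -0.0197  0.3081] psi -1.67 zaxis [-0.001 -0.    -1.   ] w 0.0327 F [-1.5 -0.2  1.3] q [-0.09  0.58  1.08 -0.    1.48 -0.07]
n 1 rz each 0.018 dz each 0.045
dx -0.017 dy -0.008
```

```bash
cat > lever.py <<'E'
import sys
from h import *
# lever.py th0 th1 n: lever angles (rad, 0 rest). start from measured pose offset rel. to ball; prints rows
PX,PY,YW=.6032,.0555,np.radians(-1.786)
PHI1=np.radians(45)
th0,th1=float(sys.argv[1]),float(sys.argv[2]);n=int(sys.argv[3]);off=float(sys.argv[4]) if len(sys.argv)>4 else .011
def st(th):
    l=th-np.radians(20); b=np.array([.037-.18*np.sin(l),.150+.18*np.cos(l)])
    ph=PHI1*th/1.134; z=np.array([np.sin(ph),-np.cos(ph)])
    return b+off*z,ph
o=ctrl.observe();q=o["tool_rot"];Rm=R.from_quat([q[1],q[2],q[3],q[0]]).as_matrix();p=o["eef_pos"]
c,s=np.cos(YW),np.sin(YW);v=p[:2]-[PX,PY];pp=np.array([c*v[0]+s*v[1],p[2]]);py=-s*v[0]+c*v[1]
tz=Rm[:,2];phm=np.arctan2(tz[0],-tz[2])
print("t",round(o["time"],2),"meas press x,z",pp.round(4),"y",py.round(4),"tilt",np.degrees(phm).round(1),"w",round(o["gripper_width"],4),"F",np.round(o["contact_force"],1))
P,ph=st(th0);print("model th0",P.round(4),np.degrees(ph).round(1))
b=pp-off*np.array([np.sin(phm),-np.cos(phm)]);r=b-[.037,.150];print("est lever",(np.arctan2(-r[0],r[1])+np.radians(20)).round(3),"rad",np.hypot(*r).round(4))
for i in range(n):
    A,pa=st(th0+(th1-th0)*i/n);B,pb=st(th0+(th1-th0)*(i+1)/n);d=B-A
    dx=d[0]*np.cos(pa)+d[1]*np.sin(pa); dz=d[0]*np.sin(pa)-d[1]*np.cos(pa)
    print(i,"ry",round((pb-pa)/.12,2),"dx",round(dx/.025,2),"dz",round(dz/.025,2))
P,ph=st(th1);print("model th1",P.round(4),np.degrees(ph).round(1))
E
python3 lever.py 0 1.134 25
```

```text
t 14.85 meas press x,z [0.099  0.3082] y -0.0722 tilt -0.0 w 0.0328 F [-2.9  1.1  1.5]
model th0 [0.0986 0.3081] 0.0
est lever -0.002 rad 0.1802
0 ry 0.26 dx -0.3 dz -0.1
1 ry 0.26 dx -0.3 dz -0.1
2 ry 0.26 dx -0.3 dz -0.1
3 ry 0.26 dx -0.3 dz -0.09
4 ry 0.26 dx -0.3 dz -0.09
5 ry 0.26 dx -0.3 dz -0.08
6 ry 0.26 dx -0.3 dz -0.08
7 ry 0.26 dx -0.3 dz -0.07
8 ry 0.26 dx -0.31 dz -0.07
9 ry 0.26 dx -0.31 dz -0.07
10 ry 0.26 dx -0.31 dz -0.06
11 ry 0.26 dx -0.31 dz -0.06
12 ry 0.26 dx -0.31 dz -0.05
13 ry 0.26 dx -0.31 dz -0.05
14 ry 0.26 dx -0.31 dz -0.04
15 ry 0.26 dx -0.31 dz -0.04
16 ry 0.26 dx -0.31 dz -0.03
17 ry 0.26 dx -0.31 dz -0.03
18 ry 0.26 dx -0.31 dz -0.02
19 ry 0.26 dx -0.31 dz -0.02
20 ry 0.26 dx -0.31 dz -0.02
21 ry 0.26 dx -0.31 dz -0.01
22 ry 0.26 dx -0.31 dz -0.01
23 ry 0.26 dx -0.31 dz -0.0
24 ry 0.26 dx -0.31 dz 0.0
model th1 [-0.0824  0.2696] 45.0
```

Emit:
arm_command(rows=[{"rx": 0, "ry": 0.26, "rz": 0, "dx": -0.3, "dy": 0, "dz": -0.1, "grip": 1}, {"rx": 0, "ry": 0.26, "rz": 0, "dx": -0.3, "dy": 0, "dz": -0.1, "grip": 1}, {"rx": 0, "ry": 0.26, "rz": 0, "dx": -0.3, "dy": 0, "dz": -0.1, "grip": 1}, {"rx": 0, "ry": 0.26, "rz": 0, "dx": -0.3, "dy": 0, "dz": -0.09, "grip": 1}, {"rx": 0, "ry": 0.26, "rz": 0, "dx": -0.3, "dy": 0, "dz": -0.09, "grip": 1}])

```text
time: 15.27
eef_pos: [0.6631, -0.0185, 0.3184]
tool_rot: [0.001, 0.997, -0.015, 0.081]
contact_force: [7.9, 1.5, -2.8]
gripper_width: 0.0328
```

```bash
python3 lever.py 0.2268 1.134 20 | head -3
```

```text
t 15.27 meas press x,z [0.0622 0.3184] y -0.0721 tilt 9.3 w 0.0328 F [ 7.9  1.5 -2.8]
model th0 [0.0607 0.3178] 9.0
est lever 0.219 rad 0.1808
```

Emit:
arm_command(rows=[{"rx": 0, "ry": 0.26, "rz": 0, "dx": -0.3, "dy": 0, "dz": -0.08, "grip": 1}, {"rx": 0, "ry": 0.26, "rz": 0, "dx": -0.3, "dy": 0, "dz": -0.08, "grip": 1}, {"rx": 0, "ry": 0.26, "rz": 0, "dx": -0.3, "dy": 0, "dz": -0.07, "grip": 1}, {"rx": 0, "ry": 0.26, "rz": 0, "dx": -0.31, "dy": 0, "dz": -0.07, "grip": 1}, {"rx": 0, "ry": 0.26, "rz": 0, "dx": -0.31, "dy": 0, "dz": -0.07, "grip": 1}])

```text
time: 15.68
eef_pos: [0.6247, -0.0173, 0.3205]
tool_rot: [0.002, 0.987, -0.014, 0.16]
contact_force: [8.9, 1.6, 0.7]
gripper_width: 0.0323
```

Emit:
arm_command(rows=[{"rx": 0, "ry": 0.26, "rz": 0, "dx": -0.31, "dy": 0, "dz": -0.06, "grip": 1}, {"rx": 0, "ry": 0.26, "rz": 0, "dx": -0.31, "dy": 0, "dz": -0.06, "grip": 1}, {"rx": 0, "ry": 0.26, "rz": 0, "dx": -0.31, "dy": 0, "dz": -0.05, "grip": 1}, {"rx": 0, "ry": 0.26, "rz": 0, "dx": -0.31, "dy": 0, "dz": -0.05, "grip": 1}, {"rx": 0, "ry": 0.26, "rz": 0, "dx": -0.31, "dy": 0, "dz": -0.04, "grip": 1}])

```text
time: 16.1
eef_pos: [0.587, -0.0162, 0.3139]
tool_rot: [0.003, 0.971, -0.014, 0.237]
contact_force: [7.6, 3.4, 9.4]
gripper_width: 0.0329
```

```bash
python3 lever.py 0.6804 1.134 10 | head -3
```

```text
t 16.1 meas press x,z [-0.014   0.3139] y -0.0722 tilt 27.5 w 0.0329 F [7.6 3.4 9.4]
model th0 [-0.0166  0.3104] 27.0
est lever 0.661 rad 0.1825
```

Emit:
arm_command(rows=[{"rx": 0, "ry": 0.26, "rz": 0, "dx": -0.31, "dy": 0, "dz": 0, "grip": 1}, {"rx": 0, "ry": 0.26, "rz": 0, "dx": -0.31, "dy": 0, "dz": 0, "grip": 1}, {"rx": 0, "ry": 0.26, "rz": 0, "dx": -0.31, "dy": 0, "dz": 0, "grip": 1}, {"rx": 0, "ry": 0.26, "rz": 0, "dx": -0.31, "dy": 0, "dz": 0, "grip": 1}, {"rx": 0, "ry": 0.26, "rz": 0, "dx": -0.31, "dy": 0, "dz": 0, "grip": 1}])

```text
time: 16.52
eef_pos: [0.5565, -0.0155, 0.3001]
tool_rot: [0.005, 0.948, -0.014, 0.318]
contact_force: [-0.2, 11.5, 39.0]
gripper_width: 0.0325
```

```bash
python3 lever.py 0.9072 1.134 5
```

```text
t 16.52 meas press x,z [-0.0445  0.3001] y -0.0724 tilt 37.1 w 0.0325 F [-0.2 11.5 39. ]
model th0 [-0.0519  0.2938] 36.0
est lever 0.856 rad 0.1817
0 ry 0.26 dx -0.31 dz -0.02
1 ry 0.26 dx -0.31 dz -0.01
2 ry 0.26 dx -0.31 dz -0.01
3 ry 0.26 dx -0.31 dz -0.0
4 ry 0.26 dx -0.31 dz 0.0
model th1 [-0.0824  0.2696] 45.0
```

Emit:
arm_command(rows=[{"rx": 0, "ry": 0.2, "rz": 0, "dx": -0.25, "dy": 0, "dz": -0.08, "grip": 1}, {"rx": 0, "ry": 0.2, "rz": 0, "dx": -0.25, "dy": 0, "dz": -0.06, "grip": 1}, {"rx": 0, "ry": 0.2, "rz": 0, "dx": -0.25, "dy": 0, "dz": -0.04, "grip": 1}, {"rx": 0, "ry": 0.2, "rz": 0, "dx": -0.25, "dy": 0, "dz": -0.02, "grip": 1}, {"rx": 0, "ry": 0, "rz": 0, "dx": 0, "dy": 0, "dz": 0, "grip": 1}])

```text
time: 16.93
eef_pos: [0.5316, -0.0155, 0.2848]
tool_rot: [0.006, 0.933, -0.014, 0.359]
contact_force: [7.4, -5.1, 14.1]
gripper_width: 0.0327
```

```bash
python3 lever.py 1.134 1.134 0
```

```text
t 16.93 meas press x,z [-0.0694  0.2848] y -0.0732 tilt 42.1 w 0.0327 F [ 7.4 -5.1 14.1]
model th0 [-0.0824  0.2696] 45.0
est lever 1.021 rad 0.1827
model th1 [-0.0824  0.2696] 45.0
```

Emit:
arm_command(rows=[{"rx": 0, "ry": 0.15, "rz": 0, "dx": -0.25, "dy": 0, "dz": 0.02, "grip": 1}, {"rx": 0, "ry": 0.15, "rz": 0, "dx": -0.25, "dy": 0, "dz": 0.02, "grip": 1}, {"rx": 0, "ry": 0.15, "rz": 0, "dx": -0.25, "dy": 0, "dz": 0.02, "grip": 1}, {"rx": 0, "ry": 0, "rz": 0, "dx": -0.15, "dy": 0, "dz": 0.02, "grip": 1}, {"rx": 0, "ry": 0, "rz": 0, "dx": 0, "dy": 0, "dz": 0, "grip": 1}])

```text
time: 17.35
eef_pos: [0.5193, -0.0159, 0.2722]
tool_rot: [0.008, 0.922, -0.014, 0.388]
contact_force: [4.6, 5.2, 35.3]
gripper_width: 0.0329
```

```bash
python3 lever.py 1.134 1.134 0
```

```text
t 17.35 meas press x,z [-0.0816  0.2722] y -0.0739 tilt 45.6 w 0.0329 F [ 4.6  5.2 35.3]
model th0 [-0.0824  0.2696] 45.0
est lever 1.121 rad 0.1813
model th1 [-0.0824  0.2696] 45.0
```

Emit:
arm_command(rows=[{"rx": 0, "ry": 0, "rz": 0, "dx": -0.12, "dy": 0, "dz": -0.05, "grip": 1}, {"rx": 0, "ry": 0, "rz": 0, "dx": -0.12, "dy": 0, "dz": -0.03, "grip": 1}, {"rx": 0, "ry": 0, "rz": 0, "dx": 0, "dy": 0, "dz": 0, "grip": 1}, {"rx": 0, "ry": 0, "rz": 0, "dx": 0, "dy": 0, "dz": 0, "grip": 1}, {"rx": 0, "ry": 0, "rz": 0, "dx": 0, "dy": 0, "dz": 0, "grip": 1}])

```text
time: 17.77
eef_pos: [0.5169, -0.017, 0.2715]
tool_rot: [0.009, 0.921, -0.015, 0.39]
contact_force: [45.2, 1.7, 17.9]
gripper_width: 0.0328
```

```bash
python3 lever.py 1.134 0 25; python3 - <<'E'
from h import *
s=snap("scene"); crop(s,"s5",220,230,160,120,5)
E
```

```text
t 17.77 meas press x,z [-0.084   0.2715] y -0.0752 tilt 45.9 w 0.0328 F [45.2  1.7 17.9]
model th0 [-0.0824  0.2696] 45.0
est lever 1.133 rad 0.1824
0 ry -0.26 dx 0.31 dz 0.01
1 ry -0.26 dx 0.31 dz 0.01
2 ry -0.26 dx 0.31 dz 0.02
3 ry -0.26 dx 0.31 dz 0.02
4 ry -0.26 dx 0.31 dz 0.03
5 ry -0.26 dx 0.31 dz 0.03
6 ry -0.26 dx 0.31 dz 0.03
7 ry -0.26 dx 0.31 dz 0.04
8 ry -0.26 dx 0.31 dz 0.04
9 ry -0.26 dx 0.31 dz 0.05
10 ry -0.26 dx 0.31 dz 0.05
11 ry -0.26 dx 0.31 dz 0.06
12 ry -0.26 dx 0.31 dz 0.06
13 ry -0.26 dx 0.31 dz 0.07
14 ry -0.26 dx 0.3 dz 0.07
15 ry -0.26 dx 0.3 dz 0.07
16 ry -0.26 dx 0.3 dz 0.08
17 ry -0.26 dx 0.3 dz 0.08
18 ry -0.26 dx 0.3 dz 0.09
19 ry -0.26 dx 0.3 dz 0.09
20 ry -0.26 dx 0.3 dz 0.1
21 ry -0.26 dx 0.3 dz 0.1
22 ry -0.26 dx 0.3 dz 0.11
23 ry -0.26 dx 0.29 dz 0.11
24 ry -0.26 dx 0.29 dz 0.11
model th1 [0.0986 0.3081] 0.0
```

Emit:
arm_command(rows=[{"rx": 0, "ry": -0.26, "rz": 0, "dx": 0.31, "dy": 0, "dz": 0.01, "grip": 1}, {"rx": 0, "ry": -0.26, "rz": 0, "dx": 0.31, "dy": 0, "dz": 0.01, "grip": 1}, {"rx": 0, "ry": -0.26, "rz": 0, "dx": 0.31, "dy": 0, "dz": 0.02, "grip": 1}, {"rx": 0, "ry": -0.26, "rz": 0, "dx": 0.31, "dy": 0, "dz": 0.02, "grip": 1}, {"rx": 0, "ry": -0.26, "rz": 0, "dx": 0.31, "dy": 0, "dz": 0.03, "grip": 1}])

```text
time: 18.23
eef_pos: [0.5416, -0.0167, 0.2898]
tool_rot: [0.006, 0.951, -0.014, 0.31]
contact_force: [-15.0, -7.9, 31.5]
gripper_width: 0.0327
```

```bash
python3 lever.py 0.9072 0 0
```

```text
t 18.23 meas press x,z [-0.0593  0.2898] y -0.0741 tilt 36.1 w 0.0327 F [-15.   -7.9  31.5]
model th0 [-0.0519  0.2938] 36.0
est lever 0.954 rad 0.1808
model th1 [0.0986 0.3081] 0.0
```

Emit:
arm_command(rows=[{"rx": 0, "ry": -0.26, "rz": 0, "dx": 0.31, "dy": 0, "dz": -0.08, "grip": 1}, {"rx": 0, "ry": -0.26, "rz": 0, "dx": 0.31, "dy": 0, "dz": -0.04, "grip": 1}, {"rx": 0, "ry": -0.26, "rz": 0, "dx": 0.31, "dy": 0, "dz": 0.02, "grip": 1}, {"rx": 0, "ry": -0.26, "rz": 0, "dx": 0.31, "dy": 0, "dz": 0.04, "grip": 1}, {"rx": 0, "ry": -0.26, "rz": 0, "dx": 0.31, "dy": 0, "dz": 0.05, "grip": 1}])

```text
time: 18.65
eef_pos: [0.5724, -0.0177, 0.3065]
tool_rot: [0.005, 0.973, -0.015, 0.231]
contact_force: [-2.5, -11.1, 11.5]
gripper_width: 0.0327
```

```bash
python3 lever.py 0.6804 0 0
```

```text
t 18.65 meas press x,z [-0.0285  0.3065] y -0.0741 tilt 26.6 w 0.0327 F [ -2.5 -11.1  11.5]
model th0 [-0.0166  0.3104] 27.0
est lever 0.75 rad 0.1806
model th1 [0.0986 0.3081] 0.0
```

Emit:
arm_command(rows=[{"rx": 0, "ry": -0.2, "rz": 0, "dx": 0.33, "dy": -0.02, "dz": 0.04, "grip": 1}, {"rx": 0, "ry": -0.2, "rz": 0, "dx": 0.33, "dy": -0.02, "dz": 0.05, "grip": 1}, {"rx": 0, "ry": -0.2, "rz": 0, "dx": 0.33, "dy": -0.02, "dz": 0.05, "grip": 1}, {"rx": 0, "ry": -0.2, "rz": 0, "dx": 0.33, "dy": -0.02, "dz": 0.05, "grip": 1}, {"rx": 0, "ry": -0.2, "rz": 0, "dx": 0.33, "dy": -0.02, "dz": 0.06, "grip": 1}])

```text
time: 19.07
eef_pos: [0.6122, -0.017, 0.3164]
tool_rot: [0.005, 0.985, -0.015, 0.171]
contact_force: [0.9, -13.6, 3.0]
gripper_width: 0.0328
```

```bash
python3 lever.py 0.5 0 10
```

```text
t 19.07 meas press x,z [0.0113 0.3164] y -0.0722 tilt 19.7 w 0.0328 F [  0.9 -13.6   3. ]
model th0 [0.0137 0.3176] 19.8
est lever 0.514 rad 0.1791
0 ry -0.29 dx 0.34 dz 0.08
1 ry -0.29 dx 0.33 dz 0.08
2 ry -0.29 dx 0.33 dz 0.09
3 ry -0.29 dx 0.33 dz 0.09
4 ry -0.29 dx 0.33 dz 0.1
5 ry -0.29 dx 0.33 dz 0.11
6 ry -0.29 dx 0.33 dz 0.11
7 ry -0.29 dx 0.33 dz 0.12
8 ry -0.29 dx 0.32 dz 0.12
9 ry -0.29 dx 0.32 dz 0.13
model th1 [0.0986 0.3081] 0.0
```

Emit:
arm_command(rows=[{"rx": 0, "ry": -0.29, "rz": 0, "dx": 0.32, "dy": 0.03, "dz": 0.07, "grip": 1}, {"rx": 0, "ry": -0.29, "rz": 0, "dx": 0.32, "dy": 0.03, "dz": 0.07, "grip": 1}, {"rx": 0, "ry": -0.29, "rz": 0, "dx": 0.32, "dy": 0, "dz": 0.08, "grip": 1}, {"rx": 0, "ry": -0.29, "rz": 0, "dx": 0.32, "dy": 0, "dz": 0.08, "grip": 1}, {"rx": 0, "ry": -0.29, "rz": 0, "dx": 0.32, "dy": 0, "dz": 0.09, "grip": 1}])

```text
time: 19.48
eef_pos: [0.6528, -0.0185, 0.317]
tool_rot: [0.002, 0.996, -0.015, 0.084]
contact_force: [-0.6, -5.2, 3.3]
gripper_width: 0.0331
```

```bash
python3 lever.py 0.25 0 5
```

```text
t 19.48 meas press x,z [0.0519 0.317 ] y -0.0724 tilt 9.6 w 0.0331 F [-0.6 -5.2  3.3]
model th0 [0.0567 0.3183] 9.9
est lever 0.276 rad 0.1783
0 ry -0.29 dx 0.33 dz 0.11
1 ry -0.29 dx 0.33 dz 0.11
2 ry -0.29 dx 0.33 dz 0.12
3 ry -0.29 dx 0.32 dz 0.12
4 ry -0.29 dx 0.32 dz 0.13
model th1 [0.0986 0.3081] 0.0
```

Emit:
arm_command(rows=[{"rx": 0, "ry": -0.28, "rz": 0, "dx": 0.32, "dy": 0, "dz": 0.08, "grip": 1}, {"rx": 0, "ry": -0.28, "rz": 0, "dx": 0.32, "dy": 0, "dz": 0.09, "grip": 1}, {"rx": 0, "ry": -0.28, "rz": 0, "dx": 0.32, "dy": 0, "dz": 0.1, "grip": 1}, {"rx": 0, "ry": -0.28, "rz": 0, "dx": 0.32, "dy": 0, "dz": 0.11, "grip": 1}, {"rx": 0, "ry": -0.28, "rz": 0, "dx": 0.32, "dy": 0, "dz": 0.12, "grip": 1}])

```text
time: 19.9
eef_pos: [0.6933, -0.0196, 0.3078]
tool_rot: [0.001, 1.0, -0.015, -0.001]
contact_force: [-0.8, -5.0, 1.0]
gripper_width: 0.0322
```

```bash
python3 lever.py 0.0 0 0
```

```text
t 19.9 meas press x,z [0.0924 0.3078] y -0.0723 tilt -0.1 w 0.0322 F [-0.8 -5.   1. ]
model th0 [0.0986 0.3081] 0.0
est lever 0.032 rad 0.1776
model th1 [0.0986 0.3081] 0.0
```

Emit:
arm_command(rows=[{"rx": 0, "ry": 0, "rz": 0, "dx": 0.12, "dy": 0, "dz": 0.03, "grip": 1}, {"rx": 0, "ry": 0, "rz": 0, "dx": 0.12, "dy": 0, "dz": 0.03, "grip": 1}, {"rx": 0, "ry": 0, "rz": 0, "dx": 0.08, "dy": 0, "dz": 0, "grip": 1}, {"rx": 0, "ry": 0, "rz": 0, "dx": 0, "dy": 0, "dz": 0, "grip": 1}, {"rx": 0, "ry": 0, "rz": 0, "dx": 0, "dy": 0, "dz": 0, "grip": 1}])

```text
time: 20.32
eef_pos: [0.6999, -0.0196, 0.3054]
tool_rot: [0.001, 1.0, -0.015, -0.002]
contact_force: [-5.9, -6.0, -3.7]
gripper_width: 0.0327
```

```bash
python3 lever.py 0.0 0 0
```

```text
t 20.32 meas press x,z [0.099  0.3054] y -0.0721 tilt -0.2 w 0.0327 F [-5.9 -6.  -3.7]
model th0 [0.0986 0.3081] 0.0
est lever -0.008 rad 0.1776
model th1 [0.0986 0.3081] 0.0
```

Emit:
arm_command(rows=[{"rx": 0, "ry": 0, "rz": 0, "dx": -0.02, "dy": 0, "dz": 0, "grip": 0}, {"rx": 0, "ry": 0, "rz": 0, "dx": 0, "dy": 0, "dz": 0, "grip": -0.4}, {"rx": 0, "ry": 0, "rz": 0, "dx": 0, "dy": 0, "dz": 0, "grip": -0.4}, {"rx": 0, "ry": 0, "rz": 0, "dx": 0, "dy": 0, "dz": 0, "grip": -0.4}, {"rx": 0, "ry": 0, "rz": 0, "dx": 0, "dy": 0, "dz": -0.2, "grip": -0.4}])

```text
time: 20.73
eef_pos: [0.7004, -0.0185, 0.3109]
tool_rot: [-0.0, 1.0, -0.014, -0.0]
contact_force: [0.4, -0.1, -0.4]
gripper_width: 0.0612
```

Emit:
arm_command(rows=[{"rx": 0, "ry": 0, "rz": 0, "dx": 0, "dy": 0, "dz": -0.6, "grip": -0.4}, {"rx": 0, "ry": 0, "rz": 0, "dx": 0, "dy": 0, "dz": -0.9, "grip": -0.4}, {"rx": 0, "ry": 0, "rz": 0, "dx": 0, "dy": 0, "dz": -0.9, "grip": -0.4}, {"rx": 0, "ry": 0, "rz": 0, "dx": 0, "dy": 0, "dz": -0.4, "grip": -0.4}, {"rx": 0, "ry": 0, "rz": 0, "dx": 0, "dy": 0, "dz": 0, "grip": -0.4}])

```text
time: 21.15
eef_pos: [0.7012, -0.0186, 0.3843]
tool_rot: [0.0, 1.0, -0.015, 0.002]
contact_force: [-0.1, -0.2, -0.4]
gripper_width: 0.0651
```

```bash
python3 plan.py 0.48 0.0592 0.3 -91.8 14;python3 - <<'E'
from h import *
s=snap("scene"); crop(s,"s6",220,230,160,120,5)
E
```

```text
t 21.15 pos [ 0.7012 -0.0186  0.3843] psi -1.66 zaxis [ 0.005 -0.    -1.   ] w 0.0651 F [-0.1 -0.2 -0.4] q [-0.09  0.56  0.94  0.    1.64 -0.06]
n 14 rz each 0.936 dz each 0.241
0 dx -0.64 dy -0.2
1 dx -0.66 dy -0.13
2 dx -0.67 dy -0.06
3 dx -0.67 dy 0.02
4 dx -0.66 dy 0.09
5 dx -0.65 dy 0.17
6 dx -0.63 dy 0.24
7 dx -0.6 dy 0.31
8 dx -0.56 dy 0.37
9 dx -0.51 dy 0.43
10 dx -0.46 dy 0.49
11 dx -0.4 dy 0.54
12 dx -0.34 dy 0.58
13 dx -0.27 dy 0.61
```

Emit:
arm_command(rows=[{"rx": 0, "ry": 0, "rz": 0.94, "dx": -0.64, "dy": -0.2, "dz": 0, "grip": -0.4}, {"rx": 0, "ry": 0, "rz": 0.94, "dx": -0.66, "dy": -0.13, "dz": 0, "grip": -0.4}, {"rx": 0, "ry": 0, "rz": 0.94, "dx": -0.67, "dy": -0.06, "dz": 0, "grip": -0.4}, {"rx": 0, "ry": 0, "rz": 0.94, "dx": -0.67, "dy": 0.02, "dz": 0, "grip": -0.4}, {"rx": 0, "ry": 0, "rz": 0.94, "dx": -0.66, "dy": 0.09, "dz": 0, "grip": -0.4}])

```text
time: 21.62
eef_pos: [0.6203, 0.0095, 0.3794]
tool_rot: [0.0, 0.956, -0.295, -0.001]
contact_force: [1.1, -0.1, 0.3]
gripper_width: 0.0654
```

Emit:
arm_command(rows=[{"rx": 0, "ry": 0, "rz": 0.94, "dx": -0.65, "dy": 0.17, "dz": 0, "grip": -0.4}, {"rx": 0, "ry": 0, "rz": 0.94, "dx": -0.63, "dy": 0.24, "dz": 0, "grip": -0.4}, {"rx": 0, "ry": 0, "rz": 0.94, "dx": -0.6, "dy": 0.31, "dz": 0, "grip": -0.4}, {"rx": 0, "ry": 0, "rz": 0.94, "dx": -0.56, "dy": 0.37, "dz": 0, "grip": -0.4}, {"rx": 0, "ry": 0, "rz": 0.94, "dx": -0.51, "dy": 0.43, "dz": 0.2, "grip": -0.4}])

```text
time: 22.03
eef_pos: [0.5414, 0.0377, 0.3754]
tool_rot: [0.0, 0.836, -0.549, -0.0]
contact_force: [0.9, -0.1, 0.0]
gripper_width: 0.0654
```

Emit:
arm_command(rows=[{"rx": 0, "ry": 0, "rz": 0.94, "dx": -0.46, "dy": 0.49, "dz": 0.5, "grip": -0.4}, {"rx": 0, "ry": 0, "rz": 0.94, "dx": -0.4, "dy": 0.54, "dz": 0.6, "grip": -0.4}, {"rx": 0, "ry": 0, "rz": 0.94, "dx": -0.34, "dy": 0.58, "dz": 0.6, "grip": -0.4}, {"rx": 0, "ry": 0, "rz": 0.94, "dx": -0.27, "dy": 0.61, "dz": 0.6, "grip": -0.4}, {"rx": 0, "ry": 0, "rz": 0, "dx": 0, "dy": 0, "dz": 0.8, "grip": -0.4}])

```text
time: 22.45
eef_pos: [0.4768, 0.0605, 0.2976]
tool_rot: [-0.0, -0.691, 0.723, 0.0]
contact_force: [0.5, -0.6, 0.0]
gripper_width: 0.0649
```

```bash
python3 plan.py 0.4845 0.0592 0.065 -91.8 12;python3 - <<'E'
from h import *
s=snap("scene"); crop(s,"s6",220,230,160,120,5)
E
```

```text
t 22.45 pos [0.4768 0.0605 0.2976] psi -92.54 zaxis [-0.001  0.    -1.   ] w 0.0649 F [ 0.5 -0.6  0. ] q [0.03 0.15 1.72 0.   1.28 1.64]
n 12 rz each -0.009 dz each 0.775
dx 0.003 dy -0.026
```

Emit:
arm_command(rows=[{"rx": 0, "ry": 0, "rz": -0.1, "dx": 0.03, "dy": -0.2, "dz": 0.9, "grip": -0.4}, {"rx": 0, "ry": 0, "rz": 0, "dx": 0, "dy": -0.1, "dz": 0.9, "grip": -0.4}, {"rx": 0, "ry": 0, "rz": 0, "dx": 0, "dy": 0, "dz": 0.9, "grip": -0.4}, {"rx": 0, "ry": 0, "rz": 0, "dx": 0, "dy": 0, "dz": 0.9, "grip": -0.4}, {"rx": 0, "ry": 0, "rz": 0, "dx": 0, "dy": 0, "dz": 0.9, "grip": -0.4}])

```text
time: 22.92
eef_pos: [0.4862, 0.0586, 0.1847]
tool_rot: [-0.001, -0.698, 0.716, 0.0]
contact_force: [0.2, -1.6, -0.1]
gripper_width: 0.065
```

```bash
python3 plan.py 0.4845 0.0592 0.062 -91.8 5
```

```text
t 22.92 pos [0.4862 0.0586 0.1847] psi -91.42 zaxis [-0.001 -0.    -1.   ] w 0.065 F [ 0.2 -1.6 -0.1] q [0.02 0.28 1.84 0.   1.02 1.62]
n 5 rz each 0.011 dz each 0.982
dx -0.004 dy 0.014
```

Emit:
arm_command(rows=[{"rx": 0, "ry": 0, "rz": 0.05, "dx": -0.02, "dy": 0.05, "dz": 0.95, "grip": -0.4}, {"rx": 0, "ry": 0, "rz": 0, "dx": 0, "dy": 0, "dz": 0.95, "grip": -0.4}, {"rx": 0, "ry": 0, "rz": 0, "dx": 0, "dy": 0, "dz": 0.95, "grip": -0.4}, {"rx": 0, "ry": 0, "rz": 0, "dx": 0, "dy": 0, "dz": 0.95, "grip": -0.4}, {"rx": 0, "ry": 0, "rz": 0, "dx": 0, "dy": 0, "dz": 0.8, "grip": -0.4}])

```text
time: 23.33
eef_pos: [0.4846, 0.0591, 0.0693]
tool_rot: [-0.001, -0.696, 0.718, 0.001]
contact_force: [0.4, -0.4, 0.2]
gripper_width: 0.0652
```

```bash
python3 plan.py 0.4845 0.0592 0.061 -91.8 1
```

```text
t 23.33 pos [0.4846 0.0591 0.0693] psi -91.77 zaxis [-0.002 -0.    -1.   ] w 0.0652 F [ 0.4 -0.4  0.2] q [0.03 0.46 1.93 0.   0.75 1.63]
n 1 rz each 0.005 dz each 0.333
dx -0.002 dy 0.003
```

Emit:
arm_command(rows=[{"rx": 0, "ry": 0, "rz": 0, "dx": 0, "dy": 0, "dz": 0.25, "grip": -0.4}, {"rx": 0, "ry": 0, "rz": 0, "dx": 0, "dy": 0, "dz": 0, "grip": 1}, {"rx": 0, "ry": 0, "rz": 0, "dx": 0, "dy": 0, "dz": 0, "grip": 1}, {"rx": 0, "ry": 0, "rz": 0, "dx": 0, "dy": 0, "dz": 0, "grip": 1}, {"rx": 0, "ry": 0, "rz": 0, "dx": 0, "dy": 0, "dz": 0, "grip": 1}], force=40)

```text
time: 23.75
eef_pos: [0.4861, 0.0593, 0.0662]
tool_rot: [0.001, -0.696, 0.718, -0.001]
contact_force: [-0.8, -1.0, 0.9]
gripper_width: 0.043
```

Emit:
arm_command(rows=[{"rx": 0, "ry": 0, "rz": 0, "dx": 0, "dy": 0, "dz": 0, "grip": 1}, {"rx": 0, "ry": 0, "rz": 0, "dx": 0, "dy": 0, "dz": 0, "grip": 1}, {"rx": 0, "ry": 0, "rz": 0, "dx": 0, "dy": 0, "dz": 0, "grip": 1}, {"rx": 0, "ry": 0, "rz": 0, "dx": 0, "dy": 0, "dz": 0, "grip": 1}, {"rx": 0, "ry": 0, "rz": 0, "dx": 0, "dy": 0, "dz": 0, "grip": 1}])

```text
time: 24.17
eef_pos: [0.4856, 0.0593, 0.0654]
tool_rot: [0.0, -0.696, 0.718, -0.0]
contact_force: [-1.1, 0.6, 3.0]
gripper_width: 0.0217
```

Emit:
arm_command(rows=[{"rx": 0, "ry": 0, "rz": 0, "dx": 0, "dy": 0, "dz": -0.1, "grip": 1}, {"rx": 0, "ry": 0, "rz": 0, "dx": 0, "dy": 0, "dz": -0.2, "grip": 1}, {"rx": 0, "ry": 0, "rz": 0, "dx": 0, "dy": 0, "dz": -0.2, "grip": 1}, {"rx": 0, "ry": 0, "rz": 0, "dx": 0, "dy": 0, "dz": -0.2, "grip": 1}, {"rx": 0, "ry": 0, "rz": 0, "dx": 0, "dy": 0, "dz": 0, "grip": 1}])

```text
time: 24.58
eef_pos: [0.486, 0.0593, 0.0837]
tool_rot: [0.001, -0.696, 0.718, -0.0]
contact_force: [0.9, -0.6, -1.6]
gripper_width: 0.0216
```

```bash
python3 plan.py 0.37 0.0628 . -91.8
```

```text
t 24.58 pos [0.486  0.0593 0.0837] psi -91.81 zaxis [ 0.001  0.    -1.   ] w 0.0216 F [ 0.9 -0.6 -1.6] q [0.03 0.44 1.92 0.   0.78 1.63]
n 5 rz each -0.0 dz each -0.0
dx 0.002 dy 0.928
```

Emit:
arm_command(rows=[{"rx": 0, "ry": 0, "rz": 0, "dx": 0, "dy": 0.6, "dz": 0, "grip": 1}, {"rx": 0, "ry": 0, "rz": 0, "dx": 0, "dy": 0.9, "dz": 0, "grip": 1}, {"rx": 0, "ry": 0, "rz": 0, "dx": 0, "dy": 0.95, "dz": 0, "grip": 1}, {"rx": 0, "ry": 0, "rz": 0, "dx": 0, "dy": 0.95, "dz": 0, "grip": 1}, {"rx": 0, "ry": 0, "rz": 0, "dx": 0, "dy": 0.95, "dz": 0, "grip": 1}])

```text
time: 25.0
eef_pos: [0.3756, 0.0627, 0.0827]
tool_rot: [0.0, -0.696, 0.718, -0.0]
contact_force: [-0.1, 0.3, -0.4]
gripper_width: 0.0219
```

```bash
python3 plan.py 0.45 -0.38 0.2 -91.8; python3 - <<'E'
from h import *
s=snap("scene"); crop(s,"s7",250,220,160,120,5)
s=snap("top"); crop(s,"t7",270,180,160,120,5)
E
```

```text
t 25.0 pos [0.3756 0.0627 0.0827] psi -91.82 zaxis [ 0.  0. -1.] w 0.0219 F [-0.1  0.3 -0.4] q [0.04 0.28 2.18 0.   0.68 1.65]
n 19 rz each -0.0 dz each -0.247
dx 0.927 dy -0.186
```

Emit:
arm_command(rows=[{"rx": 0, "ry": 0, "rz": 0, "dx": 0.3, "dy": 0, "dz": -0.9, "grip": 1}, {"rx": 0, "ry": 0, "rz": 0, "dx": 0.6, "dy": 0, "dz": -0.8, "grip": 1}, {"rx": 0, "ry": 0, "rz": 0, "dx": 0.8, "dy": 0, "dz": -0.6, "grip": 1}, {"rx": 0, "ry": 0, "rz": 0, "dx": 0.9, "dy": -0.1, "dz": -0.4, "grip": 1}, {"rx": 0, "ry": 0, "rz": 0, "dx": 0.95, "dy": -0.2, "dz": -0.2, "grip": 1}])

```text
time: 25.52
eef_pos: [0.3823, -0.0272, 0.1568]
tool_rot: [0.001, -0.696, 0.718, -0.001]
contact_force: [0.2, 1.1, -2.0]
gripper_width: 0.0216
```

Emit:
arm_command(rows=[{"rx": 0, "ry": 0, "rz": 0, "dx": 0.95, "dy": -0.2, "dz": 0, "grip": 1}, {"rx": 0, "ry": 0, "rz": 0, "dx": 0.95, "dy": -0.2, "dz": 0, "grip": 1}, {"rx": 0, "ry": 0, "rz": 0, "dx": 0.95, "dy": -0.2, "dz": 0, "grip": 1}, {"rx": 0, "ry": 0, "rz": 0, "dx": 0.95, "dy": -0.2, "dz": 0, "grip": 1}, {"rx": 0, "ry": 0, "rz": 0, "dx": 0.95, "dy": -0.2, "dz": 0, "grip": 1}])

```text
time: 25.93
eef_pos: [0.4032, -0.1473, 0.1554]
tool_rot: [0.0, -0.696, 0.718, -0.0]
contact_force: [0.4, 0.7, -1.9]
gripper_width: 0.0218
```

Emit:
arm_command(rows=[{"rx": 0, "ry": 0, "rz": 0, "dx": 0.95, "dy": -0.2, "dz": 0, "grip": 1}, {"rx": 0, "ry": 0, "rz": 0, "dx": 0.95, "dy": -0.2, "dz": 0, "grip": 1}, {"rx": 0, "ry": 0, "rz": 0, "dx": 0.95, "dy": -0.2, "dz": 0, "grip": 1}, {"rx": 0, "ry": 0, "rz": 0, "dx": 0.95, "dy": -0.2, "dz": 0, "grip": 1}, {"rx": 0, "ry": 0, "rz": 0, "dx": 0.95, "dy": -0.2, "dz": 0, "grip": 1}])

```text
time: 26.35
eef_pos: [0.4244, -0.2669, 0.1552]
tool_rot: [0.0, -0.696, 0.718, -0.0]
contact_force: [0.3, 0.1, -1.9]
gripper_width: 0.0218
```

```bash
python3 plan.py 0.4495 -0.385 0.12 -91.8
```

```text
t 26.35 pos [ 0.4244 -0.2669  0.1552] psi -91.82 zaxis [ 0. -0. -1.] w 0.0218 F [ 0.3  0.1 -1.9] q [-0.65  0.34  1.84 -0.    0.96  0.95]
n 6 rz each -0.0 dz each 0.235
dx 0.782 dy -0.192
```

Emit:
arm_command(rows=[{"rx": 0, "ry": 0, "rz": 0, "dx": 0.94, "dy": -0.23, "dz": 0, "grip": 1}, {"rx": 0, "ry": 0, "rz": 0, "dx": 0.94, "dy": -0.23, "dz": 0, "grip": 1}, {"rx": 0, "ry": 0, "rz": 0, "dx": 0.94, "dy": -0.23, "dz": 0, "grip": 1}, {"rx": 0, "ry": 0, "rz": 0, "dx": 0.94, "dy": -0.23, "dz": 0, "grip": 1}, {"rx": 0, "ry": 0, "rz": 0, "dx": 0.7, "dy": -0.2, "dz": 0, "grip": 1}])

```text
time: 26.77
eef_pos: [0.4488, -0.3798, 0.1551]
tool_rot: [-0.0, -0.696, 0.718, -0.0]
contact_force: [-0.4, 1.0, -1.9]
gripper_width: 0.0215
```

Emit:
arm_command(rows=[{"rx": 0, "ry": 0, "rz": 0, "dx": 0, "dy": 0, "dz": 0, "grip": 1}, {"rx": 0, "ry": 0, "rz": 0, "dx": 0, "dy": 0, "dz": 0.5, "grip": 1}, {"rx": 0, "ry": 0, "rz": 0, "dx": 0, "dy": 0, "dz": 0.5, "grip": 1}, {"rx": 0, "ry": 0, "rz": 0, "dx": 0, "dy": 0, "dz": 0.4, "grip": 1}, {"rx": 0, "ry": 0, "rz": 0, "dx": 0, "dy": 0, "dz": 0, "grip": 1}])

```text
time: 27.18
eef_pos: [0.4477, -0.3765, 0.1181]
tool_rot: [-0.0, -0.696, 0.718, 0.002]
contact_force: [-0.8, 0.4, -1.3]
gripper_width: 0.0216
```

```bash
python3 plan.py 0.4495 -0.385 0.0155 -91.8;  python3 - <<'E'
from h import *
s=snap("scene"); crop(s,"s7",60,190,160,120,5)
E
```

```text
t 27.18 pos [ 0.4477 -0.3765  0.1181] psi -91.8 zaxis [-0.002  0.002 -1.   ] w 0.0216 F [-0.8  0.4 -1.3] q [-0.78  0.53  1.64 -0.    0.97  0.82]
n 5 rz each -0.0 dz each 0.821
dx 0.067 dy -0.017
```

Well positioned. Descend to the floor.

Emit:
arm_command(rows=[{"rx": 0, "ry": 0, "rz": 0, "dx": 0.2, "dy": -0.05, "dz": 0.8, "grip": 1}, {"rx": 0, "ry": 0, "rz": 0, "dx": 0.14, "dy": 0, "dz": 0.8, "grip": 1}, {"rx": 0, "ry": 0, "rz": 0, "dx": 0, "dy": 0, "dz": 0.8, "grip": 1}, {"rx": 0, "ry": 0, "rz": 0, "dx": 0, "dy": 0, "dz": 0.8, "grip": 1}, {"rx": 0, "ry": 0, "rz": 0, "dx": 0, "dy": 0, "dz": 0.6, "grip": 1}])

```text
time: 27.65
eef_pos: [0.4494, -0.386, 0.0245]
tool_rot: [0.0, -0.696, 0.718, 0.0]
contact_force: [0.5, 0.3, -2.3]
gripper_width: 0.0218
```

```bash
python3 plan.py 0.4495 -0.385 0.0155 -91.8
```

```text
t 27.65 pos [ 0.4494 -0.386   0.0245] psi -91.81 zaxis [-0.  0. -1.] w 0.0218 F [ 0.5  0.3 -2.3] q [-0.79  0.68  1.67  0.    0.8   0.81]
n 2 rz each -0.0 dz each 0.179
dx -0.019 dy -0.0
```

Emit:
arm_command(rows=[{"rx": 0, "ry": 0, "rz": 0, "dx": 0, "dy": 0, "dz": 0.15, "grip": 1}, {"rx": 0, "ry": 0, "rz": 0, "dx": 0, "dy": 0, "dz": 0.1, "grip": 1}, {"rx": 0, "ry": 0, "rz": 0, "dx": 0, "dy": 0, "dz": 0, "grip": 1}, {"rx": 0, "ry": 0, "rz": 0, "dx": 0, "dy": 0, "dz": 0, "grip": 1}, {"rx": 0, "ry": 0, "rz": 0, "dx": 0, "dy": 0, "dz": 0, "grip": 0.2}])

```text
time: 28.07
eef_pos: [0.45, -0.3866, 0.0202]
tool_rot: [0.0, -0.696, 0.718, -0.001]
contact_force: [0.6, -0.8, -0.6]
gripper_width: 0.0248
```

```bash
python3 plan.py
```

```text
t 28.07 pos [ 0.45   -0.3866  0.0202] psi -91.81 zaxis [ 0.002 -0.002 -1.   ] w 0.0248 F [ 0.6 -0.8 -0.6] q [-0.79  0.69  1.67  0.    0.79  0.81]
```

Emit:
arm_command(rows=[{"rx": 0, "ry": 0, "rz": 0, "dx": 0, "dy": 0, "dz": 0, "grip": 0.2}, {"rx": 0, "ry": 0, "rz": 0, "dx": 0, "dy": 0, "dz": 0, "grip": 0.2}, {"rx": 0, "ry": 0, "rz": 0, "dx": 0, "dy": 0, "dz": -0.3, "grip": 0.2}, {"rx": 0, "ry": 0, "rz": 0, "dx": 0, "dy": 0, "dz": -0.8, "grip": 0.2}, {"rx": 0, "ry": 0, "rz": 0, "dx": 0, "dy": 0, "dz": -1, "grip": 0.2}])

```text
time: 28.48
eef_pos: [0.4487, -0.3855, 0.0714]
tool_rot: [-0.0, -0.696, 0.718, 0.001]
contact_force: [-0.2, 0.2, 0.6]
gripper_width: 0.037
```

Emit:
arm_command(rows=[{"rx": 0, "ry": 0, "rz": 0, "dx": 0, "dy": 0, "dz": -1, "grip": -0.4}, {"rx": 0, "ry": 0, "rz": 0, "dx": 0, "dy": 0, "dz": -1, "grip": -0.4}, {"rx": 0, "ry": 0, "rz": -0.4, "dx": 0, "dy": 0, "dz": -1, "grip": -0.4}, {"rx": 0, "ry": 0, "rz": -0.4, "dx": 0, "dy": 0, "dz": -0.6, "grip": -0.4}, {"rx": 0, "ry": 0, "rz": -0.4, "dx": 0, "dy": 0, "dz": 0, "grip": -0.4}])

```text
time: 28.9
eef_pos: [0.4506, -0.3872, 0.166]
tool_rot: [0.0, 0.746, -0.665, 0.003]
contact_force: [0.6, -0.7, 0.7]
gripper_width: 0.0638
```

```bash
python3 plan.py; python3 - <<'E'
from h import *
s=snap("scene","s8"); s=snap("top"); crop(s,"t8",130,170,160,120,5)
E
```

```text
t 28.9 pos [ 0.4506 -0.3872  0.166 ] psi -83.42 zaxis [ 0.004 -0.004 -1.   ] w 0.0638 F [ 0.6 -0.7  0.7] q [-0.79  0.48  1.59  0.    1.06  0.67]
```

```bash
python3 - <<'E'
from h import *
t=snap("top")
tp=lambda u,v:(130+(u+.5)/5-.5,170+(v+.5)/5-.5)
for n,e,b in(("fork",(140,205),(351,174)),("studB",(516,426),(735,423))):
    E=pt(t,*tp(*e),.014)[:2];B=pt(t,*tp(*b),.026)[:2];d=E-B
    print(n,"eye",E,"blk",B,"len",np.linalg.norm(d),"yaw",np.degrees(np.arctan2(d[1],d[0])))
E
python3 plan.py 0.405 0.20 0.25 0 34|head -30
```

```text
fork eye [0.54706254 0.52196966] blk [0.56264389 0.40343796] len 0.11955142129014919 yaw 97.48876493463632
studB eye [0.42482064 0.31288281] blk [0.42574141 0.19181024] len 0.12107607706759534 yaw 90.43572994501802
t 29.05 pos [ 0.4493 -0.386   0.1619] psi -83.63 zaxis [ 0. -0. -1.] w 0.0646 F [ 0.7  0.2 -1. ] q [-0.79  0.49  1.59  0.    1.06  0.67]
n 34 rz each -0.358 dz each -0.104
0 dx -0.69 dy -0.02
1 dx -0.69 dy -0.05
2 dx -0.69 dy -0.08
3 dx -0.68 dy -0.11
4 dx -0.68 dy -0.14
5 dx -0.67 dy -0.17
6 dx -0.66 dy -0.2
7 dx -0.65 dy -0.23
8 dx -0.64 dy -0.26
9 dx -0.63 dy -0.28
10 dx -0.62 dy -0.31
11 dx -0.6 dy -0.34
12 dx -0.59 dy -0.36
13 dx -0.57 dy -0.39
14 dx -0.56 dy -0.41
15 dx -0.54 dy -0.43
16 dx -0.52 dy -0.46
17 dx -0.5 dy -0.48
18 dx -0.48 dy -0.5
19 dx -0.46 dy -0.52
20 dx -0.43 dy -0.54
21 dx -0.41 dy -0.56
22 dx -0.39 dy -0.57
23 dx -0.36 dy -0.59
24 dx -0.33 dy -0.61
25 dx -0.31 dy -0.62
26 dx -0.28 dy -0.63
27 dx -0.25 dy -0.64
```

```bash
python3 - <<'E'
from h import *
t=snap("top")
for p in [(283,267),(303,262),(314,294),(294,301)]: print(pt(t,*p,.03))
E
python3 plan.py 0.41 0.19 0.25 0.4 28
```

```text
[0.39077611 0.17385388 0.03      ]
[0.40428004 0.11968265 0.03      ]
[0.31787818 0.08969616 0.03      ]
[0.29921265 0.14359049 0.03      ]
t 29.1 pos [ 0.4492 -0.3859  0.1614] psi -83.66 zaxis [-0.  0. -1.] w 0.0654 F [-1.   0.4 -0.6] q [-0.79  0.49  1.59 -0.    1.06  0.67]
n 28 rz each -0.437 dz each -0.127
0 dx -0.82 dy -0.04
1 dx -0.82 dy -0.08
2 dx -0.82 dy -0.12
3 dx -0.81 dy -0.16
4 dx -0.8 dy -0.21
5 dx -0.79 dy -0.25
6 dx -0.77 dy -0.29
7 dx -0.76 dy -0.33
8 dx -0.74 dy -0.37
9 dx -0.72 dy -0.41
10 dx -0.7 dy -0.44
11 dx -0.67 dy -0.48
12 dx -0.65 dy -0.51
13 dx -0.62 dy -0.55
14 dx -0.59 dy -0.58
15 dx -0.56 dy -0.61
16 dx -0.52 dy -0.64
17 dx -0.49 dy -0.66
18 dx -0.46 dy -0.69
19 dx -0.42 dy -0.71
20 dx -0.38 dy -0.73
21 dx -0.34 dy -0.75
22 dx -0.3 dy -0.77
23 dx -0.26 dy -0.78
24 dx -0.22 dy -0.79
25 dx -0.18 dy -0.81
26 dx -0.14 dy -0.81
27 dx -0.09 dy -0.82
```

Emit:
arm_command(rows=[{"rx": 0, "ry": 0, "rz": -0.44, "dx": -0.82, "dy": -0.04, "dz": -0.5, "grip": 0}, {"rx": 0, "ry": 0, "rz": -0.44, "dx": -0.82, "dy": -0.08, "dz": -0.5, "grip": 0}, {"rx": 0, "ry": 0, "rz": -0.44, "dx": -0.82, "dy": -0.12, "dz": -0.5, "grip": 0}, {"rx": 0, "ry": 0, "rz": -0.44, "dx": -0.81, "dy": -0.16, "dz": -0.5, "grip": 0}, {"rx": 0, "ry": 0, "rz": -0.44, "dx": -0.8, "dy": -0.21, "dz": -0.5, "grip": 0}])

```text
time: 29.52
eef_pos: [0.4417, -0.282, 0.2238]
tool_rot: [-0.0, 0.827, -0.562, -0.001]
contact_force: [0.4, 0.1, -0.4]
gripper_width: 0.0466
```

Emit:
arm_command(rows=[{"rx": 0, "ry": 0, "rz": -0.44, "dx": -0.79, "dy": -0.25, "dz": -0.3, "grip": 0}, {"rx": 0, "ry": 0, "rz": -0.44, "dx": -0.77, "dy": -0.29, "dz": -0.3, "grip": 0}, {"rx": 0, "ry": 0, "rz": -0.44, "dx": -0.76, "dy": -0.33, "dz": -0.3, "grip": 0}, {"rx": 0, "ry": 0, "rz": -0.44, "dx": -0.74, "dy": -0.37, "dz": 0, "grip": 0}, {"rx": 0, "ry": 0, "rz": -0.44, "dx": -0.72, "dy": -0.41, "dz": 0, "grip": 0}])

```text
time: 29.93
eef_pos: [0.4346, -0.179, 0.2464]
tool_rot: [-0.0, 0.894, -0.448, -0.0]
contact_force: [0.2, 0.7, 0.3]
gripper_width: 0.0466
```

Emit:
arm_command(rows=[{"rx": 0, "ry": 0, "rz": -0.44, "dx": -0.7, "dy": -0.44, "dz": 0, "grip": 0}, {"rx": 0, "ry": 0, "rz": -0.44, "dx": -0.67, "dy": -0.48, "dz": 0, "grip": 0}, {"rx": 0, "ry": 0, "rz": -0.44, "dx": -0.65, "dy": -0.51, "dz": 0, "grip": 0}, {"rx": 0, "ry": 0, "rz": -0.44, "dx": -0.62, "dy": -0.55, "dz": 0, "grip": 0}, {"rx": 0, "ry": 0, "rz": -0.44, "dx": -0.59, "dy": -0.58, "dz": 0, "grip": 0}])

```text
time: 30.35
eef_pos: [0.4266, -0.0759, 0.246]
tool_rot: [0.0, 0.945, -0.327, -0.0]
contact_force: [-0.0, 0.3, -0.6]
gripper_width: 0.046
```

Emit:
arm_command(rows=[{"rx": 0, "ry": 0, "rz": -0.44, "dx": -0.56, "dy": -0.61, "dz": 0, "grip": 0}, {"rx": 0, "ry": 0, "rz": -0.44, "dx": -0.52, "dy": -0.64, "dz": 0, "grip": 0}, {"rx": 0, "ry": 0, "rz": -0.44, "dx": -0.49, "dy": -0.66, "dz": 0, "grip": 0}, {"rx": 0, "ry": 0, "rz": -0.44, "dx": -0.46, "dy": -0.69, "dz": 0, "grip": 0}, {"rx": 0, "ry": 0, "rz": -0.44, "dx": -0.42, "dy": -0.71, "dz": 0, "grip": 0}])

```text
time: 30.77
eef_pos: [0.4187, 0.027, 0.246]
tool_rot: [0.0, 0.98, -0.199, -0.001]
contact_force: [0.7, 0.0, 0.1]
gripper_width: 0.0465
```

Emit:
arm_command(rows=[{"rx": 0, "ry": 0, "rz": -0.44, "dx": -0.38, "dy": -0.73, "dz": 0, "grip": 0}, {"rx": 0, "ry": 0, "rz": -0.44, "dx": -0.34, "dy": -0.75, "dz": 0, "grip": 0}, {"rx": 0, "ry": 0, "rz": -0.44, "dx": -0.3, "dy": -0.77, "dz": 0, "grip": 0}, {"rx": 0, "ry": 0, "rz": -0.44, "dx": -0.26, "dy": -0.78, "dz": 0, "grip": 0}, {"rx": 0, "ry": 0, "rz": -0.44, "dx": -0.22, "dy": -0.79, "dz": 0, "grip": 0}])

```text
time: 31.18
eef_pos: [0.4108, 0.1295, 0.246]
tool_rot: [0.0, 0.998, -0.069, -0.0]
contact_force: [0.3, 0.3, 0.3]
gripper_width: 0.0469
```

```bash
python3 plan.py 0.4257 0.197 0.1 0.4; python3 - <<'E'
from h import *
s=snap("scene"); crop(s,"s9",340,250,160,120,5)
s=snap("top"); crop(s,"t9",130,170,160,120,5)
E
```

```text
t 31.18 pos [0.4108 0.1295 0.246 ] psi -7.87 zaxis [-0.001 -0.    -1.   ] w 0.0469 F [0.3 0.3 0.3] q [ 0.2   0.1   1.9  -0.    1.14  0.33]
n 7 rz each -0.172 dz each 0.834
0 dx 0.03 dy -0.39
1 dx 0.04 dy -0.39
2 dx 0.05 dy -0.39
3 dx 0.06 dy -0.39
4 dx 0.06 dy -0.39
5 dx 0.07 dy -0.39
6 dx 0.08 dy -0.39
```

Emit:
arm_command(rows=[{"rx": 0, "ry": 0, "rz": -0.24, "dx": 0.04, "dy": -0.53, "dz": 0.8, "grip": 0}, {"rx": 0, "ry": 0, "rz": -0.24, "dx": 0.06, "dy": -0.53, "dz": 0.8, "grip": 0}, {"rx": 0, "ry": 0, "rz": -0.24, "dx": 0.08, "dy": -0.53, "dz": 0.8, "grip": 0}, {"rx": 0, "ry": 0, "rz": -0.24, "dx": 0.1, "dy": -0.53, "dz": 0.8, "grip": 0}, {"rx": 0, "ry": 0, "rz": -0.24, "dx": 0.1, "dy": -0.53, "dz": 0.8, "grip": 0}])

```text
time: 31.7
eef_pos: [0.4261, 0.1938, 0.1452]
tool_rot: [0.0, 1.0, 0.002, -0.0]
contact_force: [-0.4, 0.2, -0.9]
gripper_width: 0.0466
```

Emit:
arm_command(rows=[{"rx": 0, "ry": 0, "rz": 0, "dx": 0, "dy": 0, "dz": 0.9, "grip": 0}, {"rx": 0, "ry": 0, "rz": 0, "dx": 0, "dy": 0, "dz": 0.9, "grip": 0}, {"rx": 0, "ry": 0, "rz": 0, "dx": 0, "dy": 0, "dz": 0, "grip": 0}, {"rx": 0, "ry": 0, "rz": 0, "dx": 0, "dy": 0, "dz": 0, "grip": 0}, {"rx": 0, "ry": 0, "rz": 0, "dx": 0, "dy": 0, "dz": 0, "grip": 0}])

```text
time: 32.12
eef_pos: [0.4266, 0.1937, 0.1024]
tool_rot: [-0.0, 1.0, 0.002, 0.0]
contact_force: [-0.4, -0.7, -0.2]
gripper_width: 0.0466
```

```bash
python3 plan.py 0.4257 0.197 0.005 0.4 5; python3 - <<'E'
from h import *
s=snap("scene"); crop(s,"s9",340,250,160,120,5)
E
```

```text
t 32.12 pos [0.4266 0.1937 0.1024] psi 0.25 zaxis [ 0.001  0.    -1.   ] w 0.0466 F [-0.4 -0.7 -0.2] q [ 0.33  0.37  1.96 -0.    0.81  0.32]
n 5 rz each -0.004 dz each 0.779
dx -0.007 dy -0.027
```

Emit:
arm_command(rows=[{"rx": 0, "ry": 0, "rz": 0, "dx": -0.04, "dy": -0.13, "dz": 0.8, "grip": 0}, {"rx": 0, "ry": 0, "rz": 0, "dx": 0, "dy": 0, "dz": 0.8, "grip": 0}, {"rx": 0, "ry": 0, "rz": 0, "dx": 0, "dy": 0, "dz": 0.8, "grip": 0}, {"rx": 0, "ry": 0, "rz": 0, "dx": 0, "dy": 0, "dz": 0.7, "grip": 0}, {"rx": 0, "ry": 0, "rz": 0, "dx": 0, "dy": 0, "dz": 0.5, "grip": 0}])

```text
time: 32.58
eef_pos: [0.4256, 0.1971, 0.0114]
tool_rot: [-0.0, 1.0, 0.002, 0.001]
contact_force: [0.4, -0.0, 0.1]
gripper_width: 0.0465
```

```bash
python3 plan.py 0.4257 0.197 0.005 0.4 1
```

```text
t 32.58 pos [0.4256 0.1971 0.0114] psi 0.28 zaxis [ 0.001  0.    -1.   ] w 0.0465 F [ 0.4 -0.   0.1] q [0.33 0.55 2.   0.   0.59 0.33]
n 1 rz each -0.017 dz each 0.254
dx 0.005 dy 0.003
```

Emit:
arm_command(rows=[{"rx": 0, "ry": 0, "rz": 0, "dx": 0, "dy": 0, "dz": 0.1, "grip": 0}, {"rx": 0, "ry": 0, "rz": 0, "dx": 0, "dy": 0, "dz": 0.1, "grip": 1}, {"rx": 0, "ry": 0, "rz": 0, "dx": 0, "dy": 0, "dz": 0, "grip": 1}, {"rx": 0, "ry": 0, "rz": 0, "dx": 0, "dy": 0, "dz": 0, "grip": 1}, {"rx": 0, "ry": 0, "rz": 0, "dx": 0, "dy": 0, "dz": 0, "grip": 1}], force=40)

```text
time: 33.0
eef_pos: [0.4257, 0.1973, 0.0073]
tool_rot: [-0.0, 1.0, 0.003, 0.001]
contact_force: [-0.3, 0.6, 0.2]
gripper_width: 0.0244
```

Emit:
arm_command(rows=[{"rx": 0, "ry": 0, "rz": 0, "dx": 0, "dy": 0, "dz": 0, "grip": 1}, {"rx": 0, "ry": 0, "rz": 0, "dx": 0, "dy": 0, "dz": 0, "grip": 1}, {"rx": 0, "ry": 0, "rz": 0, "dx": 0, "dy": 0, "dz": 0, "grip": 1}, {"rx": 0, "ry": 0, "rz": 0, "dx": 0, "dy": 0, "dz": -0.4, "grip": 1}, {"rx": 0, "ry": 0, "rz": 0, "dx": 0, "dy": 0, "dz": -0.8, "grip": 1}])

```text
time: 33.42
eef_pos: [0.4239, 0.1967, 0.0359]
tool_rot: [0.001, 1.0, 0.003, -0.002]
contact_force: [-0.2, 0.6, -2.0]
gripper_width: 0.0215
```

```bash
python3 plan.py 0.373 0.0627 0.1 -91.8 16
```

```text
t 33.42 pos [0.4239 0.1967 0.0359] psi 0.32 zaxis [-0.003 -0.001 -1.   ] w 0.0215 F [-0.2  0.6 -2. ] q [ 0.33  0.5   1.99 -0.    0.65  0.33]
n 16 rz each 0.837 dz each -0.16
0 dx -0.13 dy 0.33
1 dx -0.09 dy 0.35
2 dx -0.06 dy 0.35
3 dx -0.02 dy 0.36
4 dx 0.01 dy 0.36
5 dx 0.05 dy 0.36
6 dx 0.08 dy 0.35
7 dx 0.12 dy 0.34
8 dx 0.15 dy 0.32
9 dx 0.18 dy 0.31
10 dx 0.21 dy 0.29
11 dx 0.24 dy 0.27
12 dx 0.27 dy 0.24
13 dx 0.29 dy 0.21
14 dx 0.31 dy 0.18
15 dx 0.33 dy 0.15
```

Emit:
arm_command(rows=[{"rx": 0, "ry": 0, "rz": 0.84, "dx": -0.13, "dy": 0.33, "dz": -0.8, "grip": 1}, {"rx": 0, "ry": 0, "rz": 0.84, "dx": -0.09, "dy": 0.35, "dz": -0.8, "grip": 1}, {"rx": 0, "ry": 0, "rz": 0.84, "dx": -0.06, "dy": 0.35, "dz": -0.6, "grip": 1}, {"rx": 0, "ry": 0, "rz": 0.84, "dx": -0.02, "dy": 0.36, "dz": -0.3, "grip": 1}, {"rx": 0, "ry": 0, "rz": 0.84, "dx": 0.01, "dy": 0.36, "dz": 0, "grip": 1}])

```text
time: 33.83
eef_pos: [0.4098, 0.155, 0.1012]
tool_rot: [-0.001, 0.969, -0.249, 0.001]
contact_force: [0.4, 0.0, -1.3]
gripper_width: 0.0213
```

Emit:
arm_command(rows=[{"rx": 0, "ry": 0, "rz": 0.84, "dx": 0.05, "dy": 0.36, "dz": 0, "grip": 1}, {"rx": 0, "ry": 0, "rz": 0.84, "dx": 0.08, "dy": 0.35, "dz": 0, "grip": 1}, {"rx": 0, "ry": 0, "rz": 0.84, "dx": 0.12, "dy": 0.34, "dz": 0, "grip": 1}, {"rx": 0, "ry": 0, "rz": 0.84, "dx": 0.15, "dy": 0.32, "dz": 0, "grip": 1}, {"rx": 0, "ry": 0, "rz": 0.84, "dx": 0.18, "dy": 0.31, "dz": 0, "grip": 1}])

```text
time: 34.25
eef_pos: [0.3928, 0.1129, 0.0995]
tool_rot: [-0.0, 0.876, -0.483, 0.0]
contact_force: [0.2, 1.1, -2.6]
gripper_width: 0.0217
```

Emit:
arm_command(rows=[{"rx": 0, "ry": 0, "rz": 0.84, "dx": 0.21, "dy": 0.29, "dz": 0, "grip": 1}, {"rx": 0, "ry": 0, "rz": 0.84, "dx": 0.24, "dy": 0.27, "dz": 0, "grip": 1}, {"rx": 0, "ry": 0, "rz": 0.84, "dx": 0.27, "dy": 0.24, "dz": 0, "grip": 1}, {"rx": 0, "ry": 0, "rz": 0.84, "dx": 0.29, "dy": 0.21, "dz": 0, "grip": 1}, {"rx": 0, "ry": 0, "rz": 0.84, "dx": 0.31, "dy": 0.18, "dz": 0, "grip": 1}])

```text
time: 34.67
eef_pos: [0.3767, 0.071, 0.0995]
tool_rot: [-0.0, 0.728, -0.686, 0.0]
contact_force: [0.6, 0.0, -2.4]
gripper_width: 0.0216
```

Emit:
arm_command(rows=[{"rx": 0, "ry": 0, "rz": 0.84, "dx": 0.33, "dy": 0.15, "dz": 0, "grip": 1}, {"rx": 0, "ry": 0, "rz": 0, "dx": 0, "dy": 0, "dz": 0, "grip": 1}, {"rx": 0, "ry": 0, "rz": 0, "dx": 0, "dy": 0, "dz": 0, "grip": 1}, {"rx": 0, "ry": 0, "rz": 0, "dx": 0, "dy": 0, "dz": 0, "grip": 1}, {"rx": 0, "ry": 0, "rz": 0, "dx": 0, "dy": 0, "dz": 0, "grip": 1}])

```text
time: 35.08
eef_pos: [0.374, 0.0632, 0.0991]
tool_rot: [0.0, -0.695, 0.719, -0.0]
contact_force: [-1.0, -0.1, -2.5]
gripper_width: 0.022
```

```bash
python3 plan.py 0.373 0.0627 0.08 -91.8; python3 - <<'E'
from h import *
s=snap("top"); crop(s,"t10",260,160,160,120,5)
E
```

```text
t 35.08 pos [0.374  0.0632 0.0991] psi -91.93 zaxis [ 0.  0. -1.] w 0.022 F [-1.  -0.1 -2.5] q [0.04 0.24 2.18 0.   0.72 1.65]
n 2 rz each -0.01 dz each 0.382
dx 0.012 dy 0.02
```

```bash
cat > eye.py <<'E'
import sys
from h import *
# eye.py u v (top pixel of eye disc) off
u,v,off=map(float,sys.argv[1:4])
s=snap("top");o=ctrl.observe();p=o["eef_pos"]
e=pt(s,u,v,p[2]-off+.014);d=(e-p)[:2];L=np.hypot(*d);a=np.arctan2(d[1],d[0])
yw=np.radians(-1.786);c,si=np.cos(yw),np.sin(yw);w=e[:2]-[.6032,.0555]
print(p,e,"L",L,"yaw",np.degrees(a),"eye in press",c*w[0]+si*w[1],-si*w[0]+c*w[1])
t=np.array([.6032,.0555])-L*np.array([c,si]);print("TCP goal",t,"turn psi by",-1.786-np.degrees(a))
E
python3 eye.py $(python3 -c "print(260+326.5/5-.5,160+342.5/5-.5)") .0062
```

```text
[0.37394318 0.06319723 0.09894751] [0.48921021 0.06079628 0.10674751] L 0.11529203438630739 yaw -1.193264928878762 eye in press -0.11409948018409047 0.0017410410971805744
TCP goal [0.48796397 0.05909325] turn psi by -0.592735071121238
```

Emit:
arm_command(rows=[{"rx": 0, "ry": 0, "rz": 0.09, "dx": 0, "dy": 0, "dz": 0.4, "grip": 1}, {"rx": 0, "ry": 0, "rz": 0, "dx": 0, "dy": 0, "dz": 0.4, "grip": 1}, {"rx": 0, "ry": 0, "rz": 0, "dx": 0, "dy": 0, "dz": 0, "grip": 1}, {"rx": 0, "ry": 0, "rz": 0, "dx": 0, "dy": 0, "dz": 0, "grip": 1}, {"rx": 0, "ry": 0, "rz": 0, "dx": 0, "dy": 0, "dz": 0, "grip": 1}])

```text
time: 35.6
eef_pos: [0.374, 0.063, 0.0792]
tool_rot: [0.0, -0.69, 0.723, -0.0]
contact_force: [0.2, 0.3, -2.0]
gripper_width: 0.0218
```

```bash
python3 plan.py 0.488 0.0591 0.0785 -92.5
```

```text
t 35.6 pos [0.374  0.063  0.0792] psi -92.67 zaxis [ 0.  0. -1.] w 0.0218 F [ 0.2  0.3 -2. ] q [ 0.04  0.29  2.19 -0.    0.67  1.66]
n 5 rz each -0.005 dz each 0.006
dx -0.011 dy -0.912
```

Emit:
arm_command(rows=[{"rx": 0, "ry": 0, "rz": 0, "dx": -0.05, "dy": -0.6, "dz": 0.05, "grip": 1}, {"rx": 0, "ry": 0, "rz": 0, "dx": 0, "dy": -0.8, "dz": 0, "grip": 1}, {"rx": 0, "ry": 0, "rz": 0, "dx": 0, "dy": -0.8, "dz": 0, "grip": 1}, {"rx": 0, "ry": 0, "rz": 0, "dx": 0, "dy": -0.8, "dz": 0, "grip": 1}, {"rx": 0, "ry": 0, "rz": 0, "dx": 0, "dy": -0.8, "dz": 0, "grip": 1}])

```text
time: 36.02
eef_pos: [0.47, 0.0597, 0.0783]
tool_rot: [0.0, -0.69, 0.723, -0.0]
contact_force: [0.7, 0.5, -2.0]
gripper_width: 0.0216
```

Emit:
arm_command(rows=[{"rx": 0, "ry": 0, "rz": 0, "dx": 0, "dy": -0.6, "dz": 0, "grip": 1}, {"rx": 0, "ry": 0, "rz": 0, "dx": 0, "dy": -0.2, "dz": 0, "grip": 1}, {"rx": 0, "ry": 0, "rz": 0, "dx": 0, "dy": 0, "dz": 0, "grip": 1}, {"rx": 0, "ry": 0, "rz": 0, "dx": 0, "dy": 0, "dz": 0, "grip": 1}, {"rx": 0, "ry": 0, "rz": 0, "dx": 0, "dy": 0, "dz": 0, "grip": 1}])

```text
time: 36.43
eef_pos: [0.4878, 0.0588, 0.0777]
tool_rot: [-0.0, -0.69, 0.724, 0.0]
contact_force: [0.7, 0.6, -2.0]
gripper_width: 0.0218
```

```bash
python3 plan.py 0.488 0.0591 0.0785 -92.5 1
```

```text
t 36.43 pos [0.4878 0.0588 0.0777] psi -92.69 zaxis [-0.001 -0.    -1.   ] w 0.0218 F [ 0.7  0.6 -2. ] q [ 0.03  0.45  1.92 -0.    0.77  1.64]
n 1 rz each -0.028 dz each -0.033
0 dx -0.01 dy -0.01
```

Good. Lower it (goal TCP z ≈ 0.062).

Emit:
arm_command(rows=[{"rx": 0, "ry": 0, "rz": -0.03, "dx": -0.01, "dy": 0, "dz": 0.2, "grip": 1}, {"rx": 0, "ry": 0, "rz": 0, "dx": 0, "dy": 0, "dz": 0.2, "grip": 1}, {"rx": 0, "ry": 0, "rz": 0, "dx": 0, "dy": 0, "dz": 0.15, "grip": 1}, {"rx": 0, "ry": 0, "rz": 0, "dx": 0, "dy": 0, "dz": 0, "grip": 1}, {"rx": 0, "ry": 0, "rz": 0, "dx": 0, "dy": 0, "dz": 0, "grip": 1}])

```text
time: 36.85
eef_pos: [0.4885, 0.059, 0.0636]
tool_rot: [-0.0, -0.692, 0.722, 0.0]
contact_force: [-0.1, 0.1, -1.0]
gripper_width: 0.0219
```

```bash
python3 plan.py 0.488 0.0591 0.062 -92.5 1
```

```text
t 36.85 pos [0.4885 0.059  0.0636] psi -92.49 zaxis [-0.001 -0.    -1.   ] w 0.0219 F [-0.1  0.1 -1. ] q [0.03 0.48 1.92 0.   0.74 1.64]
n 1 rz each 0.001 dz each 0.063
dx -0.003 dy 0.022
```

Emit:
arm_command(rows=[{"rx": 0, "ry": 0, "rz": 0, "dx": 0, "dy": 0, "dz": 0.05, "grip": 1}, {"rx": 0, "ry": 0, "rz": 0, "dx": 0, "dy": 0, "dz": 0, "grip": -0.2}, {"rx": 0, "ry": 0, "rz": 0, "dx": 0, "dy": 0, "dz": 0, "grip": -0.2}, {"rx": 0, "ry": 0, "rz": 0, "dx": 0, "dy": 0, "dz": 0, "grip": -0.2}, {"rx": 0, "ry": 0, "rz": 0, "dx": 0, "dy": 0, "dz": 0, "grip": -0.2}])

```text
time: 37.27
eef_pos: [0.4889, 0.0589, 0.0627]
tool_rot: [0.0, -0.692, 0.722, -0.0]
contact_force: [0.3, -0.5, -1.0]
gripper_width: 0.0437
```

Emit:
arm_command(rows=[{"rx": 0, "ry": 0, "rz": 0, "dx": 0, "dy": 0, "dz": 0, "grip": -0.2}, {"rx": 0, "ry": 0, "rz": 0, "dx": 0, "dy": 0, "dz": -0.5, "grip": -0.2}, {"rx": 0, "ry": 0, "rz": 0, "dx": 0, "dy": 0, "dz": -1, "grip": -0.4}, {"rx": 0, "ry": 0, "rz": 0, "dx": 0, "dy": 0, "dz": -1, "grip": -0.4}, {"rx": 0, "ry": 0, "rz": 0, "dx": 0, "dy": 0, "dz": -1, "grip": -0.4}])

```text
time: 37.68
eef_pos: [0.4886, 0.0589, 0.1511]
tool_rot: [-0.0, -0.692, 0.722, 0.0]
contact_force: [-0.6, -0.1, -0.4]
gripper_width: 0.0647
```

Emit:
arm_command(rows=[{"rx": 0, "ry": 0, "rz": 0, "dx": 0, "dy": 0, "dz": -1, "grip": -0.4}, {"rx": 0, "ry": 0, "rz": -0.5, "dx": 0, "dy": 0, "dz": -1, "grip": -0.4}, {"rx": 0, "ry": 0, "rz": -0.9, "dx": 0, "dy": 0, "dz": -1, "grip": -0.4}, {"rx": 0, "ry": 0, "rz": -0.9, "dx": 0, "dy": 0, "dz": -1, "grip": -0.4}, {"rx": 0, "ry": 0, "rz": -0.9, "dx": 0, "dy": 0, "dz": -1, "grip": -0.4}])

```text
time: 38.1
eef_pos: [0.4886, 0.0589, 0.2765]
tool_rot: [-0.0, 0.818, -0.575, 0.0]
contact_force: [-0.6, 0.1, -0.3]
gripper_width: 0.0653
```

```bash
python3 plan.py 0.6995 -0.0195 0.38 -1.8 14;python3 - <<'E'
from h import *
s=snap("scene"); crop(s,"s11",250,230,160,120,5)
E
```

```text
t 38.1 pos [0.4886 0.0589 0.2765] psi -70.19 zaxis [ 0. -0. -1.] w 0.0653 F [-0.6  0.1 -0.3] q [ 0.03  0.19  1.72 -0.    1.23  1.25]
n 14 rz each -0.711 dz each -0.296
0 dx 0.42 dy -0.49
1 dx 0.46 dy -0.45
2 dx 0.49 dy -0.41
3 dx 0.53 dy -0.37
4 dx 0.56 dy -0.32
5 dx 0.58 dy -0.28
6 dx 0.6 dy -0.23
7 dx 0.62 dy -0.17
8 dx 0.63 dy -0.12
9 dx 0.64 dy -0.07
10 dx 0.64 dy -0.01
11 dx 0.64 dy 0.04
12 dx 0.64 dy 0.1
13 dx 0.62 dy 0.15
```

Emit:
arm_command(rows=[{"rx": 0, "ry": 0, "rz": -0.71, "dx": 0.42, "dy": -0.49, "dz": -0.8, "grip": -0.4}, {"rx": 0, "ry": 0, "rz": -0.71, "dx": 0.46, "dy": -0.45, "dz": -0.8, "grip": -0.4}, {"rx": 0, "ry": 0, "rz": -0.71, "dx": 0.49, "dy": -0.41, "dz": -0.8, "grip": -0.4}, {"rx": 0, "ry": 0, "rz": -0.71, "dx": 0.53, "dy": -0.37, "dz": -0.8, "grip": -0.4}, {"rx": 0, "ry": 0, "rz": -0.71, "dx": 0.56, "dy": -0.32, "dz": -0.8, "grip": -0.4}])

```text
time: 38.57
eef_pos: [0.5644, 0.0297, 0.376]
tool_rot: [-0.0, 0.921, -0.39, 0.0]
contact_force: [0.3, -0.6, -0.4]
gripper_width: 0.0651
```

Emit:
arm_command(rows=[{"rx": 0, "ry": 0, "rz": -0.71, "dx": 0.58, "dy": -0.28, "dz": -0.1, "grip": -0.4}, {"rx": 0, "ry": 0, "rz": -0.71, "dx": 0.6, "dy": -0.23, "dz": 0, "grip": -0.4}, {"rx": 0, "ry": 0, "rz": -0.71, "dx": 0.62, "dy": -0.17, "dz": 0, "grip": -0.4}, {"rx": 0, "ry": 0, "rz": -0.71, "dx": 0.63, "dy": -0.12, "dz": 0, "grip": -0.4}, {"rx": 0, "ry": 0, "rz": -0.71, "dx": 0.64, "dy": -0.07, "dz": 0, "grip": -0.4}])

```text
time: 38.98
eef_pos: [0.6399, 0.0015, 0.3773]
tool_rot: [0.0, 0.982, -0.186, -0.0]
contact_force: [-0.1, -0.4, -0.4]
gripper_width: 0.065
```

Emit:
arm_command(rows=[{"rx": 0, "ry": 0, "rz": -0.71, "dx": 0.64, "dy": -0.01, "dz": 0, "grip": -0.4}, {"rx": 0, "ry": 0, "rz": -0.71, "dx": 0.64, "dy": 0.04, "dz": 0, "grip": -0.4}, {"rx": 0, "ry": 0, "rz": -0.71, "dx": 0.64, "dy": 0.1, "dz": 0, "grip": -0.4}, {"rx": 0, "ry": 0, "rz": -0.71, "dx": 0.62, "dy": 0.15, "dz": 0, "grip": -0.4}, {"rx": 0, "ry": 0, "rz": 0, "dx": 0, "dy": 0, "dz": 0, "grip": -0.4}])

```text
time: 39.4
eef_pos: [0.7006, -0.0217, 0.376]
tool_rot: [0.0, 1.0, -0.017, -0.001]
contact_force: [-0.4, 0.7, 0.1]
gripper_width: 0.0653
```

```bash
python3 plan.py 0.6995 -0.0195 0.307 -1.8 4
```

```text
t 39.4 pos [ 0.7006 -0.0217  0.376 ] psi -2.0 zaxis [-0.001 -0.    -1.   ] w 0.0653 F [-0.4  0.7  0.1] q [-0.1   0.56  0.95 -0.    1.63 -0.06]
n 4 rz each -0.007 dz each 0.69
dx -0.012 dy -0.022
```

Emit:
arm_command(rows=[{"rx": 0, "ry": 0, "rz": -0.03, "dx": -0.04, "dy": -0.09, "dz": 0.7, "grip": -0.4}, {"rx": 0, "ry": 0, "rz": 0, "dx": 0, "dy": 0, "dz": 0.7, "grip": -0.4}, {"rx": 0, "ry": 0, "rz": 0, "dx": 0, "dy": 0, "dz": 0.7, "grip": -0.4}, {"rx": 0, "ry": 0, "rz": 0, "dx": 0, "dy": 0, "dz": 0.6, "grip": -0.4}, {"rx": 0, "ry": 0, "rz": 0, "dx": 0, "dy": 0, "dz": 0, "grip": 0}], force=30)

```text
time: 39.82
eef_pos: [0.6968, -0.0181, 0.3067]
tool_rot: [-0.0, 1.0, -0.018, -0.003]
contact_force: [-0.9, -0.3, -0.5]
gripper_width: 0.0621
```

Emit:
arm_command(rows=[{"rx": 0, "ry": 0, "rz": 0, "dx": 0, "dy": 0, "dz": 0, "grip": 1}, {"rx": 0, "ry": 0, "rz": 0, "dx": 0, "dy": 0, "dz": 0, "grip": 1}, {"rx": 0, "ry": 0, "rz": 0, "dx": 0, "dy": 0, "dz": 0, "grip": 1}, {"rx": 0, "ry": 0, "rz": 0, "dx": 0, "dy": 0, "dz": 0, "grip": 1}, {"rx": 0, "ry": 0, "rz": 0, "dx": 0, "dy": 0, "dz": 0, "grip": 1}])

```text
time: 40.23
eef_pos: [0.6991, -0.0184, 0.3114]
tool_rot: [0.0, 1.0, -0.017, 0.002]
contact_force: [5.5, -0.2, 3.0]
gripper_width: 0.0325
```

```bash
python3 lever.py 0 1.134 25|head -6
```

```text
t 40.23 meas press x,z [0.0981 0.3114] y -0.0709 tilt 0.2 w 0.0325 F [ 5.5 -0.2  3. ]
model th0 [0.0986 0.3081] 0.0
est lever 0.008 rad 0.1829
0 ry 0.26 dx -0.3 dz -0.1
1 ry 0.26 dx -0.3 dz -0.1
2 ry 0.26 dx -0.3 dz -0.1
```

Emit:
arm_command(rows=[{"rx": 0, "ry": 0.26, "rz": 0, "dx": -0.31, "dy": 0, "dz": -0.1, "grip": 1}, {"rx": 0, "ry": 0.26, "rz": 0, "dx": -0.31, "dy": 0, "dz": -0.1, "grip": 1}, {"rx": 0, "ry": 0.26, "rz": 0, "dx": -0.31, "dy": 0, "dz": -0.1, "grip": 1}, {"rx": 0, "ry": 0.26, "rz": 0, "dx": -0.31, "dy": 0, "dz": -0.09, "grip": 1}, {"rx": 0, "ry": 0.26, "rz": 0, "dx": -0.31, "dy": 0, "dz": -0.08, "grip": 1}])

```text
time: 40.65
eef_pos: [0.6603, -0.0173, 0.3211]
tool_rot: [0.002, 0.997, -0.017, 0.082]
contact_force: [7.8, -1.5, 0.8]
gripper_width: 0.0328
```

Emit:
arm_command(rows=[{"rx": 0, "ry": 0.26, "rz": 0, "dx": -0.31, "dy": 0, "dz": -0.08, "grip": 1}, {"rx": 0, "ry": 0.26, "rz": 0, "dx": -0.31, "dy": 0, "dz": -0.07, "grip": 1}, {"rx": 0, "ry": 0.26, "rz": 0, "dx": -0.31, "dy": 0, "dz": -0.07, "grip": 1}, {"rx": 0, "ry": 0.26, "rz": 0, "dx": -0.31, "dy": 0, "dz": -0.06, "grip": 1}, {"rx": 0, "ry": 0.26, "rz": 0, "dx": -0.31, "dy": 0, "dz": -0.06, "grip": 1}])

```text
time: 41.07
eef_pos: [0.6214, -0.016, 0.3225]
tool_rot: [0.003, 0.987, -0.017, 0.161]
contact_force: [7.4, -0.9, 6.6]
gripper_width: 0.0324
```

```bash
python3 lever.py 0.4536 1.134 0 .008
```

```text
t 41.07 meas press x,z [0.0204 0.3225] y -0.0709 tilt 18.5 w 0.0324 F [ 7.4 -0.9  6.6]
model th0 [0.0207 0.3214] 18.0
est lever 0.455 rad 0.1811
model th1 [-0.0846  0.2717] 45.0
```

Emit:
arm_command(rows=[{"rx": 0, "ry": 0.26, "rz": 0, "dx": -0.31, "dy": 0, "dz": -0.04, "grip": 1}, {"rx": 0, "ry": 0.26, "rz": 0, "dx": -0.31, "dy": 0, "dz": -0.04, "grip": 1}, {"rx": 0, "ry": 0.26, "rz": 0, "dx": -0.31, "dy": 0, "dz": -0.04, "grip": 1}, {"rx": 0, "ry": 0.26, "rz": 0, "dx": -0.31, "dy": 0, "dz": -0.04, "grip": 1}, {"rx": 0, "ry": 0.26, "rz": 0, "dx": -0.31, "dy": 0, "dz": -0.04, "grip": 1}])

```text
time: 41.48
eef_pos: [0.5847, -0.0149, 0.3153]
tool_rot: [0.005, 0.971, -0.017, 0.239]
contact_force: [5.5, 1.8, 12.6]
gripper_width: 0.0325
```

Emit:
arm_command(rows=[{"rx": 0, "ry": 0.26, "rz": 0, "dx": -0.31, "dy": 0, "dz": -0.04, "grip": 1}, {"rx": 0, "ry": 0.26, "rz": 0, "dx": -0.31, "dy": 0, "dz": -0.04, "grip": 1}, {"rx": 0, "ry": 0.26, "rz": 0, "dx": -0.31, "dy": 0, "dz": -0.03, "grip": 1}, {"rx": 0, "ry": 0.26, "rz": 0, "dx": -0.31, "dy": 0, "dz": -0.03, "grip": 1}, {"rx": 0, "ry": 0.26, "rz": 0, "dx": -0.31, "dy": 0, "dz": -0.03, "grip": 1}])

```text
time: 41.9
eef_pos: [0.55, -0.0137, 0.2998]
tool_rot: [0.006, 0.949, -0.017, 0.315]
contact_force: [18.6, 4.5, 8.6]
gripper_width: 0.0326
```

```bash
python3 lever.py 0.9072 1.134 0 .008
```

```text
t 41.9 meas press x,z [-0.051   0.2998] y -0.0709 tilt 36.7 w 0.0326 F [18.6  4.5  8.6]
model th0 [-0.0536  0.2962] 36.0
est lever 0.885 rad 0.1817
model th1 [-0.0846  0.2717] 45.0
```

Emit:
arm_command(rows=[{"rx": 0, "ry": 0.24, "rz": 0, "dx": -0.31, "dy": 0, "dz": -0.02, "grip": 1}, {"rx": 0, "ry": 0.24, "rz": 0, "dx": -0.31, "dy": 0, "dz": -0.02, "grip": 1}, {"rx": 0, "ry": 0.24, "rz": 0, "dx": -0.31, "dy": 0, "dz": -0.01, "grip": 1}, {"rx": 0, "ry": 0.24, "rz": 0, "dx": -0.31, "dy": 0, "dz": 0, "grip": 1}, {"rx": 0, "ry": 0.24, "rz": 0, "dx": -0.31, "dy": 0, "dz": 0, "grip": 1}])

```text
time: 42.32
eef_pos: [0.5201, -0.0131, 0.2785]
tool_rot: [0.008, 0.923, -0.016, 0.384]
contact_force: [7.0, 17.3, 27.2]
gripper_width: 0.0328
```

```bash
python3 lever.py 1.134 1.134 0 .008
```

```text
t 42.32 meas press x,z [-0.0809  0.2785] y -0.0712 tilt 45.1 w 0.0328 F [ 7.  17.3 27.2]
model th0 [-0.0846  0.2717] 45.0
est lever 1.093 rad 0.1823
model th1 [-0.0846  0.2717] 45.0
```

Emit:
arm_command(rows=[{"rx": 0, "ry": 0.05, "rz": 0, "dx": -0.2, "dy": 0.03, "dz": 0, "grip": 1}, {"rx": 0, "ry": 0.05, "rz": 0, "dx": -0.15, "dy": 0.03, "dz": -0.02, "grip": 1}, {"rx": 0, "ry": 0, "rz": 0, "dx": -0.1, "dy": 0, "dz": -0.02, "grip": 1}, {"rx": 0, "ry": 0, "rz": 0, "dx": -0.1, "dy": 0, "dz": 0, "grip": 1}, {"rx": 0, "ry": 0, "rz": 0, "dx": 0, "dy": 0, "dz": 0, "grip": 1}])

```text
time: 42.73
eef_pos: [0.5142, -0.0158, 0.2737]
tool_rot: [0.01, 0.919, -0.017, 0.393]
contact_force: [48.9, 6.0, 17.9]
gripper_width: 0.0327
```

```bash
python3 lever.py 1.134 0 0 .008; python3 - <<'E'
from h import *
s=snap("scene"); crop(s,"s12",220,230,160,120,5)
E
```

```text
t 42.73 meas press x,z [-0.0867  0.2737] y -0.074 tilt 46.3 w 0.0327 F [48.9  6.  17.9]
model th0 [-0.0846  0.2717] 45.0
est lever 1.135 rad 0.1829
model th1 [0.0986 0.3111] 0.0
```

Emit:
arm_command(rows=[{"rx": 0, "ry": -0.26, "rz": 0, "dx": 0.33, "dy": 0, "dz": -0.02, "grip": 1}, {"rx": 0, "ry": -0.26, "rz": 0, "dx": 0.33, "dy": 0, "dz": -0.02, "grip": 1}, {"rx": 0, "ry": -0.26, "rz": 0, "dx": 0.33, "dy": 0, "dz": 0, "grip": 1}, {"rx": 0, "ry": -0.26, "rz": 0, "dx": 0.33, "dy": 0, "dz": 0, "grip": 1}, {"rx": 0, "ry": -0.26, "rz": 0, "dx": 0.33, "dy": 0, "dz": 0.01, "grip": 1}])

```text
time: 43.2
eef_pos: [0.537, -0.016, 0.293]
tool_rot: [0.007, 0.951, -0.017, 0.31]
contact_force: [-2.0, -12.7, 10.6]
gripper_width: 0.0327
```

```bash
python3 lever.py 0.9072 0 0 .008
```

```text
t 43.2 meas press x,z [-0.0639  0.293 ] y -0.0735 tilt 36.1 w 0.0327 F [ -2.  -12.7  10.6]
model th0 [-0.0536  0.2962] 36.0
est lever 0.964 rad 0.183
model th1 [0.0986 0.3111] 0.0
```

Emit:
arm_command(rows=[{"rx": 0, "ry": -0.24, "rz": 0, "dx": 0.33, "dy": 0.03, "dz": 0.02, "grip": 1}, {"rx": 0, "ry": -0.24, "rz": 0, "dx": 0.33, "dy": 0.03, "dz": 0.02, "grip": 1}, {"rx": 0, "ry": -0.24, "rz": 0, "dx": 0.33, "dy": 0, "dz": 0.03, "grip": 1}, {"rx": 0, "ry": -0.24, "rz": 0, "dx": 0.33, "dy": 0, "dz": 0.03, "grip": 1}, {"rx": 0, "ry": -0.24, "rz": 0, "dx": 0.33, "dy": 0, "dz": 0.03, "grip": 1}])

```text
time: 43.62
eef_pos: [0.5729, -0.0174, 0.3112]
tool_rot: [0.004, 0.971, -0.017, 0.239]
contact_force: [0.4, 0.8, 8.0]
gripper_width: 0.0324
```

```bash
python3 lever.py 0.7 0 0 .008
```

```text
t 43.62 meas press x,z [-0.028   0.3112] y -0.0738 tilt 27.7 w 0.0324 F [0.4 0.8 8. ]
model th0 [-0.0212  0.312 ] 27.8
est lever 0.737 rad 0.1818
model th1 [0.0986 0.3111] 0.0
```

Emit:
arm_command(rows=[{"rx": 0, "ry": -0.24, "rz": 0, "dx": 0.32, "dy": 0, "dz": 0.04, "grip": 1}, {"rx": 0, "ry": -0.24, "rz": 0, "dx": 0.32, "dy": 0, "dz": 0.05, "grip": 1}, {"rx": 0, "ry": -0.24, "rz": 0, "dx": 0.32, "dy": 0, "dz": 0.05, "grip": 1}, {"rx": 0, "ry": -0.24, "rz": 0, "dx": 0.32, "dy": 0, "dz": 0.05, "grip": 1}, {"rx": 0, "ry": -0.24, "rz": 0, "dx": 0.32, "dy": 0, "dz": 0.06, "grip": 1}])

```text
time: 44.03
eef_pos: [0.6113, -0.0186, 0.3208]
tool_rot: [0.003, 0.986, -0.017, 0.167]
contact_force: [-0.2, -1.1, 3.1]
gripper_width: 0.0322
```

Emit:
arm_command(rows=[{"rx": 0, "ry": -0.26, "rz": 0, "dx": 0.32, "dy": 0, "dz": 0.07, "grip": 1}, {"rx": 0, "ry": -0.26, "rz": 0, "dx": 0.32, "dy": 0, "dz": 0.07, "grip": 1}, {"rx": 0, "ry": -0.26, "rz": 0, "dx": 0.32, "dy": 0, "dz": 0.08, "grip": 1}, {"rx": 0, "ry": -0.26, "rz": 0, "dx": 0.32, "dy": 0, "dz": 0.08, "grip": 1}, {"rx": 0, "ry": -0.26, "rz": 0, "dx": 0.32, "dy": 0, "dz": 0.09, "grip": 1}])

```text
time: 44.45
eef_pos: [0.6519, -0.0199, 0.3214]
tool_rot: [0.002, 0.996, -0.017, 0.089]
contact_force: [-0.1, 0.4, 2.5]
gripper_width: 0.0327
```

```bash
python3 lever.py 0.26 0 5 .008
```

```text
t 44.45 meas press x,z [0.051  0.3214] y -0.0739 tilt 10.2 w 0.0327 F [-0.1  0.4  2.5]
model th0 [0.0544 0.3214] 10.3
est lever 0.279 rad 0.1797
0 ry -0.3 dx 0.35 dz 0.11
1 ry -0.3 dx 0.34 dz 0.11
2 ry -0.3 dx 0.34 dz 0.12
3 ry -0.3 dx 0.34 dz 0.13
4 ry -0.3 dx 0.34 dz 0.13
model th1 [0.0986 0.3111] 0.0
```

Emit:
arm_command(rows=[{"rx": 0, "ry": -0.29, "rz": 0, "dx": 0.34, "dy": 0, "dz": 0.09, "grip": 1}, {"rx": 0, "ry": -0.29, "rz": 0, "dx": 0.34, "dy": 0, "dz": 0.1, "grip": 1}, {"rx": 0, "ry": -0.29, "rz": 0, "dx": 0.34, "dy": 0, "dz": 0.11, "grip": 1}, {"rx": 0, "ry": -0.29, "rz": 0, "dx": 0.34, "dy": 0, "dz": 0.12, "grip": 1}, {"rx": 0, "ry": -0.29, "rz": 0, "dx": 0.34, "dy": 0, "dz": 0.12, "grip": 1}])

```text
time: 44.87
eef_pos: [0.6952, -0.0216, 0.3122]
tool_rot: [0.0, 1.0, -0.017, 0.002]
contact_force: [-0.1, -0.3, 1.9]
gripper_width: 0.0329
```

Emit:
arm_command(rows=[{"rx": 0, "ry": 0, "rz": 0, "dx": 0.1, "dy": 0, "dz": 0.03, "grip": 1}, {"rx": 0, "ry": 0, "rz": 0, "dx": 0.1, "dy": 0, "dz": 0.03, "grip": 1}, {"rx": 0, "ry": 0, "rz": 0, "dx": 0.05, "dy": 0, "dz": 0, "grip": 1}, {"rx": 0, "ry": 0, "rz": 0, "dx": 0, "dy": 0, "dz": 0, "grip": 1}, {"rx": 0, "ry": 0, "rz": 0, "dx": 0, "dy": 0, "dz": 0, "grip": 1}])

```text
time: 45.28
eef_pos: [0.6999, -0.0218, 0.3103]
tool_rot: [0.0, 1.0, -0.017, 0.001]
contact_force: [-7.7, -1.5, -0.4]
gripper_width: 0.0328
```

```bash
python3 lever.py 0 0 0 .008
```

```text
t 45.28 meas press x,z [0.0991 0.3103] y -0.0743 tilt 0.1 w 0.0328 F [-7.7 -1.5 -0.4]
model th0 [0.0986 0.3111] 0.0
est lever -0.004 rad 0.1794
model th1 [0.0986 0.3111] 0.0
```

At the rest stop. Release and go back to the block.

Emit:
arm_command(rows=[{"rx": 0, "ry": 0, "rz": 0, "dx": -0.02, "dy": 0, "dz": 0, "grip": 0}, {"rx": 0, "ry": 0, "rz": 0, "dx": 0, "dy": 0, "dz": 0, "grip": -0.4}, {"rx": 0, "ry": 0, "rz": 0, "dx": 0, "dy": 0, "dz": 0, "grip": -0.4}, {"rx": 0, "ry": 0, "rz": 0, "dx": 0, "dy": 0, "dz": 0, "grip": -0.4}, {"rx": 0, "ry": 0, "rz": 0, "dx": 0, "dy": 0, "dz": -0.2, "grip": -0.4}])

```text
time: 45.7
eef_pos: [0.7007, -0.0215, 0.3149]
tool_rot: [-0.0, 1.0, -0.017, 0.002]
contact_force: [-0.5, 0.4, -1.0]
gripper_width: 0.0611
```

Emit:
arm_command(rows=[{"rx": 0, "ry": 0, "rz": 0, "dx": 0, "dy": 0, "dz": -0.6, "grip": -0.4}, {"rx": 0, "ry": 0, "rz": 0, "dx": 0, "dy": 0, "dz": -0.9, "grip": -0.4}, {"rx": 0, "ry": 0, "rz": 0, "dx": 0, "dy": 0, "dz": -0.9, "grip": -0.4}, {"rx": 0, "ry": 0, "rz": 0, "dx": 0, "dy": 0, "dz": -0.4, "grip": -0.4}, {"rx": 0, "ry": 0, "rz": 0, "dx": 0, "dy": 0, "dz": 0, "grip": -0.4}])

```text
time: 46.12
eef_pos: [0.7011, -0.0215, 0.3884]
tool_rot: [0.0, 1.0, -0.017, 0.005]
contact_force: [0.3, -0.0, 0.2]
gripper_width: 0.0648
```

```bash
python3 plan.py 0.484 0.059 0.3 -92 14;python3 - <<'E'
from h import *
s=snap("scene"); crop(s,"s13",220,230,160,120,5)
E
```

```text
t 46.12 pos [ 0.7011 -0.0215  0.3884] psi -1.95 zaxis [ 0.011 -0.001 -1.   ] w 0.0648 F [ 0.3 -0.   0.2] q [-0.1   0.56  0.94  0.    1.64 -0.06]
n 14 rz each 0.936 dz each 0.253
0 dx -0.63 dy -0.21
1 dx -0.65 dy -0.14
2 dx -0.66 dy -0.06
3 dx -0.66 dy 0.01
4 dx -0.66 dy 0.08
5 dx -0.64 dy 0.16
6 dx -0.62 dy 0.23
7 dx -0.59 dy 0.3
8 dx -0.55 dy 0.36
9 dx -0.51 dy 0.42
10 dx -0.46 dy 0.48
11 dx -0.4 dy 0.52
12 dx -0.34 dy 0.57
13 dx -0.28 dy 0.6
```

Emit:
arm_command(rows=[{"rx": 0, "ry": 0, "rz": 0.94, "dx": -0.63, "dy": -0.21, "dz": 0, "grip": -0.4}, {"rx": 0, "ry": 0, "rz": 0.94, "dx": -0.65, "dy": -0.14, "dz": 0, "grip": -0.4}, {"rx": 0, "ry": 0, "rz": 0.94, "dx": -0.66, "dy": -0.06, "dz": 0, "grip": -0.4}, {"rx": 0, "ry": 0, "rz": 0.94, "dx": -0.66, "dy": 0.01, "dz": 0, "grip": -0.4}, {"rx": 0, "ry": 0, "rz": 0.94, "dx": -0.66, "dy": 0.08, "dz": 0, "grip": -0.4}])

```text
time: 46.58
eef_pos: [0.6217, 0.0077, 0.3831]
tool_rot: [-0.0, 0.955, -0.297, 0.002]
contact_force: [0.1, -0.6, -0.1]
gripper_width: 0.0652
```

Emit:
arm_command(rows=[{"rx": 0, "ry": 0, "rz": 0.94, "dx": -0.64, "dy": 0.16, "dz": 0, "grip": -0.4}, {"rx": 0, "ry": 0, "rz": 0.94, "dx": -0.62, "dy": 0.23, "dz": 0, "grip": -0.4}, {"rx": 0, "ry": 0, "rz": 0.94, "dx": -0.59, "dy": 0.3, "dz": 0, "grip": -0.4}, {"rx": 0, "ry": 0, "rz": 0.94, "dx": -0.55, "dy": 0.36, "dz": 0, "grip": -0.4}, {"rx": 0, "ry": 0, "rz": 0.94, "dx": -0.51, "dy": 0.42, "dz": 0.2, "grip": -0.4}])

```text
time: 47.0
eef_pos: [0.5445, 0.0365, 0.3785]
tool_rot: [-0.001, 0.834, -0.551, 0.002]
contact_force: [0.4, -0.0, 0.4]
gripper_width: 0.065
```

Emit:
arm_command(rows=[{"rx": 0, "ry": 0, "rz": 0.94, "dx": -0.46, "dy": 0.48, "dz": 0.5, "grip": -0.4}, {"rx": 0, "ry": 0, "rz": 0.94, "dx": -0.4, "dy": 0.52, "dz": 0.6, "grip": -0.4}, {"rx": 0, "ry": 0, "rz": 0.94, "dx": -0.34, "dy": 0.57, "dz": 0.6, "grip": -0.4}, {"rx": 0, "ry": 0, "rz": 0.94, "dx": -0.28, "dy": 0.6, "dz": 0.6, "grip": -0.4}, {"rx": 0, "ry": 0, "rz": 0, "dx": 0, "dy": 0, "dz": 0.9, "grip": -0.4}])

```text
time: 47.42
eef_pos: [0.4818, 0.0602, 0.2983]
tool_rot: [0.002, -0.69, 0.724, -0.002]
contact_force: [0.2, -0.4, -0.2]
gripper_width: 0.0653
```

```bash
python3 plan.py 0.485 0.059 0.065 -91.8 10
```

```text
t 47.42 pos [0.4818 0.0602 0.2983] psi -92.82 zaxis [ 0.006  0.    -1.   ] w 0.0653 F [ 0.2 -0.4 -0.2] q [ 0.03  0.15  1.71 -0.    1.27  1.65]
n 10 rz each -0.015 dz each 0.933
dx 0.004 dy -0.013
```

Emit:
arm_command(rows=[{"rx": -0.05, "ry": 0, "rz": -0.12, "dx": 0.04, "dy": -0.12, "dz": 0.9, "grip": -0.4}, {"rx": 0, "ry": 0, "rz": 0, "dx": 0, "dy": 0, "dz": 0.95, "grip": -0.4}, {"rx": 0, "ry": 0, "rz": 0, "dx": 0, "dy": 0, "dz": 0.95, "grip": -0.4}, {"rx": 0, "ry": 0, "rz": 0, "dx": 0, "dy": 0, "dz": 0.95, "grip": -0.4}, {"rx": 0, "ry": 0, "rz": 0, "dx": 0, "dy": 0, "dz": 0.95, "grip": -0.4}])

```text
time: 47.83
eef_pos: [0.4859, 0.0583, 0.1793]
tool_rot: [-0.001, -0.697, 0.717, 0.001]
contact_force: [0.7, 0.1, -0.7]
gripper_width: 0.0651
```

```bash
python3 plan.py 0.485 0.059 0.064 -91.8 5
```

```text
t 47.83 pos [0.4859 0.0583 0.1793] psi -91.61 zaxis [-0.002 -0.    -1.   ] w 0.0651 F [ 0.7  0.1 -0.7] q [0.02 0.29 1.84 0.   1.01 1.62]
n 5 rz each 0.006 dz each 0.922
dx -0.006 dy 0.007
```

Emit:
arm_command(rows=[{"rx": 0, "ry": 0, "rz": 0.02, "dx": -0.03, "dy": 0.02, "dz": 0.93, "grip": -0.4}, {"rx": 0, "ry": 0, "rz": 0, "dx": 0, "dy": 0, "dz": 0.93, "grip": -0.4}, {"rx": 0, "ry": 0, "rz": 0, "dx": 0, "dy": 0, "dz": 0.93, "grip": -0.4}, {"rx": 0, "ry": 0, "rz": 0, "dx": 0, "dy": 0, "dz": 0.93, "grip": -0.4}, {"rx": 0, "ry": 0, "rz": 0, "dx": 0, "dy": 0, "dz": 0.9, "grip": -0.4}])

```text
time: 48.25
eef_pos: [0.4851, 0.059, 0.0639]
tool_rot: [-0.001, -0.696, 0.718, 0.001]
contact_force: [0.3, 0.4, -0.9]
gripper_width: 0.0653
```

Emit:
arm_command(rows=[{"rx": 0, "ry": 0, "rz": 0, "dx": 0, "dy": 0, "dz": 0, "grip": 0.5}, {"rx": 0, "ry": 0, "rz": 0, "dx": 0, "dy": 0, "dz": 0, "grip": 1}, {"rx": 0, "ry": 0, "rz": 0, "dx": 0, "dy": 0, "dz": 0, "grip": 1}, {"rx": 0, "ry": 0, "rz": 0, "dx": 0, "dy": 0, "dz": 0, "grip": 1}, {"rx": 0, "ry": 0, "rz": 0, "dx": 0, "dy": 0, "dz": 0, "grip": 1}], force=40)

```text
time: 48.67
eef_pos: [0.4872, 0.0591, 0.0673]
tool_rot: [0.001, -0.696, 0.718, -0.001]
contact_force: [-0.1, -0.1, -0.1]
gripper_width: 0.0362
```

Emit:
arm_command(rows=[{"rx": 0, "ry": 0, "rz": 0, "dx": 0, "dy": 0, "dz": 0, "grip": 1}, {"rx": 0, "ry": 0, "rz": 0, "dx": 0, "dy": 0, "dz": 0, "grip": 1}, {"rx": 0, "ry": 0, "rz": 0, "dx": 0, "dy": 0, "dz": 0, "grip": 1}, {"rx": 0, "ry": 0, "rz": 0, "dx": 0, "dy": 0, "dz": 0, "grip": 1}, {"rx": 0, "ry": 0, "rz": 0, "dx": 0, "dy": 0, "dz": 0, "grip": 1}])

```text
time: 49.08
eef_pos: [0.4868, 0.0591, 0.0666]
tool_rot: [0.0, -0.696, 0.718, -0.0]
contact_force: [-1.7, -0.2, 5.5]
gripper_width: 0.021
```

Emit:
arm_command(rows=[{"rx": 0, "ry": 0, "rz": 0, "dx": 0, "dy": 0, "dz": -0.1, "grip": 1}, {"rx": 0, "ry": 0, "rz": 0, "dx": 0, "dy": 0, "dz": -0.2, "grip": 1}, {"rx": 0, "ry": 0, "rz": 0, "dx": 0, "dy": 0, "dz": -0.2, "grip": 1}, {"rx": 0, "ry": 0, "rz": 0, "dx": 0, "dy": 0, "dz": -0.2, "grip": 1}, {"rx": 0, "ry": 0, "rz": 0, "dx": 0, "dy": 0, "dz": 0, "grip": 1}])

```text
time: 49.5
eef_pos: [0.4872, 0.0591, 0.0848]
tool_rot: [0.001, -0.696, 0.718, -0.0]
contact_force: [-0.4, -0.2, -2.4]
gripper_width: 0.0217
```

```bash
python3 plan.py 0.37 0.0628 . -91.8
```

```text
t 49.5 pos [0.4872 0.0591 0.0848] psi -91.74 zaxis [ 0.001  0.    -1.   ] w 0.0217 F [-0.4 -0.2 -2.4] q [ 0.03  0.44  1.92 -0.    0.79  1.63]
n 5 rz each 0.002 dz each -0.0
dx -0.001 dy 0.938
```

Emit:
arm_command(rows=[{"rx": 0, "ry": 0, "rz": 0, "dx": 0, "dy": 0.6, "dz": 0, "grip": 1}, {"rx": 0, "ry": 0, "rz": 0, "dx": 0, "dy": 0.9, "dz": 0, "grip": 1}, {"rx": 0, "ry": 0, "rz": 0, "dx": 0, "dy": 0.95, "dz": 0, "grip": 1}, {"rx": 0, "ry": 0, "rz": 0, "dx": 0, "dy": 0.95, "dz": 0, "grip": 1}, {"rx": 0, "ry": 0, "rz": 0, "dx": 0, "dy": 0.95, "dz": 0, "grip": 1}])

```text
time: 49.92
eef_pos: [0.3768, 0.0624, 0.0837]
tool_rot: [0.0, -0.696, 0.718, -0.0]
contact_force: [-0.7, -0.3, -1.8]
gripper_width: 0.0217
```

```bash
python3 - <<'E'
from h import *
s=snap("scene"); crop(s,"s14",250,220,160,120,5)
E
```

Emit:
arm_command(rows=[{"rx": 0, "ry": 0, "rz": 0, "dx": 0.3, "dy": 0, "dz": -0.9, "grip": 1}, {"rx": 0, "ry": 0, "rz": 0, "dx": 0.6, "dy": 0, "dz": -0.8, "grip": 1}, {"rx": 0, "ry": 0, "rz": 0, "dx": 0.8, "dy": 0, "dz": -0.6, "grip": 1}, {"rx": 0, "ry": 0, "rz": 0, "dx": 0.9, "dy": -0.1, "dz": -0.4, "grip": 1}, {"rx": 0, "ry": 0, "rz": 0, "dx": 0.95, "dy": -0.2, "dz": -0.2, "grip": 1}])

```text
time: 50.38
eef_pos: [0.383, -0.0274, 0.1577]
tool_rot: [0.001, -0.697, 0.717, -0.001]
contact_force: [1.0, 1.1, -2.2]
gripper_width: 0.022
```

Emit:
arm_command(rows=[{"rx": 0, "ry": 0, "rz": 0, "dx": 0.95, "dy": -0.2, "dz": 0, "grip": 1}, {"rx": 0, "ry": 0, "rz": 0, "dx": 0.95, "dy": -0.2, "dz": 0, "grip": 1}, {"rx": 0, "ry": 0, "rz": 0, "dx": 0.95, "dy": -0.2, "dz": 0, "grip": 1}, {"rx": 0, "ry": 0, "rz": 0, "dx": 0.95, "dy": -0.2, "dz": 0, "grip": 1}, {"rx": 0, "ry": 0, "rz": 0, "dx": 0.95, "dy": -0.2, "dz": 0, "grip": 1}])

```text
time: 50.8
eef_pos: [0.4042, -0.1474, 0.1563]
tool_rot: [0.0, -0.696, 0.718, -0.0]
contact_force: [0.6, 0.1, -2.0]
gripper_width: 0.0218
```

Emit:
arm_command(rows=[{"rx": 0, "ry": 0, "rz": 0, "dx": 0.95, "dy": -0.2, "dz": 0, "grip": 1}, {"rx": 0, "ry": 0, "rz": 0, "dx": 0.95, "dy": -0.2, "dz": 0, "grip": 1}, {"rx": 0, "ry": 0, "rz": 0, "dx": 0.95, "dy": -0.2, "dz": 0, "grip": 1}, {"rx": 0, "ry": 0, "rz": 0, "dx": 0.95, "dy": -0.2, "dz": 0, "grip": 1}, {"rx": 0, "ry": 0, "rz": 0, "dx": 0.95, "dy": -0.2, "dz": 0, "grip": 1}])

```text
time: 51.22
eef_pos: [0.4256, -0.2668, 0.1562]
tool_rot: [-0.0, -0.696, 0.718, 0.0]
contact_force: [-0.3, -0.1, -1.6]
gripper_width: 0.0215
```

```bash
python3 plan.py 0.452 -0.447 0.15 -91.8
```

```text
t 51.22 pos [ 0.4256 -0.2668  0.1562] psi -91.74 zaxis [-0.  0. -1.] w 0.0215 F [-0.3 -0.1 -1.6] q [-0.65  0.34  1.84 -0.    0.96  0.95]
n 8 rz each 0.001 dz each 0.031
dx 0.897 dy -0.16
```

Emit:
arm_command(rows=[{"rx": 0, "ry": 0, "rz": 0, "dx": 0.9, "dy": -0.16, "dz": 0, "grip": 1}, {"rx": 0, "ry": 0, "rz": 0, "dx": 0.9, "dy": -0.16, "dz": 0, "grip": 1}, {"rx": 0, "ry": 0, "rz": 0, "dx": 0.9, "dy": -0.16, "dz": 0, "grip": 1}, {"rx": 0, "ry": 0, "rz": 0, "dx": 0.9, "dy": -0.16, "dz": 0, "grip": 1}, {"rx": 0, "ry": 0, "rz": 0, "dx": 0.9, "dy": -0.16, "dz": 0, "grip": 1}])

```text
time: 51.63
eef_pos: [0.4421, -0.3797, 0.1561]
tool_rot: [-0.0, -0.696, 0.718, 0.0]
contact_force: [1.1, -0.5, -1.6]
gripper_width: 0.0214
```

Emit:
arm_command(rows=[{"rx": 0, "ry": 0, "rz": 0, "dx": 0.9, "dy": -0.16, "dz": 0, "grip": 1}, {"rx": 0, "ry": 0, "rz": 0, "dx": 0.9, "dy": -0.16, "dz": 0, "grip": 1}, {"rx": 0, "ry": 0, "rz": 0, "dx": 0.7, "dy": -0.1, "dz": 0, "grip": 1}, {"rx": 0, "ry": 0, "rz": 0, "dx": 0, "dy": 0, "dz": 0.4, "grip": 1}, {"rx": 0, "ry": 0, "rz": 0, "dx": 0, "dy": 0, "dz": 0.6, "grip": 1}])

```text
time: 52.05
eef_pos: [0.4509, -0.4424, 0.1314]
tool_rot: [-0.0, -0.696, 0.718, -0.001]
contact_force: [0.8, 0.2, -1.9]
gripper_width: 0.0219
```

```bash
python3 plan.py 0.452 -0.447 0.0166 -91.8;  python3 - <<'E'
from h import *
s=snap("scene"); crop(s,"s15",60,190,160,120,5)
E
```

```text
t 52.05 pos [ 0.4509 -0.4424  0.1314] psi -91.8 zaxis [ 0.001 -0.001 -1.   ] w 0.0219 F [ 0.8  0.2 -1.9] q [-0.85  0.59  1.51 -0.    1.04  0.75]
n 5 rz each 0.0 dz each 0.919
dx 0.037 dy -0.01
```

Emit:
arm_command(rows=[{"rx": 0, "ry": 0, "rz": 0, "dx": 0.05, "dy": -0.05, "dz": 0.9, "grip": 1}, {"rx": 0, "ry": 0, "rz": 0, "dx": 0, "dy": 0, "dz": 0.9, "grip": 1}, {"rx": 0, "ry": 0, "rz": 0, "dx": 0, "dy": 0, "dz": 0.9, "grip": 1}, {"rx": 0, "ry": 0, "rz": 0, "dx": 0, "dy": 0, "dz": 0.9, "grip": 1}, {"rx": 0, "ry": 0, "rz": 0, "dx": 0, "dy": 0, "dz": 0.6, "grip": 1}])

```text
time: 52.52
eef_pos: [0.4512, -0.4412, 0.024]
tool_rot: [0.0, -0.696, 0.718, 0.001]
contact_force: [-0.1, -0.1, -2.3]
gripper_width: 0.0214
```

```bash
python3 plan.py 0.452 -0.447 0.0166 -91.8 1
```

```text
t 52.52 pos [ 0.4512 -0.4412  0.024 ] psi -91.72 zaxis [-0.002  0.002 -1.   ] w 0.0214 F [-0.1 -0.1 -2.3] q [-0.85  0.74  1.55 -0.    0.86  0.75]
n 1 rz each 0.012 dz each 0.295
dx 0.233 dy -0.039
```

Emit:
arm_command(rows=[{"rx": 0, "ry": 0, "rz": 0, "dx": 0.1, "dy": 0, "dz": 0.15, "grip": 1}, {"rx": 0, "ry": 0, "rz": 0, "dx": 0, "dy": 0, "dz": 0.1, "grip": 1}, {"rx": 0, "ry": 0, "rz": 0, "dx": 0, "dy": 0, "dz": 0, "grip": 1}, {"rx": 0, "ry": 0, "rz": 0, "dx": 0, "dy": 0, "dz": 0, "grip": 0.2}, {"rx": 0, "ry": 0, "rz": 0, "dx": 0, "dy": 0, "dz": 0, "grip": 0.2}])

```text
time: 52.93
eef_pos: [0.4524, -0.4457, 0.0214]
tool_rot: [-0.0, -0.696, 0.718, -0.001]
contact_force: [0.3, 0.2, -0.2]
gripper_width: 0.0306
```

Emit:
arm_command(rows=[{"rx": 0, "ry": 0, "rz": 0, "dx": 0, "dy": 0, "dz": 0, "grip": 0.2}, {"rx": 0, "ry": 0, "rz": 0, "dx": 0, "dy": 0, "dz": 0, "grip": 0.2}, {"rx": 0, "ry": 0, "rz": 0, "dx": 0, "dy": 0, "dz": -0.3, "grip": 0.2}, {"rx": 0, "ry": 0, "rz": 0, "dx": 0, "dy": 0, "dz": -0.8, "grip": 0.2}, {"rx": 0, "ry": 0, "rz": 0, "dx": 0, "dy": 0, "dz": -1, "grip": 0.2}])

```text
time: 53.35
eef_pos: [0.4512, -0.4444, 0.0723]
tool_rot: [0.0, -0.696, 0.718, 0.001]
contact_force: [0.2, -0.7, -0.4]
gripper_width: 0.037
```

Emit:
arm_command(rows=[{"rx": 0, "ry": 0, "rz": 0, "dx": 0, "dy": 0, "dz": -1, "grip": -0.4}, {"rx": 0, "ry": 0, "rz": 0, "dx": 0, "dy": 0, "dz": -1, "grip": -0.4}, {"rx": 0, "ry": 0, "rz": -0.4, "dx": -0.2, "dy": 0, "dz": -1, "grip": -0.4}, {"rx": 0, "ry": 0, "rz": -0.4, "dx": -0.5, "dy": 0, "dz": -1, "grip": -0.4}, {"rx": 0, "ry": 0, "rz": -0.4, "dx": -0.8, "dy": 0, "dz": -0.5, "grip": -0.4}])

```text
time: 53.77
eef_pos: [0.4511, -0.4089, 0.1888]
tool_rot: [0.0, 0.747, -0.665, 0.002]
contact_force: [0.5, -0.8, 0.5]
gripper_width: 0.0636
```

```bash
python3 - <<'E'
from h import *
s=snap("scene","s16"); s=snap("top"); crop(s,"t16",130,170,160,120,5)
E
python3 plan.py 0.40 0.20 0.25 7.5 30
```

```text
t 53.87 pos [ 0.4513 -0.4066  0.1884] psi -83.34 zaxis [ 0.003 -0.003 -1.   ] w 0.0648 F [-0.  -0.4 -0.1] q [-0.81  0.48  1.53  0.    1.12  0.64]
n 30 rz each -0.44 dz each -0.082
0 dx -0.81 dy -0.03
1 dx -0.81 dy -0.07
2 dx -0.8 dy -0.11
3 dx -0.8 dy -0.15
4 dx -0.79 dy -0.2
5 dx -0.78 dy -0.24
6 dx -0.76 dy -0.28
7 dx -0.75 dy -0.32
8 dx -0.73 dy -0.36
9 dx -0.71 dy -0.39
10 dx -0.69 dy -0.43
11 dx -0.66 dy -0.47
12 dx -0.64 dy -0.5
13 dx -0.61 dy -0.53
14 dx -0.58 dy -0.57
15 dx -0.55 dy -0.6
16 dx -0.52 dy -0.62
17 dx -0.49 dy -0.65
18 dx -0.45 dy -0.68
19 dx -0.41 dy -0.7
20 dx -0.38 dy -0.72
21 dx -0.34 dy -0.74
22 dx -0.3 dy -0.75
23 dx -0.26 dy -0.77
24 dx -0.22 dy -0.78
25 dx -0.18 dy -0.79
26 dx -0.13 dy -0.8
27 dx -0.09 dy -0.81
28 dx -0.05 dy -0.81
29 dx -0.01 dy -0.81
```

Emit:
arm_command(rows=[{"rx": 0, "ry": 0, "rz": -0.44, "dx": -0.81, "dy": -0.03, "dz": -0.5, "grip": 0}, {"rx": 0, "ry": 0, "rz": -0.44, "dx": -0.81, "dy": -0.07, "dz": -0.5, "grip": 0}, {"rx": 0, "ry": 0, "rz": -0.44, "dx": -0.8, "dy": -0.11, "dz": -0.5, "grip": 0}, {"rx": 0, "ry": 0, "rz": -0.44, "dx": -0.8, "dy": -0.15, "dz": -0.5, "grip": 0}, {"rx": 0, "ry": 0, "rz": -0.44, "dx": -0.79, "dy": -0.2, "dz": -0.5, "grip": 0}])

```text
time: 54.28
eef_pos: [0.4419, -0.3058, 0.2478]
tool_rot: [0.0, 0.828, -0.561, -0.0]
contact_force: [-0.4, -0.3, -0.1]
gripper_width: 0.0466
```

Emit:
arm_command(rows=[{"rx": 0, "ry": 0, "rz": -0.44, "dx": -0.78, "dy": -0.24, "dz": 0, "grip": 0}, {"rx": 0, "ry": 0, "rz": -0.44, "dx": -0.76, "dy": -0.28, "dz": 0, "grip": 0}, {"rx": 0, "ry": 0, "rz": -0.44, "dx": -0.75, "dy": -0.32, "dz": 0, "grip": 0}, {"rx": 0, "ry": 0, "rz": -0.44, "dx": -0.73, "dy": -0.36, "dz": 0, "grip": 0}, {"rx": 0, "ry": 0, "rz": -0.44, "dx": -0.71, "dy": -0.39, "dz": 0, "grip": 0}])

```text
time: 54.7
eef_pos: [0.4339, -0.2045, 0.2473]
tool_rot: [0.0, 0.894, -0.447, -0.0]
contact_force: [0.2, 0.5, -0.0]
gripper_width: 0.0464
```

Emit:
arm_command(rows=[{"rx": 0, "ry": 0, "rz": -0.44, "dx": -0.69, "dy": -0.43, "dz": 0, "grip": 0}, {"rx": 0, "ry": 0, "rz": -0.44, "dx": -0.66, "dy": -0.47, "dz": 0, "grip": 0}, {"rx": 0, "ry": 0, "rz": -0.44, "dx": -0.64, "dy": -0.5, "dz": 0, "grip": 0}, {"rx": 0, "ry": 0, "rz": -0.44, "dx": -0.61, "dy": -0.53, "dz": 0, "grip": 0}, {"rx": 0, "ry": 0, "rz": -0.44, "dx": -0.58, "dy": -0.57, "dz": 0, "grip": 0}])

```text
time: 55.12
eef_pos: [0.4257, -0.1035, 0.2474]
tool_rot: [0.0, 0.945, -0.326, -0.0]
contact_force: [0.1, -0.3, -0.6]
gripper_width: 0.0465
```

Emit:
arm_command(rows=[{"rx": 0, "ry": 0, "rz": -0.44, "dx": -0.55, "dy": -0.6, "dz": 0, "grip": 0}, {"rx": 0, "ry": 0, "rz": -0.44, "dx": -0.52, "dy": -0.62, "dz": 0, "grip": 0}, {"rx": 0, "ry": 0, "rz": -0.44, "dx": -0.49, "dy": -0.65, "dz": 0, "grip": 0}, {"rx": 0, "ry": 0, "rz": -0.44, "dx": -0.45, "dy": -0.68, "dz": 0, "grip": 0}, {"rx": 0, "ry": 0, "rz": -0.44, "dx": -0.41, "dy": -0.7, "dz": 0, "grip": 0}])

```text
time: 55.53
eef_pos: [0.4177, -0.0021, 0.2474]
tool_rot: [0.0, 0.98, -0.199, -0.0]
contact_force: [-0.1, -0.9, -0.6]
gripper_width: 0.0465
```

Emit:
arm_command(rows=[{"rx": 0, "ry": 0, "rz": -0.44, "dx": -0.38, "dy": -0.72, "dz": 0, "grip": 0}, {"rx": 0, "ry": 0, "rz": -0.44, "dx": -0.34, "dy": -0.74, "dz": 0, "grip": 0}, {"rx": 0, "ry": 0, "rz": -0.44, "dx": -0.3, "dy": -0.75, "dz": 0, "grip": 0}, {"rx": 0, "ry": 0, "rz": -0.44, "dx": -0.26, "dy": -0.77, "dz": 0, "grip": 0}, {"rx": 0, "ry": 0, "rz": -0.44, "dx": -0.22, "dy": -0.78, "dz": 0, "grip": 0}])

```text
time: 55.95
eef_pos: [0.4092, 0.0991, 0.2474]
tool_rot: [0.0, 0.998, -0.068, -0.0]
contact_force: [-0.4, -0.6, 0.0]
gripper_width: 0.0463
```

```bash
python3 plan.py 0.5629 0.4031 0.15 7.45 15
```

```text
t 55.95 pos [0.4092 0.0991 0.2474] psi -7.78 zaxis [-0. -0. -1.] w 0.0463 F [-0.4 -0.6  0. ] q [ 0.13  0.08  1.92 -0.    1.14  0.26]
n 15 rz each -0.148 dz each 0.26
0 dx 0.3 dy -0.86
1 dx 0.31 dy -0.85
2 dx 0.33 dy -0.85
3 dx 0.34 dy -0.84
4 dx 0.36 dy -0.84
5 dx 0.37 dy -0.83
6 dx 0.39 dy -0.82
7 dx 0.4 dy -0.82
8 dx 0.41 dy -0.81
9 dx 0.43 dy -0.8
10 dx 0.44 dy -0.79
11 dx 0.46 dy -0.79
12 dx 0.47 dy -0.78
13 dx 0.48 dy -0.77
14 dx 0.5 dy -0.76
```

Emit:
arm_command(rows=[{"rx": 0, "ry": 0, "rz": -0.15, "dx": 0.3, "dy": -0.86, "dz": 0, "grip": 0}, {"rx": 0, "ry": 0, "rz": -0.15, "dx": 0.31, "dy": -0.85, "dz": 0, "grip": 0}, {"rx": 0, "ry": 0, "rz": -0.15, "dx": 0.33, "dy": -0.85, "dz": 0, "grip": 0}, {"rx": 0, "ry": 0, "rz": -0.15, "dx": 0.34, "dy": -0.84, "dz": 0, "grip": 0}, {"rx": 0, "ry": 0, "rz": -0.15, "dx": 0.36, "dy": -0.84, "dz": 0, "grip": 0}])

```text
time: 56.37
eef_pos: [0.4613, 0.2005, 0.2473]
tool_rot: [0.0, 1.0, -0.024, -0.0]
contact_force: [0.1, -0.4, 0.6]
gripper_width: 0.0466
```

Emit:
arm_command(rows=[{"rx": 0, "ry": 0, "rz": -0.15, "dx": 0.37, "dy": -0.83, "dz": 0.3, "grip": 0}, {"rx": 0, "ry": 0, "rz": -0.15, "dx": 0.39, "dy": -0.82, "dz": 0.3, "grip": 0}, {"rx": 0, "ry": 0, "rz": -0.15, "dx": 0.4, "dy": -0.82, "dz": 0.3, "grip": 0}, {"rx": 0, "ry": 0, "rz": -0.15, "dx": 0.41, "dy": -0.81, "dz": 0.3, "grip": 0}, {"rx": 0, "ry": 0, "rz": -0.15, "dx": 0.43, "dy": -0.8, "dz": 0.3, "grip": 0}])

```text
time: 56.78
eef_pos: [0.5125, 0.3019, 0.2092]
tool_rot: [0.0, 1.0, 0.021, -0.0]
contact_force: [-0.1, -0.9, -0.8]
gripper_width: 0.0464
```

Emit:
arm_command(rows=[{"rx": 0, "ry": 0, "rz": -0.15, "dx": 0.44, "dy": -0.79, "dz": 0.4, "grip": 0}, {"rx": 0, "ry": 0, "rz": -0.15, "dx": 0.46, "dy": -0.79, "dz": 0.4, "grip": 0}, {"rx": 0, "ry": 0, "rz": -0.15, "dx": 0.47, "dy": -0.78, "dz": 0.4, "grip": 0}, {"rx": 0, "ry": 0, "rz": -0.15, "dx": 0.48, "dy": -0.7, "dz": 0.4, "grip": 0}, {"rx": 0, "ry": 0, "rz": -0.15, "dx": 0.4, "dy": -0.6, "dz": 0.4, "grip": 0}])

```text
time: 57.2
eef_pos: [0.5617, 0.3976, 0.1588]
tool_rot: [0.0, 0.998, 0.066, -0.0]
contact_force: [-0.3, -0.3, -0.4]
gripper_width: 0.0463
```

```bash
python3 plan.py 0.5629 0.4031 0.03 7.45 6; python3 - <<'E'
from h import *
s=snap("scene"); crop(s,"s17",380,280,160,120,5)
E
```

```text
t 57.2 pos [0.5617 0.3976 0.1588] psi 7.61 zaxis [-0. -0. -1.] w 0.0463 F [-0.3 -0.3 -0.4] q [ 0.55  0.66  1.31 -0.    1.17  0.42]
n 6 rz each 0.004 dz each 0.859
dx 0.013 dy -0.035
```

```bash
python3 - <<'E'
from h import *
s=snap("scene")
f=lambda u,v:(380+(u+.5)/5-.5,280+(v+.5)/5-.5)
print(pt(s,*f(317,390),.026),pt(s,*f(566,435),.014))
print((proj(s,[.5629,.4031,.026])-[380,280])*5,(proj(s,[.5617,.3976,.1588])-[380,280])*5)
E
```

```text
[0.56338163 0.40116126 0.026     ] [0.54690905 0.52083544 0.014     ]
[[319.19317913 388.16497463]] [[382.59721501 267.72825579]]
```

Consistent. Descend.

Emit:
arm_command(rows=[{"rx": 0, "ry": 0, "rz": 0.02, "dx": 0.05, "dy": -0.1, "dz": 0.9, "grip": 0}, {"rx": 0, "ry": 0, "rz": 0, "dx": 0, "dy": 0, "dz": 0.9, "grip": 0}, {"rx": 0, "ry": 0, "rz": 0, "dx": 0, "dy": 0, "dz": 0.9, "grip": 0}, {"rx": 0, "ry": 0, "rz": 0, "dx": 0, "dy": 0, "dz": 0.9, "grip": 0}, {"rx": 0, "ry": 0, "rz": 0, "dx": 0, "dy": 0, "dz": 0.9, "grip": 0}])

```text
time: 57.72
eef_pos: [0.5621, 0.3986, 0.0468]
tool_rot: [0.0, 0.998, 0.064, 0.0]
contact_force: [0.1, -0.4, -0.1]
gripper_width: 0.0467
```

```bash
python3 plan.py 0.5629 0.4025 0.005 7.45 2
```

```text
t 57.72 pos [0.5621 0.3986 0.0468] psi 7.39 zaxis [ 0. -0. -1.] w 0.0467 F [ 0.1 -0.4 -0.1] q [ 0.55  0.79  1.37 -0.    0.98  0.42]
n 2 rz each -0.005 dz each 0.836
dx 0.027 dy -0.076
```

Emit:
arm_command(rows=[{"rx": 0, "ry": 0, "rz": 0, "dx": 0.04, "dy": -0.15, "dz": 0.8, "grip": 0}, {"rx": 0, "ry": 0, "rz": 0, "dx": 0, "dy": 0, "dz": 0.5, "grip": 0}, {"rx": 0, "ry": 0, "rz": 0, "dx": 0, "dy": 0, "dz": 0.2, "grip": 0}, {"rx": 0, "ry": 0, "rz": 0, "dx": 0, "dy": 0, "dz": 0, "grip": 0}, {"rx": 0, "ry": 0, "rz": 0, "dx": 0, "dy": 0, "dz": 0, "grip": 0}])

```text
time: 58.13
eef_pos: [0.5629, 0.4032, 0.011]
tool_rot: [-0.0, 0.998, 0.065, 0.0]
contact_force: [-0.3, 1.0, 0.0]
gripper_width: 0.0466
```

```bash
python3 plan.py 0.5629 0.4025 0.005 7.45 1
```

```text
t 58.13 pos [0.5629 0.4032 0.011 ] psi 7.45 zaxis [ 0.001  0.001 -1.   ] w 0.0466 F [-0.3  1.   0. ] q [ 0.55  0.84  1.37 -0.    0.93  0.42]
n 1 rz each -0.0 dz each 0.239
dx -0.005 dy 0.027
```

Emit:
arm_command(rows=[{"rx": 0, "ry": 0, "rz": 0, "dx": 0, "dy": 0.02, "dz": 0.12, "grip": 0}, {"rx": 0, "ry": 0, "rz": 0, "dx": 0, "dy": 0, "dz": 0.1, "grip": 1}, {"rx": 0, "ry": 0, "rz": 0, "dx": 0, "dy": 0, "dz": 0, "grip": 1}, {"rx": 0, "ry": 0, "rz": 0, "dx": 0, "dy": 0, "dz": 0, "grip": 1}, {"rx": 0, "ry": 0, "rz": 0, "dx": 0, "dy": 0, "dz": 0, "grip": 1}], force=40)

```text
time: 58.55
eef_pos: [0.5626, 0.4028, 0.0048]
tool_rot: [-0.0, 0.998, 0.065, 0.0]
contact_force: [-1.0, -0.5, -0.1]
gripper_width: 0.0245
```

Emit:
arm_command(rows=[{"rx": 0, "ry": 0, "rz": 0, "dx": 0, "dy": 0, "dz": 0, "grip": 1}, {"rx": 0, "ry": 0, "rz": 0, "dx": 0, "dy": 0, "dz": 0, "grip": 1}, {"rx": 0, "ry": 0, "rz": 0, "dx": 0, "dy": 0, "dz": 0, "grip": 1}, {"rx": 0, "ry": 0, "rz": 0, "dx": 0, "dy": 0, "dz": 0, "grip": 1}, {"rx": 0, "ry": 0, "rz": 0, "dx": 0, "dy": 0, "dz": 0, "grip": 1}])

```text
time: 58.97
eef_pos: [0.5626, 0.4028, 0.0047]
tool_rot: [-0.0, 0.998, 0.065, 0.0]
contact_force: [-0.1, -0.8, 3.7]
gripper_width: 0.0214
```

Emit:
arm_command(rows=[{"rx": 0, "ry": 0, "rz": 0, "dx": 0, "dy": 0, "dz": -0.4, "grip": 1}, {"rx": 0, "ry": 0, "rz": 0, "dx": 0, "dy": 0, "dz": -0.9, "grip": 1}, {"rx": 0, "ry": 0, "rz": 0, "dx": 0, "dy": 0, "dz": -0.9, "grip": 1}, {"rx": 0, "ry": 0, "rz": 0, "dx": 0, "dy": 0, "dz": -0.9, "grip": 1}, {"rx": 0, "ry": 0, "rz": 0, "dx": 0, "dy": 0, "dz": -0.7, "grip": 1}])

```text
time: 59.38
eef_pos: [0.5626, 0.4029, 0.1017]
tool_rot: [-0.0, 0.998, 0.065, 0.0]
contact_force: [0.5, -0.3, -1.4]
gripper_width: 0.0218
```

```bash
python3 plan.py 0.373 0.0627 0.1 -91.8 20
```

```text
t 59.38 pos [0.5626 0.4029 0.1017] psi 7.48 zaxis [ 0.001  0.001 -1.   ] w 0.0218 F [ 0.5 -0.3 -1.4] q [ 0.55  0.73  1.34 -0.    1.08  0.42]
n 20 rz each 0.722 dz each 0.003
0 dx -0.46 dy 0.63
1 dx -0.41 dy 0.66
2 dx -0.35 dy 0.7
3 dx -0.29 dy 0.72
4 dx -0.22 dy 0.75
5 dx -0.16 dy 0.76
6 dx -0.09 dy 0.77
7 dx -0.03 dy 0.78
8 dx 0.04 dy 0.78
9 dx 0.11 dy 0.77
10 dx 0.18 dy 0.76
11 dx 0.24 dy 0.74
12 dx 0.3 dy 0.72
13 dx 0.36 dy 0.69
14 dx 0.42 dy 0.65
15 dx 0.48 dy 0.62
16 dx 0.53 dy 0.57
17 dx 0.58 dy 0.52
18 dx 0.62 dy 0.47
19 dx 0.66 dy 0.42
```

Emit:
arm_command(rows=[{"rx": 0, "ry": 0, "rz": 0.72, "dx": -0.46, "dy": 0.63, "dz": 0, "grip": 1}, {"rx": 0, "ry": 0, "rz": 0.72, "dx": -0.41, "dy": 0.66, "dz": 0, "grip": 1}, {"rx": 0, "ry": 0, "rz": 0.72, "dx": -0.35, "dy": 0.7, "dz": 0, "grip": 1}, {"rx": 0, "ry": 0, "rz": 0.72, "dx": -0.29, "dy": 0.72, "dz": 0, "grip": 1}, {"rx": 0, "ry": 0, "rz": 0.72, "dx": -0.22, "dy": 0.75, "dz": 0, "grip": 1}])

```text
time: 59.8
eef_pos: [0.5145, 0.3167, 0.0999]
tool_rot: [0.0, 0.988, -0.152, -0.0]
contact_force: [1.1, 0.4, -2.4]
gripper_width: 0.0216
```

Emit:
arm_command(rows=[{"rx": 0, "ry": 0, "rz": 0.72, "dx": -0.16, "dy": 0.76, "dz": 0, "grip": 1}, {"rx": 0, "ry": 0, "rz": 0.72, "dx": -0.09, "dy": 0.77, "dz": 0, "grip": 1}, {"rx": 0, "ry": 0, "rz": 0.72, "dx": -0.03, "dy": 0.78, "dz": 0, "grip": 1}, {"rx": 0, "ry": 0, "rz": 0.72, "dx": 0.04, "dy": 0.78, "dz": 0, "grip": 1}, {"rx": 0, "ry": 0, "rz": 0.72, "dx": 0.11, "dy": 0.77, "dz": 0, "grip": 1}])

```text
time: 60.22
eef_pos: [0.4672, 0.2317, 0.0999]
tool_rot: [0.0, 0.933, -0.361, -0.0]
contact_force: [0.9, 0.6, -1.0]
gripper_width: 0.0217
```

Emit:
arm_command(rows=[{"rx": 0, "ry": 0, "rz": 0.72, "dx": 0.18, "dy": 0.76, "dz": 0, "grip": 1}, {"rx": 0, "ry": 0, "rz": 0.72, "dx": 0.24, "dy": 0.74, "dz": 0, "grip": 1}, {"rx": 0, "ry": 0, "rz": 0.72, "dx": 0.3, "dy": 0.72, "dz": 0, "grip": 1}, {"rx": 0, "ry": 0, "rz": 0.72, "dx": 0.36, "dy": 0.69, "dz": 0, "grip": 1}, {"rx": 0, "ry": 0, "rz": 0.72, "dx": 0.42, "dy": 0.65, "dz": 0, "grip": 1}])

```text
time: 60.63
eef_pos: [0.42, 0.1467, 0.0999]
tool_rot: [0.0, 0.834, -0.552, -0.0]
contact_force: [0.1, 0.5, -1.4]
gripper_width: 0.0218
```

Emit:
arm_command(rows=[{"rx": 0, "ry": 0, "rz": 0.72, "dx": 0.48, "dy": 0.62, "dz": 0, "grip": 1}, {"rx": 0, "ry": 0, "rz": 0.72, "dx": 0.53, "dy": 0.57, "dz": 0, "grip": 1}, {"rx": 0, "ry": 0, "rz": 0.72, "dx": 0.58, "dy": 0.52, "dz": 0, "grip": 1}, {"rx": 0, "ry": 0, "rz": 0.72, "dx": 0.62, "dy": 0.47, "dz": 0, "grip": 1}, {"rx": 0, "ry": 0, "rz": 0.72, "dx": 0.6, "dy": 0.42, "dz": 0, "grip": 1}])

```text
time: 61.05
eef_pos: [0.3729, 0.0628, 0.0999]
tool_rot: [0.0, -0.696, 0.718, -0.0]
contact_force: [-0.7, -0.3, -0.9]
gripper_width: 0.0217
```

Emit:
arm_command(rows=[{"rx": 0, "ry": 0, "rz": 0, "dx": 0, "dy": 0, "dz": 0.3, "grip": 1}, {"rx": 0, "ry": 0, "rz": 0, "dx": 0, "dy": 0, "dz": 0.3, "grip": 1}, {"rx": 0, "ry": 0, "rz": 0, "dx": 0, "dy": 0, "dz": 0.3, "grip": 1}, {"rx": 0, "ry": 0, "rz": 0, "dx": 0, "dy": 0, "dz": 0, "grip": 1}, {"rx": 0, "ry": 0, "rz": 0, "dx": 0, "dy": 0, "dz": 0, "grip": 1}])

```text
time: 61.47
eef_pos: [0.3734, 0.064, 0.0765]
tool_rot: [-0.0, -0.698, 0.716, 0.0]
contact_force: [0.2, 0.1, -1.1]
gripper_width: 0.022
```

```bash
python3 plan.py 0.373 0.0627 0.076 -91.8; python3 - <<'E'
from h import *
s=snap("top"); crop(s,"t18",260,160,160,120,5)
E
```

```text
t 61.47 pos [0.3734 0.064  0.0765] psi -91.45 zaxis [-0.001 -0.    -1.   ] w 0.022 F [ 0.2  0.1 -1.1] q [0.05 0.29 2.19 0.   0.66 1.64]
n 2 rz each 0.025 dz each 0.01
0 dx 0.03 dy 0.01
1 dx 0.03 dy 0.01
```

Eye disc at crop (324,336), i.e. top px ≈ (324.5,226.8).

```bash
python3 eye.py $(python3 -c "print(260+324.5/5-.5,160+336.5/5-.5)") .0047
```

```text
[0.37371026 0.06389932 0.07696643] [0.49449145 0.06174575 0.08626643] L 0.12080039152497876 yaw -1.0214915893120915 eye in press -0.10885039577241441 0.0028546503168938625
TCP goal [0.48245829 0.05926493] turn psi by -0.7645084106879085
```

Emit:
arm_command(rows=[{"rx": 0, "ry": 0, "rz": 0.11, "dx": 0.05, "dy": 0, "dz": 0, "grip": 1}, {"rx": 0, "ry": 0, "rz": 0, "dx": 0, "dy": -0.5, "dz": 0, "grip": 1}, {"rx": 0, "ry": 0, "rz": 0, "dx": 0, "dy": -0.7, "dz": 0, "grip": 1}, {"rx": 0, "ry": 0, "rz": 0, "dx": 0, "dy": -0.7, "dz": 0, "grip": 1}, {"rx": 0, "ry": 0, "rz": 0, "dx": 0, "dy": -0.7, "dz": 0, "grip": 1}])

```text
time: 61.98
eef_pos: [0.4394, 0.0597, 0.0772]
tool_rot: [0.0, -0.693, 0.721, -0.0]
contact_force: [0.1, 0.4, -1.2]
gripper_width: 0.0216
```

```bash
python3 plan.py 0.4825 0.0593 0.076 -92.2 2; python3 - <<'E'
from h import *
s=snap("top"); crop(s,"t19",260,160,160,120,5)
E
```

```text
t 61.98 pos [0.4394 0.0597 0.0772] psi -92.31 zaxis [ 0.001  0.    -1.   ] w 0.0216 F [ 0.1  0.4 -1.2] q [0.03 0.38 2.04 0.   0.72 1.64]
n 2 rz each -0.008 dz each 0.025
dx -0.026 dy -0.862
```

```bash
python3 eye.py $(python3 -c "print(260+334.5/5-.5,160+213.5/5-.5)") .0047; python3 plan.py 0.4825 0.0593 0.076 -92.2 2
```

```text
[0.44084898 0.05964708 0.07738548] [0.55975409 0.05643505 0.08668548] L 0.11894847954970293 yaw -1.547376166111568 eye in press -0.04345394910092452 -0.0004194587792837177
TCP goal [0.4843093  0.05920721] turn psi by -0.2386238338884321
t 62.08 pos [0.4408 0.0596 0.0774] psi -92.32 zaxis [ 0.003  0.    -1.   ] w 0.0216 F [ 0.9 -0.8 -2.3] q [0.03 0.38 2.03 0.   0.72 1.64]
n 2 rz each -0.009 dz each 0.028
dx -0.027 dy -0.833
```

Emit:
arm_command(rows=[{"rx": 0, "ry": 0, "rz": 0, "dx": -0.03, "dy": -0.6, "dz": 0.04, "grip": 1}, {"rx": 0, "ry": 0, "rz": 0, "dx": 0, "dy": -0.7, "dz": 0, "grip": 1}, {"rx": 0, "ry": 0, "rz": 0, "dx": 0, "dy": -0.35, "dz": 0, "grip": 1}, {"rx": 0, "ry": 0, "rz": 0, "dx": 0, "dy": 0, "dz": 0, "grip": 1}, {"rx": 0, "ry": 0, "rz": 0, "dx": 0, "dy": 0, "dz": 0, "grip": 1}])

```text
time: 62.5
eef_pos: [0.4789, 0.0588, 0.0758]
tool_rot: [-0.0, -0.693, 0.721, 0.0]
contact_force: [-0.4, -0.2, -1.6]
gripper_width: 0.0216
```

```bash
python3 plan.py 0.4837 0.0592 0.0605 -92.3 1
```

```text
t 62.5 pos [0.4789 0.0588 0.0758] psi -92.3 zaxis [-0.001 -0.    -1.   ] w 0.0216 F [-0.4 -0.2 -1.6] q [0.03 0.44 1.94 0.   0.76 1.64]
n 1 rz each 0.0 dz each 0.611
dx -0.023 dy -0.192
```

Emit:
arm_command(rows=[{"rx": 0, "ry": 0, "rz": 0, "dx": -0.02, "dy": -0.18, "dz": 0, "grip": 1}, {"rx": 0, "ry": 0, "rz": 0, "dx": 0, "dy": 0, "dz": 0, "grip": 1}, {"rx": 0, "ry": 0, "rz": 0, "dx": 0, "dy": 0, "dz": 0.15, "grip": 1}, {"rx": 0, "ry": 0, "rz": 0, "dx": 0, "dy": 0, "dz": 0.1, "grip": 1}, {"rx": 0, "ry": 0, "rz": 0, "dx": 0, "dy": 0, "dz": 0, "grip": 1}])

```text
time: 62.92
eef_pos: [0.4835, 0.0591, 0.0691]
tool_rot: [-0.0, -0.693, 0.721, 0.0]
contact_force: [-1.6, -0.6, -1.2]
gripper_width: 0.0219
```

```bash
python3 plan.py 0.4837 0.0592 0.0605 -92.3 1
```

```text
t 62.92 pos [0.4835 0.0591 0.0691] psi -92.29 zaxis [-0.001  0.    -1.   ] w 0.0219 F [-1.6 -0.6 -1.2] q [0.03 0.46 1.93 0.   0.75 1.64]
n 1 rz each 0.001 dz each 0.345
dx -0.003 dy -0.006
```

Emit:
arm_command(rows=[{"rx": 0, "ry": 0, "rz": 0, "dx": 0, "dy": 0, "dz": 0.15, "grip": 1}, {"rx": 0, "ry": 0, "rz": 0, "dx": 0, "dy": 0, "dz": 0.12, "grip": 1}, {"rx": 0, "ry": 0, "rz": 0, "dx": 0, "dy": 0, "dz": 0, "grip": 1}, {"rx": 0, "ry": 0, "rz": 0, "dx": 0, "dy": 0, "dz": 0, "grip": 1}, {"rx": 0, "ry": 0, "rz": 0, "dx": 0, "dy": 0, "dz": 0, "grip": 1}])

```text
time: 63.33
eef_pos: [0.4842, 0.0591, 0.063]
tool_rot: [-0.0, -0.693, 0.721, 0.0]
contact_force: [-0.4, -0.9, -1.0]
gripper_width: 0.0216
```

```bash
python3 plan.py 0.4837 0.0592 0.0605 -92.3 1
```

```text
t 63.33 pos [0.4842 0.0591 0.063 ] psi -92.29 zaxis [-0.  0. -1.] w 0.0216 F [-0.4 -0.9 -1. ] q [0.03 0.47 1.93 0.   0.74 1.64]
n 1 rz each 0.001 dz each 0.098
dx -0.003 dy 0.019
```

Emit:
arm_command(rows=[{"rx": 0, "ry": 0, "rz": 0, "dx": 0, "dy": 0, "dz": 0.08, "grip": 1}, {"rx": 0, "ry": 0, "rz": 0, "dx": 0, "dy": 0, "dz": 0, "grip": 1}, {"rx": 0, "ry": 0, "rz": 0, "dx": 0, "dy": 0, "dz": 0, "grip": -0.2}, {"rx": 0, "ry": 0, "rz": 0, "dx": 0, "dy": 0, "dz": 0, "grip": -0.2}, {"rx": 0, "ry": 0, "rz": 0, "dx": 0, "dy": 0, "dz": 0, "grip": -0.2}])

```text
time: 63.75
eef_pos: [0.4843, 0.0591, 0.0611]
tool_rot: [0.0, -0.693, 0.721, -0.0]
contact_force: [0.0, 0.1, -0.3]
gripper_width: 0.0372
```

Emit:
arm_command(rows=[{"rx": 0, "ry": 0, "rz": 0, "dx": 0, "dy": 0, "dz": 0, "grip": -0.2}, {"rx": 0, "ry": 0, "rz": 0, "dx": 0, "dy": 0, "dz": -0.5, "grip": -0.2}, {"rx": 0, "ry": 0, "rz": 0, "dx": 0, "dy": 0, "dz": -1, "grip": -0.4}, {"rx": 0, "ry": 0, "rz": 0, "dx": 0, "dy": 0, "dz": -1, "grip": -0.4}, {"rx": 0, "ry": 0, "rz": 0, "dx": 0, "dy": 0, "dz": -1, "grip": -0.4}])

```text
time: 64.17
eef_pos: [0.4839, 0.0591, 0.1495]
tool_rot: [-0.0, -0.693, 0.721, 0.0]
contact_force: [-0.0, -0.1, 0.5]
gripper_width: 0.0645
```

Emit:
arm_command(rows=[{"rx": 0, "ry": 0, "rz": 0, "dx": 0, "dy": 0, "dz": -1, "grip": -0.4}, {"rx": 0, "ry": 0, "rz": -0.5, "dx": 0, "dy": 0, "dz": -1, "grip": -0.4}, {"rx": 0, "ry": 0, "rz": -0.9, "dx": 0, "dy": 0, "dz": -1, "grip": -0.4}, {"rx": 0, "ry": 0, "rz": -0.9, "dx": 0, "dy": 0, "dz": -1, "grip": -0.4}, {"rx": 0, "ry": 0, "rz": -0.9, "dx": 0, "dy": 0, "dz": -1, "grip": -0.4}])

```text
time: 64.58
eef_pos: [0.4839, 0.0591, 0.2749]
tool_rot: [-0.0, 0.819, -0.573, 0.0]
contact_force: [0.2, -0.4, -0.6]
gripper_width: 0.0651
```

```bash
python3 plan.py 0.6995 -0.0195 0.38 -1.8 14;python3 - <<'E'
from h import *
s=snap("scene"); crop(s,"s20",250,230,160,120,5)
E
```

```text
t 64.58 pos [0.4839 0.0591 0.2749] psi -69.99 zaxis [ 0.  0. -1.] w 0.0651 F [ 0.2 -0.4 -0.6] q [0.03 0.18 1.74 0.   1.23 1.25]
n 14 rz each -0.708 dz each -0.3
0 dx 0.42 dy -0.5
1 dx 0.46 dy -0.46
2 dx 0.5 dy -0.42
3 dx 0.53 dy -0.38
4 dx 0.57 dy -0.33
5 dx 0.59 dy -0.28
6 dx 0.61 dy -0.23
7 dx 0.63 dy -0.18
8 dx 0.64 dy -0.12
9 dx 0.65 dy -0.07
10 dx 0.66 dy -0.01
11 dx 0.65 dy 0.04
12 dx 0.65 dy 0.1
13 dx 0.64 dy 0.15
```

Seated. To the lever again.

Emit:
arm_command(rows=[{"rx": 0, "ry": 0, "rz": -0.71, "dx": 0.42, "dy": -0.5, "dz": -0.8, "grip": -0.4}, {"rx": 0, "ry": 0, "rz": -0.71, "dx": 0.46, "dy": -0.46, "dz": -0.8, "grip": -0.4}, {"rx": 0, "ry": 0, "rz": -0.71, "dx": 0.5, "dy": -0.42, "dz": -0.8, "grip": -0.4}, {"rx": 0, "ry": 0, "rz": -0.71, "dx": 0.53, "dy": -0.38, "dz": -0.8, "grip": -0.4}, {"rx": 0, "ry": 0, "rz": -0.71, "dx": 0.57, "dy": -0.33, "dz": -0.8, "grip": -0.4}])

```text
time: 65.05
eef_pos: [0.5613, 0.0304, 0.3744]
tool_rot: [-0.0, 0.922, -0.388, 0.0]
contact_force: [0.3, 0.4, 0.6]
gripper_width: 0.0649
```

Emit:
arm_command(rows=[{"rx": 0, "ry": 0, "rz": -0.71, "dx": 0.59, "dy": -0.28, "dz": -0.1, "grip": -0.4}, {"rx": 0, "ry": 0, "rz": -0.71, "dx": 0.61, "dy": -0.23, "dz": 0, "grip": -0.4}, {"rx": 0, "ry": 0, "rz": -0.71, "dx": 0.63, "dy": -0.18, "dz": 0, "grip": -0.4}, {"rx": 0, "ry": 0, "rz": -0.71, "dx": 0.64, "dy": -0.12, "dz": 0, "grip": -0.4}, {"rx": 0, "ry": 0, "rz": -0.71, "dx": 0.65, "dy": -0.07, "dz": 0, "grip": -0.4}])

```text
time: 65.47
eef_pos: [0.638, 0.0019, 0.3757]
tool_rot: [0.0, 0.983, -0.185, -0.0]
contact_force: [0.1, 0.0, 0.4]
gripper_width: 0.0655
```

Emit:
arm_command(rows=[{"rx": 0, "ry": 0, "rz": -0.71, "dx": 0.66, "dy": -0.01, "dz": 0, "grip": -0.4}, {"rx": 0, "ry": 0, "rz": -0.71, "dx": 0.65, "dy": 0.04, "dz": 0, "grip": -0.4}, {"rx": 0, "ry": 0, "rz": -0.71, "dx": 0.65, "dy": 0.1, "dz": 0, "grip": -0.4}, {"rx": 0, "ry": 0, "rz": -0.71, "dx": 0.6, "dy": 0.13, "dz": 0, "grip": -0.4}, {"rx": 0, "ry": 0, "rz": 0, "dx": 0, "dy": 0, "dz": 0, "grip": -0.4}])

```text
time: 65.88
eef_pos: [0.6992, -0.0208, 0.3744]
tool_rot: [0.0, 1.0, -0.016, -0.001]
contact_force: [-0.2, -0.2, -0.6]
gripper_width: 0.0651
```

```bash
python3 plan.py 0.6995 -0.0195 0.307 -1.8 4
```

```text
t 65.88 pos [ 0.6992 -0.0208  0.3744] psi -1.81 zaxis [-0.001 -0.    -1.   ] w 0.0651 F [-0.2 -0.2 -0.6] q [-0.1   0.56  0.96 -0.    1.62 -0.06]
n 4 rz each -0.0 dz each 0.674
dx 0.002 dy -0.013
```

Emit:
arm_command(rows=[{"rx": 0, "ry": 0, "rz": 0, "dx": 0.02, "dy": -0.05, "dz": 0.7, "grip": -0.4}, {"rx": 0, "ry": 0, "rz": 0, "dx": 0, "dy": 0, "dz": 0.7, "grip": -0.4}, {"rx": 0, "ry": 0, "rz": 0, "dx": 0, "dy": 0, "dz": 0.7, "grip": -0.4}, {"rx": 0, "ry": 0, "rz": 0, "dx": 0, "dy": 0, "dz": 0.6, "grip": -0.4}, {"rx": 0, "ry": 0, "rz": 0, "dx": 0, "dy": 0, "dz": 0, "grip": 0}], force=30)

```text
time: 66.3
eef_pos: [0.6969, -0.0183, 0.3051]
tool_rot: [-0.0, 1.0, -0.018, -0.003]
contact_force: [-0.7, -0.6, -0.2]
gripper_width: 0.0618
```

Emit:
arm_command(rows=[{"rx": 0, "ry": 0, "rz": 0, "dx": 0, "dy": 0, "dz": 0, "grip": 1}, {"rx": 0, "ry": 0, "rz": 0, "dx": 0, "dy": 0, "dz": 0, "grip": 1}, {"rx": 0, "ry": 0, "rz": 0, "dx": 0, "dy": 0, "dz": 0, "grip": 1}, {"rx": 0, "ry": 0, "rz": 0, "dx": 0, "dy": 0, "dz": 0, "grip": 1}, {"rx": 0, "ry": 0, "rz": 0, "dx": 0, "dy": 0, "dz": 0, "grip": 1}])

```text
time: 66.72
eef_pos: [0.6992, -0.0187, 0.3097]
tool_rot: [0.0, 1.0, -0.017, 0.002]
contact_force: [4.3, 0.4, 3.2]
gripper_width: 0.0328
```

```bash
python3 lever.py 0 1.134 0 .008
```

```text
t 66.72 meas press x,z [0.0983 0.3097] y -0.0712 tilt 0.2 w 0.0328 F [4.3 0.4 3.2]
model th0 [0.0986 0.3111] 0.0
est lever -0.001 rad 0.1785
model th1 [-0.0846  0.2717] 45.0
```

Same state as last time, so I'll repeat the same stroke.

Emit:
arm_command(rows=[{"rx": 0, "ry": 0.26, "rz": 0, "dx": -0.31, "dy": 0, "dz": -0.1, "grip": 1}, {"rx": 0, "ry": 0.26, "rz": 0, "dx": -0.31, "dy": 0, "dz": -0.1, "grip": 1}, {"rx": 0, "ry": 0.26, "rz": 0, "dx": -0.31, "dy": 0, "dz": -0.1, "grip": 1}, {"rx": 0, "ry": 0.26, "rz": 0, "dx": -0.31, "dy": 0, "dz": -0.09, "grip": 1}, {"rx": 0, "ry": 0.26, "rz": 0, "dx": -0.31, "dy": 0, "dz": -0.08, "grip": 1}])

```text
time: 67.13
eef_pos: [0.6605, -0.0175, 0.3195]
tool_rot: [0.001, 0.997, -0.017, 0.082]
contact_force: [9.1, -0.9, 0.7]
gripper_width: 0.0327
```

Emit:
arm_command(rows=[{"rx": 0, "ry": 0.26, "rz": 0, "dx": -0.31, "dy": 0, "dz": -0.08, "grip": 1}, {"rx": 0, "ry": 0.26, "rz": 0, "dx": -0.31, "dy": 0, "dz": -0.07, "grip": 1}, {"rx": 0, "ry": 0.26, "rz": 0, "dx": -0.31, "dy": 0, "dz": -0.07, "grip": 1}, {"rx": 0, "ry": 0.26, "rz": 0, "dx": -0.31, "dy": 0, "dz": -0.06, "grip": 1}, {"rx": 0, "ry": 0.26, "rz": 0, "dx": -0.31, "dy": 0, "dz": -0.06, "grip": 1}])

```text
time: 67.55
eef_pos: [0.6216, -0.0163, 0.3209]
tool_rot: [0.003, 0.987, -0.017, 0.161]
contact_force: [6.9, -0.6, 9.8]
gripper_width: 0.0325
```

Emit:
arm_command(rows=[{"rx": 0, "ry": 0.26, "rz": 0, "dx": -0.31, "dy": 0, "dz": -0.04, "grip": 1}, {"rx": 0, "ry": 0.26, "rz": 0, "dx": -0.31, "dy": 0, "dz": -0.04, "grip": 1}, {"rx": 0, "ry": 0.26, "rz": 0, "dx": -0.31, "dy": 0, "dz": -0.04, "grip": 1}, {"rx": 0, "ry": 0.26, "rz": 0, "dx": -0.31, "dy": 0, "dz": -0.04, "grip": 1}, {"rx": 0, "ry": 0.26, "rz": 0, "dx": -0.31, "dy": 0, "dz": -0.04, "grip": 1}])

```text
time: 67.97
eef_pos: [0.5846, -0.0151, 0.3132]
tool_rot: [0.005, 0.971, -0.017, 0.239]
contact_force: [7.2, 0.3, 13.9]
gripper_width: 0.0329
```

```bash
python3 lever.py 0.6804 1.134 0 .0095
```

```text
t 67.97 meas press x,z [-0.0163  0.3132] y -0.0711 tilt 27.6 w 0.0329 F [ 7.2  0.3 13.9]
model th0 [-0.0172  0.3117] 27.0
est lever 0.674 rad 0.1811
model th1 [-0.0835  0.2706] 45.0
```

Emit:
arm_command(rows=[{"rx": 0, "ry": 0.26, "rz": 0, "dx": -0.31, "dy": 0, "dz": -0.04, "grip": 1}, {"rx": 0, "ry": 0.26, "rz": 0, "dx": -0.31, "dy": 0, "dz": -0.04, "grip": 1}, {"rx": 0, "ry": 0.26, "rz": 0, "dx": -0.31, "dy": 0, "dz": -0.03, "grip": 1}, {"rx": 0, "ry": 0.26, "rz": 0, "dx": -0.31, "dy": 0, "dz": -0.03, "grip": 1}, {"rx": 0, "ry": 0.26, "rz": 0, "dx": -0.31, "dy": 0, "dz": -0.03, "grip": 1}])

```text
time: 68.38
eef_pos: [0.5503, -0.014, 0.2982]
tool_rot: [0.006, 0.949, -0.017, 0.315]
contact_force: [18.0, 4.0, 7.9]
gripper_width: 0.0329
```

```bash
python3 lever.py 0.9072 1.134 0 .0095
```

```text
t 68.38 meas press x,z [-0.0507  0.2982] y -0.0711 tilt 36.7 w 0.0329 F [18.   4.   7.9]
model th0 [-0.0527  0.295 ] 36.0
est lever 0.889 rad 0.1817
model th1 [-0.0835  0.2706] 45.0
```

Emit:
arm_command(rows=[{"rx": 0, "ry": 0.24, "rz": 0, "dx": -0.31, "dy": 0, "dz": -0.02, "grip": 1}, {"rx": 0, "ry": 0.24, "rz": 0, "dx": -0.31, "dy": 0, "dz": -0.02, "grip": 1}, {"rx": 0, "ry": 0.24, "rz": 0, "dx": -0.31, "dy": 0, "dz": -0.01, "grip": 1}, {"rx": 0, "ry": 0.24, "rz": 0, "dx": -0.31, "dy": 0, "dz": 0, "grip": 1}, {"rx": 0, "ry": 0.24, "rz": 0, "dx": -0.31, "dy": 0, "dz": 0, "grip": 1}])

```text
time: 68.8
eef_pos: [0.5203, -0.0134, 0.2767]
tool_rot: [0.008, 0.923, -0.016, 0.384]
contact_force: [8.2, 17.6, 25.7]
gripper_width: 0.0326
```

Emit:
arm_command(rows=[{"rx": 0, "ry": 0.05, "rz": 0, "dx": -0.2, "dy": 0.03, "dz": 0, "grip": 1}, {"rx": 0, "ry": 0.05, "rz": 0, "dx": -0.15, "dy": 0.03, "dz": -0.02, "grip": 1}, {"rx": 0, "ry": 0, "rz": 0, "dx": -0.1, "dy": 0, "dz": -0.02, "grip": 1}, {"rx": 0, "ry": 0, "rz": 0, "dx": -0.1, "dy": 0, "dz": 0, "grip": 1}, {"rx": 0, "ry": 0, "rz": 0, "dx": 0, "dy": 0, "dz": 0, "grip": 1}])

```text
time: 69.22
eef_pos: [0.5152, -0.0163, 0.2727]
tool_rot: [0.01, 0.919, -0.017, 0.394]
contact_force: [57.7, 7.4, 15.8]
gripper_width: 0.0331
```

```bash
python3 lever.py 1.134 0 0 .0095; python3 - <<'E'
from h import *
s=snap("scene"); crop(s,"s21",220,230,160,120,5)
E
```

```text
t 69.22 meas press x,z [-0.0857  0.2727] y -0.0745 tilt 46.4 w 0.0331 F [57.7  7.4 15.8]
model th0 [-0.0835  0.2706] 45.0
est lever 1.136 rad 0.183
model th1 [0.0986 0.3096] 0.0
```

At the stop. Ease back.

Emit:
arm_command(rows=[{"rx": 0, "ry": -0.26, "rz": 0, "dx": 0.33, "dy": 0, "dz": -0.02, "grip": 1}, {"rx": 0, "ry": -0.26, "rz": 0, "dx": 0.33, "dy": 0, "dz": -0.02, "grip": 1}, {"rx": 0, "ry": -0.26, "rz": 0, "dx": 0.33, "dy": 0, "dz": 0, "grip": 1}, {"rx": 0, "ry": -0.26, "rz": 0, "dx": 0.33, "dy": 0, "dz": 0, "grip": 1}, {"rx": 0, "ry": -0.26, "rz": 0, "dx": 0.33, "dy": 0, "dz": 0.01, "grip": 1}])

```text
time: 69.68
eef_pos: [0.5372, -0.0163, 0.2913]
tool_rot: [0.007, 0.951, -0.017, 0.31]
contact_force: [-2.7, -13.4, 11.0]
gripper_width: 0.0324
```

Emit:
arm_command(rows=[{"rx": 0, "ry": -0.24, "rz": 0, "dx": 0.33, "dy": 0.03, "dz": 0.02, "grip": 1}, {"rx": 0, "ry": -0.24, "rz": 0, "dx": 0.33, "dy": 0.03, "dz": 0.02, "grip": 1}, {"rx": 0, "ry": -0.24, "rz": 0, "dx": 0.33, "dy": 0, "dz": 0.03, "grip": 1}, {"rx": 0, "ry": -0.24, "rz": 0, "dx": 0.33, "dy": 0, "dz": 0.03, "grip": 1}, {"rx": 0, "ry": -0.24, "rz": 0, "dx": 0.33, "dy": 0, "dz": 0.03, "grip": 1}])

```text
time: 70.1
eef_pos: [0.5731, -0.0177, 0.3098]
tool_rot: [0.004, 0.971, -0.017, 0.239]
contact_force: [-1.4, -1.2, 8.7]
gripper_width: 0.0325
```

Emit:
arm_command(rows=[{"rx": 0, "ry": -0.24, "rz": 0, "dx": 0.32, "dy": 0, "dz": 0.04, "grip": 1}, {"rx": 0, "ry": -0.24, "rz": 0, "dx": 0.32, "dy": 0, "dz": 0.05, "grip": 1}, {"rx": 0, "ry": -0.24, "rz": 0, "dx": 0.32, "dy": 0, "dz": 0.05, "grip": 1}, {"rx": 0, "ry": -0.24, "rz": 0, "dx": 0.32, "dy": 0, "dz": 0.05, "grip": 1}, {"rx": 0, "ry": -0.24, "rz": 0, "dx": 0.32, "dy": 0, "dz": 0.06, "grip": 1}])

```text
time: 70.52
eef_pos: [0.6116, -0.019, 0.3193]
tool_rot: [0.003, 0.986, -0.017, 0.168]
contact_force: [1.1, -1.5, 2.5]
gripper_width: 0.0325
```

```bash
python3 lever.py 0.5 0 0 .0095
```

```text
t 70.52 meas press x,z [0.0107 0.3193] y -0.0742 tilt 19.3 w 0.0325 F [ 1.1 -1.5  2.5]
model th0 [0.0132 0.319 ] 19.8
est lever 0.513 rad 0.1807
model th1 [0.0986 0.3096] 0.0
```

Emit:
arm_command(rows=[{"rx": 0, "ry": -0.26, "rz": 0, "dx": 0.32, "dy": 0, "dz": 0.07, "grip": 1}, {"rx": 0, "ry": -0.26, "rz": 0, "dx": 0.32, "dy": 0, "dz": 0.07, "grip": 1}, {"rx": 0, "ry": -0.26, "rz": 0, "dx": 0.32, "dy": 0, "dz": 0.08, "grip": 1}, {"rx": 0, "ry": -0.26, "rz": 0, "dx": 0.32, "dy": 0, "dz": 0.08, "grip": 1}, {"rx": 0, "ry": -0.26, "rz": 0, "dx": 0.32, "dy": 0, "dz": 0.09, "grip": 1}])

```text
time: 70.93
eef_pos: [0.6521, -0.0203, 0.3199]
tool_rot: [0.002, 0.996, -0.017, 0.089]
contact_force: [0.7, -0.1, 0.6]
gripper_width: 0.0324
```

Emit:
arm_command(rows=[{"rx": 0, "ry": -0.29, "rz": 0, "dx": 0.34, "dy": 0, "dz": 0.09, "grip": 1}, {"rx": 0, "ry": -0.29, "rz": 0, "dx": 0.34, "dy": 0, "dz": 0.1, "grip": 1}, {"rx": 0, "ry": -0.29, "rz": 0, "dx": 0.34, "dy": 0, "dz": 0.11, "grip": 1}, {"rx": 0, "ry": -0.29, "rz": 0, "dx": 0.34, "dy": 0, "dz": 0.12, "grip": 1}, {"rx": 0, "ry": -0.29, "rz": 0, "dx": 0.34, "dy": 0, "dz": 0.12, "grip": 1}])

```text
time: 71.35
eef_pos: [0.6953, -0.0219, 0.3103]
tool_rot: [0.0, 1.0, -0.017, 0.001]
contact_force: [-1.7, -1.9, 0.7]
gripper_width: 0.0326
```

Emit:
arm_command(rows=[{"rx": 0, "ry": 0, "rz": 0, "dx": 0.1, "dy": 0, "dz": 0.03, "grip": 1}, {"rx": 0, "ry": 0, "rz": 0, "dx": 0.1, "dy": 0, "dz": 0.03, "grip": 1}, {"rx": 0, "ry": 0, "rz": 0, "dx": 0.05, "dy": 0, "dz": 0, "grip": 1}, {"rx": 0, "ry": 0, "rz": 0, "dx": 0, "dy": 0, "dz": 0, "grip": 1}, {"rx": 0, "ry": 0, "rz": 0, "dx": 0, "dy": 0, "dz": 0, "grip": 1}])

```text
time: 71.77
eef_pos: [0.6999, -0.0221, 0.3084]
tool_rot: [0.0, 1.0, -0.017, 0.001]
contact_force: [-8.2, -1.6, -2.1]
gripper_width: 0.0325
```

```bash
python3 lever.py 0 0 0 .0095
```

```text
t 71.77 meas press x,z [0.0991 0.3084] y -0.0745 tilt 0.1 w 0.0325 F [-8.2 -1.6 -2.1]
model th0 [0.0986 0.3096] 0.0
est lever -0.005 rad 0.179
model th1 [0.0986 0.3096] 0.0
```

Lever at rest. Release, back to the block.

Emit:
arm_command(rows=[{"rx": 0, "ry": 0, "rz": 0, "dx": -0.02, "dy": 0, "dz": 0, "grip": 0}, {"rx": 0, "ry": 0, "rz": 0, "dx": 0, "dy": 0, "dz": 0, "grip": -0.4}, {"rx": 0, "ry": 0, "rz": 0, "dx": 0, "dy": 0, "dz": 0, "grip": -0.4}, {"rx": 0, "ry": 0, "rz": 0, "dx": 0, "dy": 0, "dz": 0, "grip": -0.4}, {"rx": 0, "ry": 0, "rz": 0, "dx": 0, "dy": 0, "dz": -0.2, "grip": -0.4}])

```text
time: 72.18
eef_pos: [0.7009, -0.0217, 0.3132]
tool_rot: [-0.0, 1.0, -0.017, 0.002]
contact_force: [-0.0, 0.1, 0.2]
gripper_width: 0.0611
```

Emit:
arm_command(rows=[{"rx": 0, "ry": 0, "rz": 0, "dx": 0, "dy": 0, "dz": -0.6, "grip": -0.4}, {"rx": 0, "ry": 0, "rz": 0, "dx": 0, "dy": 0, "dz": -0.9, "grip": -0.4}, {"rx": 0, "ry": 0, "rz": 0, "dx": 0, "dy": 0, "dz": -0.9, "grip": -0.4}, {"rx": 0, "ry": 0, "rz": 0, "dx": 0, "dy": 0, "dz": -0.4, "grip": -0.4}, {"rx": 0, "ry": 0, "rz": 0, "dx": 0, "dy": 0, "dz": 0, "grip": -0.4}])

```text
time: 72.6
eef_pos: [0.7012, -0.0217, 0.3867]
tool_rot: [0.0, 1.0, -0.017, 0.005]
contact_force: [-0.1, -0.3, 0.9]
gripper_width: 0.0647
```

Emit:
arm_command(rows=[{"rx": 0, "ry": 0, "rz": 0.94, "dx": -0.63, "dy": -0.21, "dz": 0, "grip": -0.4}, {"rx": 0, "ry": 0, "rz": 0.94, "dx": -0.65, "dy": -0.14, "dz": 0, "grip": -0.4}, {"rx": 0, "ry": 0, "rz": 0.94, "dx": -0.66, "dy": -0.06, "dz": 0, "grip": -0.4}, {"rx": 0, "ry": 0, "rz": 0.94, "dx": -0.66, "dy": 0.01, "dz": 0, "grip": -0.4}, {"rx": 0, "ry": 0, "rz": 0.94, "dx": -0.66, "dy": 0.08, "dz": 0, "grip": -0.4}])

```text
time: 73.02
eef_pos: [0.6219, 0.0075, 0.3818]
tool_rot: [-0.001, 0.955, -0.297, 0.002]
contact_force: [-0.1, -0.2, -0.5]
gripper_width: 0.0654
```

Emit:
arm_command(rows=[{"rx": 0, "ry": 0, "rz": 0.94, "dx": -0.64, "dy": 0.16, "dz": 0, "grip": -0.4}, {"rx": 0, "ry": 0, "rz": 0.94, "dx": -0.62, "dy": 0.23, "dz": 0, "grip": -0.4}, {"rx": 0, "ry": 0, "rz": 0.94, "dx": -0.59, "dy": 0.3, "dz": 0, "grip": -0.4}, {"rx": 0, "ry": 0, "rz": 0.94, "dx": -0.55, "dy": 0.36, "dz": 0, "grip": -0.4}, {"rx": 0, "ry": 0, "rz": 0.94, "dx": -0.51, "dy": 0.42, "dz": 0.2, "grip": -0.4}])

```text
time: 73.43
eef_pos: [0.5448, 0.0363, 0.3772]
tool_rot: [-0.002, 0.834, -0.551, 0.002]
contact_force: [-0.1, -0.1, 0.5]
gripper_width: 0.0651
```

Emit:
arm_command(rows=[{"rx": 0, "ry": 0, "rz": 0.94, "dx": -0.46, "dy": 0.48, "dz": 0.5, "grip": -0.4}, {"rx": 0, "ry": 0, "rz": 0.94, "dx": -0.4, "dy": 0.52, "dz": 0.6, "grip": -0.4}, {"rx": 0, "ry": 0, "rz": 0.94, "dx": -0.34, "dy": 0.57, "dz": 0.6, "grip": -0.4}, {"rx": 0, "ry": 0, "rz": 0.94, "dx": -0.28, "dy": 0.6, "dz": 0.6, "grip": -0.4}, {"rx": 0, "ry": 0, "rz": 0, "dx": 0, "dy": 0, "dz": 0.9, "grip": -0.4}])

```text
time: 73.85
eef_pos: [0.4822, 0.06, 0.2969]
tool_rot: [0.002, -0.69, 0.724, -0.002]
contact_force: [0.7, -0.4, -0.1]
gripper_width: 0.0651
```

```bash
python3 plan.py 0.484 0.059 0.064 -92 10; python3 - <<'E'
from h import *
s=snap("scene"); crop(s,"s22",220,230,160,120,5)
E
```

```text
t 73.85 pos [0.4822 0.06   0.2969] psi -92.81 zaxis [ 0.006  0.    -1.   ] w 0.0651 F [ 0.7 -0.4 -0.1] q [ 0.03  0.15  1.71 -0.    1.27  1.65]
n 10 rz each -0.012 dz each 0.932
dx 0.004 dy -0.007
```

Emit:
arm_command(rows=[{"rx": -0.05, "ry": 0, "rz": -0.11, "dx": 0.03, "dy": -0.1, "dz": 0.9, "grip": -0.4}, {"rx": 0, "ry": 0, "rz": 0, "dx": 0, "dy": 0, "dz": 0.95, "grip": -0.4}, {"rx": 0, "ry": 0, "rz": 0, "dx": 0, "dy": 0, "dz": 0.95, "grip": -0.4}, {"rx": 0, "ry": 0, "rz": 0, "dx": 0, "dy": 0, "dz": 0.95, "grip": -0.4}, {"rx": 0, "ry": 0, "rz": 0, "dx": 0, "dy": 0, "dz": 0.95, "grip": -0.4}])

```text
time: 74.32
eef_pos: [0.4865, 0.0583, 0.1786]
tool_rot: [-0.0, -0.697, 0.717, 0.0]
contact_force: [0.4, -0.4, -1.0]
gripper_width: 0.0652
```

```bash
python3 plan.py 0.484 0.059 0.063 -92 5
```

```text
t 74.32 pos [0.4865 0.0583 0.1786] psi -91.63 zaxis [-0.001  0.    -1.   ] w 0.0652 F [ 0.4 -0.4 -1. ] q [0.02 0.29 1.84 0.   1.01 1.62]
n 5 rz each 0.011 dz each 0.925
dx -0.005 dy 0.02
```

Emit:
arm_command(rows=[{"rx": 0, "ry": 0, "rz": 0.05, "dx": -0.03, "dy": 0.06, "dz": 0.93, "grip": -0.4}, {"rx": 0, "ry": 0, "rz": 0, "dx": 0, "dy": 0, "dz": 0.93, "grip": -0.4}, {"rx": 0, "ry": 0, "rz": 0, "dx": 0, "dy": 0, "dz": 0.93, "grip": -0.4}, {"rx": 0, "ry": 0, "rz": 0, "dx": 0, "dy": 0, "dz": 0.93, "grip": -0.4}, {"rx": 0, "ry": 0, "rz": 0, "dx": 0, "dy": 0, "dz": 0.9, "grip": -0.4}])

```text
time: 74.73
eef_pos: [0.4849, 0.059, 0.063]
tool_rot: [-0.0, -0.695, 0.719, 0.0]
contact_force: [0.5, -0.1, 0.1]
gripper_width: 0.0652
```

Emit:
arm_command(rows=[{"rx": 0, "ry": 0, "rz": 0, "dx": 0, "dy": 0, "dz": 0, "grip": 0.5}, {"rx": 0, "ry": 0, "rz": 0, "dx": 0, "dy": 0, "dz": 0, "grip": 1}, {"rx": 0, "ry": 0, "rz": 0, "dx": 0, "dy": 0, "dz": 0, "grip": 1}, {"rx": 0, "ry": 0, "rz": 0, "dx": 0, "dy": 0, "dz": 0, "grip": 1}, {"rx": 0, "ry": 0, "rz": 0, "dx": 0, "dy": 0, "dz": 0, "grip": 1}], force=40)

```text
time: 75.15
eef_pos: [0.486, 0.0592, 0.0657]
tool_rot: [0.001, -0.695, 0.719, -0.001]
contact_force: [0.2, 0.1, 0.3]
gripper_width: 0.0363
```

Emit:
arm_command(rows=[{"rx": 0, "ry": 0, "rz": 0, "dx": 0, "dy": 0, "dz": 0, "grip": 1}, {"rx": 0, "ry": 0, "rz": 0, "dx": 0, "dy": 0, "dz": 0, "grip": 1}, {"rx": 0, "ry": 0, "rz": 0, "dx": 0, "dy": 0, "dz": 0, "grip": 1}, {"rx": 0, "ry": 0, "rz": 0, "dx": 0, "dy": 0, "dz": 0, "grip": 1}, {"rx": 0, "ry": 0, "rz": 0, "dx": 0, "dy": 0, "dz": 0, "grip": 1}])

```text
time: 75.57
eef_pos: [0.4855, 0.0591, 0.0649]
tool_rot: [0.0, -0.695, 0.719, -0.0]
contact_force: [-2.0, -0.0, 6.4]
gripper_width: 0.0216
```

Emit:
arm_command(rows=[{"rx": 0, "ry": 0, "rz": 0, "dx": 0, "dy": 0, "dz": -0.1, "grip": 1}, {"rx": 0, "ry": 0, "rz": 0, "dx": 0, "dy": 0, "dz": -0.2, "grip": 1}, {"rx": 0, "ry": 0, "rz": 0, "dx": 0, "dy": 0, "dz": -0.2, "grip": 1}, {"rx": 0, "ry": 0, "rz": 0, "dx": 0, "dy": 0, "dz": -0.2, "grip": 1}, {"rx": 0, "ry": 0, "rz": 0, "dx": 0, "dy": 0, "dz": 0, "grip": 1}])

```text
time: 75.98
eef_pos: [0.4858, 0.0592, 0.0831]
tool_rot: [0.001, -0.695, 0.719, -0.0]
contact_force: [-0.0, 0.3, -1.4]
gripper_width: 0.0216
```

```bash
python3 plan.py 0.37 0.0628 . -91.8
```

```text
t 75.98 pos [0.4858 0.0592 0.0831] psi -92.01 zaxis [ 0.001  0.    -1.   ] w 0.0216 F [-0.   0.3 -1.4] q [0.03 0.44 1.92 0.   0.78 1.63]
n 5 rz each -0.006 dz each -0.0
dx 0.004 dy 0.927
```

Emit:
arm_command(rows=[{"rx": 0, "ry": 0, "rz": 0, "dx": 0, "dy": 0.6, "dz": 0, "grip": 1}, {"rx": 0, "ry": 0, "rz": 0, "dx": 0, "dy": 0.9, "dz": 0, "grip": 1}, {"rx": 0, "ry": 0, "rz": 0, "dx": 0, "dy": 0.95, "dz": 0, "grip": 1}, {"rx": 0, "ry": 0, "rz": 0, "dx": 0, "dy": 0.95, "dz": 0, "grip": 1}, {"rx": 0, "ry": 0, "rz": 0, "dx": 0, "dy": 0.95, "dz": 0, "grip": 1}])

```text
time: 76.4
eef_pos: [0.3755, 0.063, 0.0821]
tool_rot: [0.0, -0.695, 0.719, -0.0]
contact_force: [0.2, -0.1, -1.8]
gripper_width: 0.0215
```

```bash
python3 - <<'E'
from h import *
s=snap("scene"); crop(s,"s23",250,220,160,120,5)
E
```

Emit:
arm_command(rows=[{"rx": 0, "ry": 0, "rz": 0, "dx": 0.3, "dy": 0, "dz": -0.9, "grip": 1}, {"rx": 0, "ry": 0, "rz": 0, "dx": 0.6, "dy": 0, "dz": -0.8, "grip": 1}, {"rx": 0, "ry": 0, "rz": 0, "dx": 0.8, "dy": 0, "dz": -0.6, "grip": 1}, {"rx": 0, "ry": 0, "rz": 0, "dx": 0.9, "dy": -0.2, "dz": -0.4, "grip": 1}, {"rx": 0, "ry": 0, "rz": 0, "dx": 0.9, "dy": -0.4, "dz": -0.2, "grip": 1}])

```text
time: 76.87
eef_pos: [0.3886, -0.0259, 0.156]
tool_rot: [0.001, -0.695, 0.719, -0.001]
contact_force: [0.7, 0.3, -1.7]
gripper_width: 0.0217
```

Emit:
arm_command(rows=[{"rx": 0, "ry": 0, "rz": 0, "dx": 0.9, "dy": -0.35, "dz": 0, "grip": 1}, {"rx": 0, "ry": 0, "rz": 0, "dx": 0.9, "dy": -0.35, "dz": 0, "grip": 1}, {"rx": 0, "ry": 0, "rz": 0, "dx": 0.9, "dy": -0.35, "dz": 0, "grip": 1}, {"rx": 0, "ry": 0, "rz": 0, "dx": 0.9, "dy": -0.35, "dz": 0, "grip": 1}, {"rx": 0, "ry": 0, "rz": 0, "dx": 0.9, "dy": -0.35, "dz": 0, "grip": 1}])

```text
time: 77.28
eef_pos: [0.4286, -0.1403, 0.1546]
tool_rot: [-0.0, -0.695, 0.719, -0.0]
contact_force: [0.7, 0.1, -1.4]
gripper_width: 0.0217
```

```bash
python3 plan.py 0.4475 -0.218 0.14 -91.8
```

```text
t 77.28 pos [ 0.4286 -0.1403  0.1546] psi -92.02 zaxis [ 0. -0. -1.] w 0.0217 F [ 0.7  0.1 -1.4] q [-0.42  0.26  1.96 -0.    0.92  1.19]
n 4 rz each -0.008 dz each 0.146
dx 0.77 dy -0.217
```

Emit:
arm_command(rows=[{"rx": 0, "ry": 0, "rz": 0, "dx": 0.75, "dy": -0.2, "dz": 0, "grip": 1}, {"rx": 0, "ry": 0, "rz": 0, "dx": 0.75, "dy": -0.2, "dz": 0, "grip": 1}, {"rx": 0, "ry": 0, "rz": 0, "dx": 0.75, "dy": -0.2, "dz": 0, "grip": 1}, {"rx": 0, "ry": 0, "rz": 0, "dx": 0.75, "dy": -0.2, "dz": 0, "grip": 1}, {"rx": 0, "ry": 0, "rz": 0, "dx": 0, "dy": 0, "dz": 0, "grip": 1}])

```text
time: 77.7
eef_pos: [0.4464, -0.2173, 0.1546]
tool_rot: [-0.0, -0.694, 0.72, -0.001]
contact_force: [1.0, 1.1, -1.0]
gripper_width: 0.0218
```

```bash
python3 plan.py 0.4475 -0.218 0.02 . 6; cat h.py | head -30
```

```text
t 77.7 pos [ 0.4464 -0.2173  0.1546] psi -92.11 zaxis [ 0.001 -0.001 -1.   ] w 0.0218 F [ 1.   1.1 -1. ] q [-0.55  0.34  1.85 -0.    0.95  1.06]
n 6 rz each -0.0 dz each 0.898
dx 0.005 dy -0.007
import numpy as np,cv2
from workcell import ctrl
from scipy.spatial.transform import Rotation as R
def snap(n,fn=None):
    s=ctrl.snapshot(n)
    if fn: cv2.imwrite(f"pics/{fn}.png",s["color"][:,:,::-1])
    return s
def crop(s,fn,u0,v0,w,h,k):
    c=s["color"][v0:v0+h,u0:u0+w,::-1]
    cv2.imwrite(f"pics/{fn}.png",cv2.resize(c,None,fx=k,fy=k,interpolation=cv2.INTER_CUBIC))
def ray(s,u,v):
    M=R.from_rotvec(np.ravel(s["rvec"])).as_matrix();t=np.ravel(s["tvec"]);K=s["intrinsics"]
    d=M.T@np.linalg.solve(K,[u,v,1.]);o=-M.T@t
    return o,d
def pt(s,u,v,z):
    o,d=ray(s,u,v); return o+d*(z-o[2])/d[2]
def proj(s,P):
    return cv2.projectPoints(np.array(P,float).reshape(-1,3),np.array(s["rvec"],float),np.array(s["tvec"],float),s["intrinsics"],None)[0].reshape(-1,2)
def tri(s1,p1,s2,p2):
    o1,d1=ray(s1,*p1);o2,d2=ray(s2,*p2)
    A=np.c_[d1,-d2];k=np.linalg.lstsq(A,o2-o1,rcond=None)[0]
    a=o1+k[0]*d1;b=o2+k[1]*d2
    return (a+b)/2,np.linalg.norm(a-b)
```

Emit:
arm_command(rows=[{"rx": 0, "ry": 0, "rz": 0, "dx": 0, "dy": 0, "dz": 0.6, "grip": 1}, {"rx": 0, "ry": 0, "rz": 0, "dx": 0, "dy": 0, "dz": 0.9, "grip": 1}, {"rx": 0, "ry": 0, "rz": 0, "dx": 0, "dy": 0, "dz": 0.9, "grip": 1}, {"rx": 0, "ry": 0, "rz": 0, "dx": 0, "dy": 0, "dz": 0.9, "grip": 1}, {"rx": 0, "ry": 0, "rz": 0, "dx": 0, "dy": 0, "dz": 0.7, "grip": 1}])

```text
time: 78.12
eef_pos: [0.4451, -0.2138, 0.0531]
tool_rot: [-0.0, -0.695, 0.719, 0.001]
contact_force: [1.1, 0.4, -1.3]
gripper_width: 0.022
```

Emit:
arm_command(rows=[{"rx": 0, "ry": 0, "rz": 0, "dx": 0, "dy": 0, "dz": 0.6, "grip": 1}, {"rx": 0, "ry": 0, "rz": 0, "dx": 0, "dy": 0, "dz": 0.5, "grip": 1}, {"rx": 0, "ry": 0, "rz": 0, "dx": 0, "dy": 0, "dz": 0.25, "grip": 1}, {"rx": 0, "ry": 0, "rz": 0, "dx": 0, "dy": 0, "dz": 0.1, "grip": 1}, {"rx": 0, "ry": 0, "rz": 0, "dx": 0, "dy": 0, "dz": 0, "grip": 1}])

```text
time: 78.53
eef_pos: [0.4456, -0.2144, 0.0182]
tool_rot: [-0.0, -0.695, 0.719, 0.0]
contact_force: [-0.1, 0.2, -1.7]
gripper_width: 0.0218
```

Emit:
arm_command(rows=[{"rx": 0, "ry": 0, "rz": 0, "dx": 0, "dy": 0, "dz": 0.1, "grip": 1}, {"rx": 0, "ry": 0, "rz": 0, "dx": 0, "dy": 0, "dz": 0, "grip": 1}, {"rx": 0, "ry": 0, "rz": 0, "dx": 0, "dy": 0, "dz": 0, "grip": 0.2}, {"rx": 0, "ry": 0, "rz": 0, "dx": 0, "dy": 0, "dz": 0, "grip": 0.2}, {"rx": 0, "ry": 0, "rz": 0, "dx": 0, "dy": 0, "dz": 0, "grip": 0.2}])

```text
time: 78.95
eef_pos: [0.446, -0.2148, 0.0162]
tool_rot: [0.0, -0.695, 0.719, -0.0]
contact_force: [-0.3, 1.4, -0.6]
gripper_width: 0.0357
```

Emit:
arm_command(rows=[{"rx": 0, "ry": 0, "rz": 0, "dx": 0, "dy": 0, "dz": 0, "grip": 0.2}, {"rx": 0, "ry": 0, "rz": 0, "dx": 0, "dy": 0, "dz": -0.3, "grip": 0.2}, {"rx": 0, "ry": 0, "rz": 0, "dx": 0, "dy": 0, "dz": -0.8, "grip": 0.2}, {"rx": 0, "ry": 0, "rz": 0, "dx": 0, "dy": 0, "dz": -1, "grip": 0.2}, {"rx": 0, "ry": 0, "rz": 0, "dx": 0, "dy": 0, "dz": -1, "grip": 0.2}])

```text
time: 79.37
eef_pos: [0.4454, -0.2145, 0.0945]
tool_rot: [-0.0, -0.695, 0.719, 0.0]
contact_force: [0.2, -0.5, 0.1]
gripper_width: 0.037
```

Emit:
arm_command(rows=[{"rx": 0, "ry": 0, "rz": 0, "dx": 0, "dy": 0, "dz": -1, "grip": 0.2}, {"rx": 0, "ry": 0, "rz": 0, "dx": 0, "dy": 0, "dz": -1, "grip": 0.2}, {"rx": 0, "ry": 0, "rz": 0, "dx": 0, "dy": 0, "dz": -1, "grip": 0.2}, {"rx": 0, "ry": 0, "rz": 0, "dx": 0, "dy": 0, "dz": -1, "grip": 0.2}, {"rx": 0, "ry": 0, "rz": 0, "dx": 0, "dy": 0, "dz": 0, "grip": 0.2}])

```text
time: 79.78
eef_pos: [0.4474, -0.2156, 0.1983]
tool_rot: [0.001, -0.695, 0.719, -0.004]
contact_force: [-0.4, -0.4, 1.5]
gripper_width: 0.0372
```

Emit:
arm_command(rows=[{"rx": 0, "ry": 0, "rz": 0, "dx": 0, "dy": 1, "dz": 0, "grip": 0.2}, {"rx": 0, "ry": 0, "rz": 0, "dx": 0, "dy": 1, "dz": 0, "grip": 0.2}, {"rx": 0, "ry": 0, "rz": 0, "dx": 0, "dy": 1, "dz": 0, "grip": 0.2}, {"rx": 0, "ry": 0, "rz": 0, "dx": 0, "dy": 1, "dz": 0, "grip": 0.2}, {"rx": 0, "ry": 0, "rz": 0, "dx": 0, "dy": 0, "dz": 0, "grip": 0.2}])

```text
time: 80.2
eef_pos: [0.3424, -0.2102, 0.1931]
tool_rot: [-0.0, -0.694, 0.72, 0.001]
contact_force: [-0.5, 0.7, -0.4]
gripper_width: 0.0374
```

```bash
python3 - <<'E'
from h import *
snap("scene","f_scene"); snap("top","f_top")
E
```

```text
(no output)
```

View pics/f_scene.png

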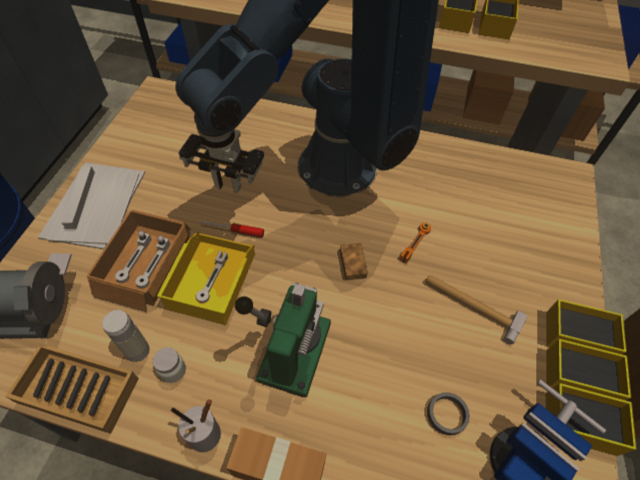

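View pics/f_top.png

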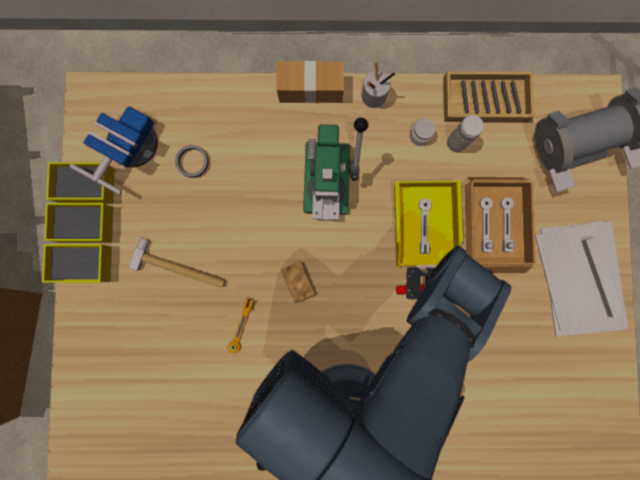

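The fork arm lies in the yellow bin (scene 212,275) and both stud arms in the carton (133,258 and 152,262). The lever is up with its ball at (244,305), and the other things look unmoved. I'll check the bushes in a crop before handing in.

```bash
python3 - <<'E'
from h import *
s=snap("scene"); crop(s,"f_crop",85,205,190,120,4)
E
```

```text
(no output)
```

View pics/f_crop.png

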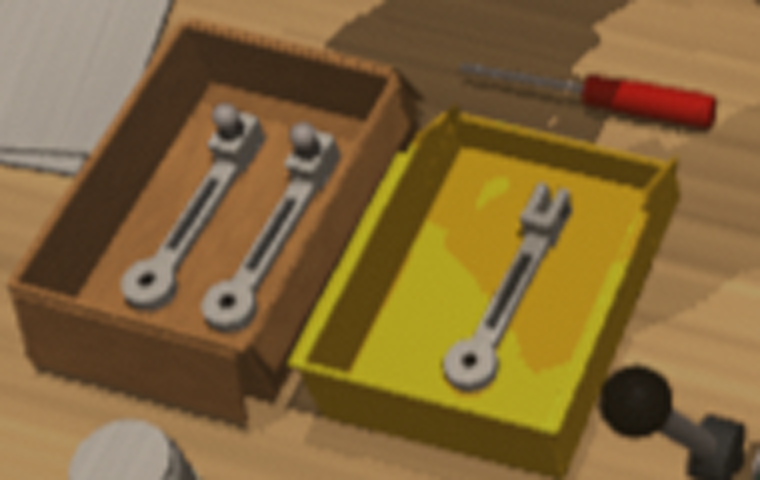

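The crop shows all three eyes with no brass standing proud. The two stud arms (crop 148,280 and 228,300) are wholly inside the carton and the fork arm (470,362) is wholly inside the bin.

```bash
python3 -c "
from workcell import ctrl
print(ctrl.job_done())"
```

```text
the job is handed in; nothing more can be done
None
```

The job is handed in at about 80 s of the 210 s. All three arms on the bench (two ball-stud, one fork-ended) were pressed one at a time. Each time the lever went to its stop (estimated 1.133–1.136 rad, with a jump in force at the stop) and was eased back up to rest.

Last pictures:
- **Placing:** both ball-stud arms lie wholly inside the cardboard box and the fork-ended arm wholly inside the yellow bin.
- **Bushes:** none stands proud in the close crop. I judged flushness only from the pictures and the lever angle, as the bush depth cannot be read directly.
- **Rest of the bench:** the lever is up at rest, the other things and the orange look-alike look unmoved by eye, and the gripper is empty and clear of everything.

One ball-stud arm was knocked slightly aside during the run, and I measured it again before gripping it. No check failed or disagreed.

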